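Set up the slicer from the locked blade box

ROBOT

A 6-joint arm with a two-finger parallel gripper is mounted at the origin on the work surface. World frame = base frame: x ahead of the robot, y to its left, z up, the work surface at z = 0. Lengths are in m, angles in rad, forces in N, time in s.
With the tool pointing down it reaches from about 0.35 to 0.975 m from the base axis. Payload 4.9 kg.
Tool frame: the origin (TCP) lies midway between the tips of the shut fingers; the grasp point (between the pads) lies manip.grip_depth behind it (manip.grip_depth is the distance from the TCP to the grasp point, in m); z points along the fingers, x is the direction in which the jaws open and shut, and the axes are right-handed (so a half turn about z gives the same grasp; the last joint's range is limited). The gripper opens to 85 mm and grips with 20 to 120 N. Pads are 22 mm wide; open, the fingers measure 114 mm over their backs; the gripper's body (76 mm by 85 mm) begins 54 mm behind the grasp point. The pads swing forward as they close: fully open they stand 13 mm farther back than shut.
Start: joints at [-0.119, 0.053, 1.613, -0, 1.476, -0.119], TCP at [0.625, 0, 0.21] pointing down, gripper open.
Joint ranges: [-3.01, 3.01], [-1.01, 2.22], [0.06, 2.58], [-1.02, 4.17], [0.09, 2.62], [-3.14, 3.14]. Speed limits (rad/s): [2.57, 2.57, 3.14, 3.14, 3.14, 3.14].

INTERFACE

Orientations are given as a unit quaternion [w, x, y, z].
In Python, from plant import state, grab_frame, ticket, manip gives the robot as it stands.
- The arm moves only by the tool carry_out, never from a script. Its argument "moves" is a list that holds one entry, the list of rows, each a list of 7 numbers: the turn, a rotation vector about the tool's x, y, z each as a share of 5 degrees, from -1 to 1, then the shift along the tool's x, y, z each as a share of 0.04 m, from -1 to 1, then the gripper command: -1 is shut, 1 is fully open, values between are in proportion. A call has 1 to 8 rows; each row shifts and turns the commanded pose from where the row before left it, along the tool's axes as they then stand; what a row does not reach is not made up. A row lasts 1/12 s, in which the tool goes at most 41.7 mm and 7.16 degrees, less where a joint would pass 70% of its speed; a pose out of reach is approached as far as the arm can. A call with a number of a shift or a turn outside -1 to 1 is refused whole. A call with a gripper value outside its range is refused whole. The fingers move at their own pace and stop on an object; the grip force is fixed at half the most. Time passes only in rows, so rows that do not move let the fingers close. It gives the time, the measured TCP pose, the force and the opening at its end, in the units of the state.
- state(): the state, without advancing time (a new reading comes with each control period).
- grab_frame(name): name is "scene" or "side" or "wrist"; returns a dict with "frame" (384x512x3 uint8, red, green, blue), "z_map" (384x512 float32, m along the optical axis (not along the pixel's ray), 0 where there is no reading), "K" (3x3 intrinsics, pixels), "k1" (the pictures are not rectified: a ray, as slopes to the right and down, at radius r is drawn at 1 + k1 r^2 times it, then the intrinsics apply), "world_from_camera" (4x4, takes a point from camera to world coordinates); the wrist camera has in their place "hand_eye" (4x4, takes a point from camera to tool coordinates, whose origin is the TCP and whose axes are the tool frame's). Camera axes: x right, y down, z forward; pixel columns grow to the right and rows downward; lengths in m; the calibration is good to about 2 mm. A picture is of the moment at which its call begins: read the wrist's pose just before it.
- ticket.job_done(): hands the job in, once; it reports no verdict.
The state is a dict: "time": time; "joint_pos": joint angles; "joint_vel": joint speeds; "joint_efforts": joint torques, N m; "tool_pos": TCP position; "tool_rot": TCP orientation; "contact_force": force on the tool from outside, world axes, zero at the start; "ft_torque": the same for the moment, N m; "gripper_width": opening from 0.0 (shut) to 1.0 (fully open).
Only numpy, scipy, OpenCV 4.12 (cv2) and the standard library are available. Lean on these libraries where they do the work, as an engineer would, in place of code of your own. Each camera call takes 0.05 s, during which the arm holds its last target.

TASK

Unlock the blade box by its dial: turn clockwise past the one-bar mark once and stop when you come to it the second time, then anticlockwise past the two-bar mark once and stop on it the second time, then clockwise to the three-bar mark, stopping for half a second on each. Then slide the cover fully open, take out every blade cassette and lower each over a guide rod of its own until it lies flat on the slicer bed, and then slide the cover shut and lock it with about one more full turn of the dial clockwise. Also set the slicer's thickness knob to the long mark, and do not knock the other things on the table about.

Things in the scene. Friction and masses are not known exactly. Their poses are not given: they have to be found in the camera images.
- dial (a joint): combination dial, black disc 88 mm wide lying flat on the lock housing, left end of the blade box. Rad, counting whole turns, growing clockwise from above; starts in -1.5..1.2. Marks, fixed groups of black bars round it: ONE bar at 1.745 (second time 8.028), TWO bars at 3.840 (second time, going back, -2.443), THREE bars at -0.524. Stops -3.6 and 9.1. Friction 0.04 N m; stays where left
- dial_post (a point): middle of the dial's upright steel crank post, which with the white line shows where the dial points: 16 mm thick, 38 mm tall, 30 mm from the dial's axis; it spins freely on itself, so a gripper can lead it round without turning. Its top is 17 mm above this point, the dial's face 21 mm below
- dial_centre (a point): point on the dial's axis at its face, 77 mm above the table. x, y as the blade box's: at dial value 0 the post lies along +x from here, at 1.57 along -y
- bladebox: blade box, fixed: aluminium bin 162 x 222 mm, walls 66 mm high, 6 mm thick; floor 6 mm thick; inside 150 x 210 mm; grey lock housing (150 x 124 x 60 mm) on its left (+y) side. Origin on the table under the bin's centre; x away from the robot, y left, z up
- cover (a joint): flat grey sliding cover of the bin: 0 is shut, grows in m as it slides along the box's +x (away from the robot) to its stop at 0.168, bin fully open. Friction about 1.5 N plus a little damping; stays where left. Its top is 72 mm above the table
- cover_knob (a point): centre of the cover's black round knob: 32 mm across, 26 mm tall, top 13 mm above this point, underside 13 mm below it and 10 mm above the cover; on the cover's middle line near its robot-side edge
- bed: slicer bed, fixed: flat grey plastic 165 x 222 mm, surface 20 mm above the table, three lanes 66 mm wide between ribs 4 mm wide and 8 mm high along x; white turret (85 x 120 mm, 75 mm tall) with the thickness knob at its far end. Origin on the table under the bed's centre; x away from the robot, y left, z up
- thickness (a joint): slice thickness knob on the turret: black, upright axis, bar grip with a white pointer line on one half. Rad, growing clockwise from above; at 0 the pointer looks along the bed's +x. The setting mark is the one long black bar on the turret's top, at 1.75 (short ticks are other settings). Starts in 0.3..1.0; stops -0.2 and 2.8; friction 0.04 N m; stays where left
- thickness_grip (a point): middle of the knob's bar grip, on its axis; bar 46 mm long, 13 mm thick, 26 mm tall; x runs along the bar to the pointer end; the bar's top is 13 mm above this point, the knob's 52 mm disc 13 mm below
- spray: bystander: trigger spray bottle, 85 mm wide, 205 mm tall, clear with a red band; origin under its centre
- scissors: bystander: black-handled scissors lying flat, about 190 mm long
- tape: bystander: roll of clear tape lying flat, 90 mm across, 25 mm high
- jug: bystander: white measuring mug, 90 mm across, 100 mm tall
- marker: bystander: black marker pen lying on the table, about 130 mm long
- rod0 (a point): foot of the right-hand (-y) guide rod, on its axis at the bed's surface, in the middle of that lane: upright steel rod 12 mm thick, 95 mm tall, the top 11 mm tapering, 48 mm beyond the bed's centre; rods are 70 mm apart; axes as the bed's
- rod1 (a point): foot of the middle guide rod, on its axis at the bed's surface, in the middle of that lane: upright steel rod 12 mm thick, 95 mm tall, the top 11 mm tapering, 48 mm beyond the bed's centre; rods are 70 mm apart; axes as the bed's
- rod2 (a point): foot of the left-hand (+y) guide rod, on its axis at the bed's surface, in the middle of that lane: upright steel rod 12 mm thick, 95 mm tall, the top 11 mm tapering, 48 mm beyond the bed's centre; rods are 70 mm apart; axes as the bed's
- cassette0_fin (a point): fin centre of a blade cassette (2 or 3 alike present; None if absent or held): white slab 130 x 58 x 18 mm with a 16 mm through hole near its +x end; upright dark fin on top to pick it up by, 50 mm long (x), 10 thick, 36 tall (18 to 54 mm above the underside), near the centre of mass; 0.15-0.3 kg. Starts flat on the bin's floor along the box's x, hole away from the robot
- cassette0_bore (a point): centre of that cassette's hole at the slab's underside, 48 mm beyond the slab's centre along its x; the fin's centre is 70 mm back along x (22 mm behind the slab's centre) and 36 mm higher; it lies at a rod's foot when seated. None if absent or held
- cassette1_fin (a point): fin centre of a blade cassette (2 or 3 alike present; None if absent or held): white slab 130 x 58 x 18 mm with a 16 mm through hole near its +x end; upright dark fin on top to pick it up by, 50 mm long (x), 10 thick, 36 tall (18 to 54 mm above the underside), near the centre of mass; 0.15-0.3 kg. Starts flat on the bin's floor along the box's x, hole away from the robot
- cassette1_bore (a point): centre of that cassette's hole at the slab's underside, 48 mm beyond the slab's centre along its x; the fin's centre is 70 mm back along x (22 mm behind the slab's centre) and 36 mm higher; it lies at a rod's foot when seated. None if absent or held
- cassette2_fin (a point): fin centre of a blade cassette (2 or 3 alike present; None if absent or held): white slab 130 x 58 x 18 mm with a 16 mm through hole near its +x end; upright dark fin on top to pick it up by, 50 mm long (x), 10 thick, 36 tall (18 to 54 mm above the underside), near the centre of mass; 0.15-0.3 kg. Starts flat on the bin's floor along the box's x, hole away from the robot
- cassette2_bore (a point): centre of that cassette's hole at the slab's underside, 48 mm beyond the slab's centre along its x; the fin's centre is 70 mm back along x (22 mm behind the slab's centre) and 36 mm higher; it lies at a rod's foot when seated. None if absent or held

How it is judged:
On the way, in this order (a step that is already met when the one before it is completed fails the run):
1. dial turned clockwise to the one-bar mark for the second time, and stopped there (value of joint dial between 7.868 and 8.188 rad and velocity of joint dial between -0.25 and 0.25 rad/s), for 0.2 s.
2. dial turned back anticlockwise to the two-bar mark for the second time, and stopped there (value of joint dial between -2.603 and -2.283 rad and velocity of joint dial between -0.25 and 0.25 rad/s), for 0.2 s.
3. dial turned clockwise to the three-bar mark, and stopped there (value of joint dial between -0.684 and -0.364 rad and velocity of joint dial between -0.25 and 0.25 rad/s), for 0.2 s.
4. cover slid fully open (value of joint cover above 0.152 m), for 0.2 s.
5. every cassette seated over a guide rod of its own and let go ((distance between cassette0_bore and rod0 below 0.007 m or distance between cassette0_bore and rod1 below 0.007 m or distance between cassette0_bore and rod2 below 0.007 m) and angle between each of cassette0_bore, cassette1_bore, cassette2_bore's own z axis and vertical below 0.07 rad and (distance between cassette1_bore and rod0 below 0.007 m or distance between cassette1_bore and rod1 below 0.007 m or distance between cassette1_bore and rod2 below 0.007 m) and (distance between cassette2_bore and rod0 below 0.007 m or distance between cassette2_bore and rod1 below 0.007 m or distance between cassette2_bore and rod2 below 0.007 m) and linear speed of each of cassette0, cassette1, cassette2 below 0.02 m/s and contact force between each of cassette0, cassette1, cassette2 and the fingers below 0.2 N), for 0.2 s.
6. cover shut again (value of joint cover below 0.01 m), for 0.2 s.
7. dial turned clockwise by about a full turn from the three-bar mark (value of joint dial above 4.9 rad), for 0.2 s.
At the end, for the whole second after the job is handed in: every cassette has its hole within 7 mm of a rod's foot, lies flat within 4 degrees, released, at rest; cover shut within 10 mm; dial turned on past 4.9 rad (and stopped within 0.16 rad of each mark on the way); thickness knob on the long mark within 0.12 rad (all of step 5 and value of joint cover below 0.01 m and value of joint dial above 4.9 rad and value of joint thickness between 1.63 and 1.87 rad); the robot touches nothing.
It fails at once if one of the bystanders moved more than 40 mm (distance of any of spray, scissors, tape, jug, marker from where it was at the start of the episode above 0.04 m).
Of cassette0, cassette1, cassette2 only 2 to 3 are there at a start; the rules pass over those that are not, and their reading is None.
At some moment in a run one of cassette0, cassette1, cassette2 may be knocked a few centimetres aside while the robot is not near it.
It also fails if it takes over 210 s, if anything falls off the work surface, if the arm or the gripper's body presses on something with over 40 N, if the wrist force passes 120 N, or if a joint passes its speed limit or range.

## Working session

There is one attempt and no reset: what is moved stays moved. The work goes in short steps, Python scripts to look and compute and a tool call to move; the robot and the scene stay as the last step left them, time stands still between calls to the robot, and variables do not carry over. Pictures are saved under pics/ and viewed, and the job is handed in when it is done.

Besides the shell and the picture viewer there is one more tool, called after "Request:" as name(argument=value, ...) on one line, values as JSON. carry_out: Moves the arm, as the interface text tells. Shift numbers are shares of 0.04 m and turn numbers shares of 5 degrees, none past 1 either way. Its arguments: {"type":"object","properties":{"moves":{"type":"array"}},"required":["moves"]}

```bash
ls; mkdir -p pics; cat > h.py <<'E'
import numpy as np, cv2
from plant import state, grab_frame, ticket, manip
from scipy.spatial.transform import Rotation as R
def T_tool():
    s=state(); q=s['tool_rot']; T=np.eye(4); T[:3,:3]=R.from_quat([q[1],q[2],q[3],q[0]]).as_matrix(); T[:3,3]=s['tool_pos']; return T
def shot(name,png=None):
    Tt=T_tool(); f=grab_frame(name)
    f['T']=np.array(f['world_from_camera']) if name!='wrist' else Tt@np.array(f['hand_eye'])
    if png: cv2.imwrite('pics/'+png,cv2.cvtColor(f['frame'],cv2.COLOR_RGB2BGR))
    return f
def ray(f,u,v):
    K=np.array(f['K']);k1=f['k1']
    xd=(u-K[0,2])/K[0,0]; yd=(v-K[1,2])/K[1,1]
    x,y=xd,yd
    for _ in range(30):
        s=1+k1*(x*x+y*y); x,y=xd/s,yd/s
    d=f['T'][:3,:3]@np.array([x,y,1.]); return f['T'][:3,3],d
def onplane(f,u,v,z):
    o,d=ray(f,u,v); return o+d*(z-o[2])/d[2]
def atdepth(f,u,v):
    o,d=ray(f,u,v); return o+d*f['z_map'][int(round(v)),int(round(u))]
def proj(f,p):
    q=np.linalg.inv(f['T'])@np.append(p,1); x,y=q[0]/q[2],q[1]/q[2]; s=1+f['k1']*(x*x+y*y)
    K=np.array(f['K']); return np.array([K[0,0]*x*s+K[0,2],K[1,1]*y*s+K[1,2]])
def cloud(f):
    K=np.array(f['K']);k1=f['k1'];h,w=f['z_map'].shape
    u,v=np.meshgrid(np.arange(w),np.arange(h)); xd=(u-K[0,2])/K[0,0]; yd=(v-K[1,2])/K[1,1]; x,y=xd.copy(),yd.copy()
    for _ in range(30):
        s=1+k1*(x*x+y*y); x,y=xd/s,yd/s
    z=f['z_map']; P=np.stack([x*z,y*z,z],-1); P=P@f['T'][:3,:3].T+f['T'][:3,3]; P[z==0]=np.nan; return P
E
python3 - <<'E'
from h import *
print(state(), [ (a,getattr(manip,a)) for a in dir(manip) if a[0]!='_'])
for n in ['scene','side','wrist']:
    f=shot(n,n+'0.png'); print(n,np.round(f['T'],3).tolist(),f['k1'],np.array(f['K']).tolist())
E
```

```text
pics
{'time': 0.0, 'joint_pos': array([-1.18987607e-01,  5.33762174e-02,  1.61428679e+00, -2.05445016e-05,
        1.47596951e+00, -1.19021719e-01]), 'joint_vel': array([-1.52610257e-05, -1.83577443e-03,  5.63568662e-04, -9.59075350e-04,
       -1.94241350e-03, -5.07269173e-04]), 'joint_efforts': array([ 2.70554956e-04, -3.93670499e+01, -3.70175600e+01, -1.62778279e-04,
        6.93513779e-03, -6.06393527e-06]), 'tool_pos': array([6.24344898e-01, 8.02890579e-05, 2.08955353e-01]), 'tool_rot': array([-1.10937277e-04,  9.99999480e-01,  1.80390849e-05, -1.01392966e-03]), 'contact_force': array([ 0.85226469, -0.51218657, -0.32046472]), 'ft_torque': array([-0.03815754, -0.01421593, -0.00589247]), 'gripper_width': 1.0034971180171013} [('IKError', <class 'plant.IKError'>), ('grip_depth', 0.0187)]
scene [[-0.572, 0.46, -0.679, 1.369], [0.82, 0.316, -0.477, 0.678], [-0.005, -0.83, -0.558, 0.792], [0.0, 0.0, 0.0, 1.0]] -0.10211136047899688 [[429.25758597566875, 0.0, 253.89700884611685], [0.0, 429.25758597566875, 197.37998669452782], [0.0, 0.0, 1.0]]
side [[0.978, -0.129, 0.163, 0.327], [-0.207, -0.535, 0.819, -0.761], [-0.019, -0.835, -0.551, 0.654], [0.0, 0.0, 0.0, 1.0]] -0.1087744006569771 [[388.35835856088, 0.0, 253.79960851849685], [0.0, 388.35835856088, 191.7772335273519], [0.0, 0.0, 1.0]]
wrist [[1.0, 0.0, -0.002, 0.625], [-0.0, -0.959, -0.284, 0.072], [-0.002, 0.284, -0.959, 0.373], [0.0, 0.0, 0.0, 1.0]] -0.07575431878873275 [[290.95042980823865, 0.0, 255.76921609368202], [0.0, 290.95042980823865, 194.80584397386878], [0.0, 0.0, 1.0]]
```

View pics/scene0.png

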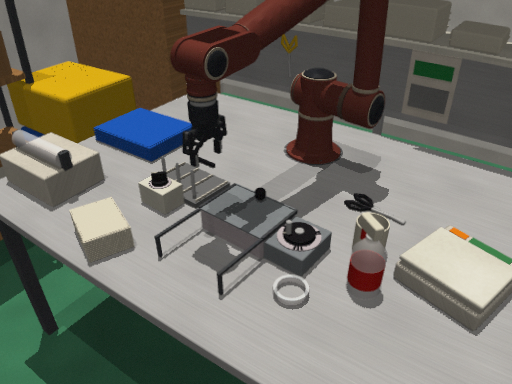

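View pics/side0.png

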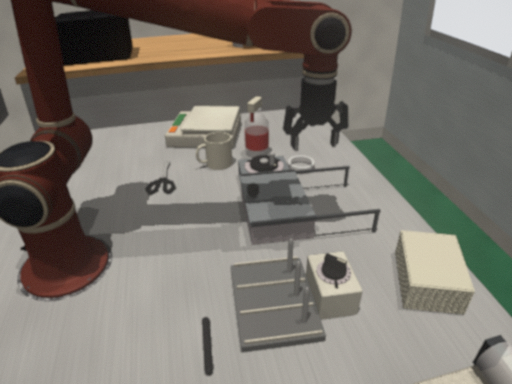

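View pics/wrist0.png

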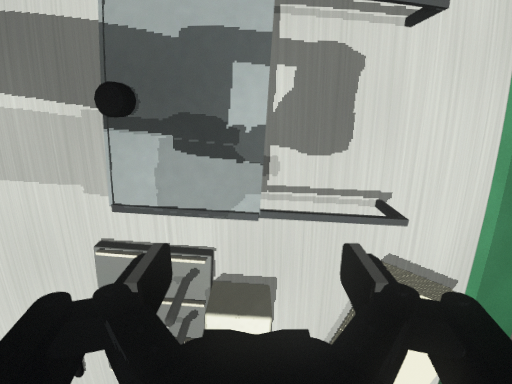

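```bash
python3 - <<'E'
from h import *
f=shot('scene'); g=shot('side')
for n,im,(a,b,c,d) in [('s',f,(60,150,360,310)),('d',g,(210,140,390,350))]:
    cr=im['frame'][b:d,a:c]; cv2.imwrite(f'pics/{n}crop.png',cv2.cvtColor(cv2.resize(cr,None,fx=2.6 if n=='s' else 2.8,fy=2.6 if n=='s' else 2.8,interpolation=2),cv2.COLOR_RGB2BGR))
for (u,v) in [(261,193),(298,233),(203,212),(240,188),(297,216),(330,240),(290,290)]:print('scene',u,v,np.round(atdepth(f,u,v),3))
for (u,v) in [(290,241),(298,276),(306,292),(335,268),(264,160),(253,190)]:print('side',u,v,np.round(atdepth(g,u,v),3))
w=shot('wrist'); P=cloud(w)
m=(np.abs(P[...,2]-.072)<.006)
for (u,v) in [(112,98),(105,10),(112,205),(104,242),(212,250),(268,200),(275,10),(400,10),(400,218),(265,280),(180,270)]:print('w',u,v,np.round(atdepth(w,u,v),3))
E
```

```text
scene 261 193 [0.502 0.094 0.105]
scene 298 233 [0.574 0.262 0.079]
scene 203 212 [ 0.627 -0.024  0.063]
scene 240 188 [ 0.477 -0.001  0.074]
scene 297 216 [0.415 0.171 0.001]
scene 330 240 [0.499 0.323 0.033]
scene 290 290 [0.699 0.316 0.004]
side 290 241 [ 0.523 -0.157  0.11 ]
side 298 276 [ 0.52  -0.231  0.079]
side 306 292 [ 0.513 -0.298  0.107]
side 335 268 [ 0.595 -0.238  0.092]
side 264 160 [0.563 0.255 0.082]
side 253 190 [0.49  0.068 0.102]
w 112 98 [0.497 0.084 0.108]
w 105 10 [0.481 0.167 0.073]
w 112 205 [ 0.467 -0.028  0.076]
w 104 242 [ 0.41  -0.106  0.007]
w 212 250 [ 0.563 -0.118  0.004]
w 268 200 [ 0.641 -0.045  0.001]
w 275 10 [ 0.647  0.185 -0.001]
w 400 10 [ 0.796  0.19  -0.001]
w 400 218 [ 0.789 -0.045  0.069]
w 265 280 [ 0.638 -0.169  0.001]
w 180 270 [ 0.52  -0.14   0.022]
```

View pics/scrop.png

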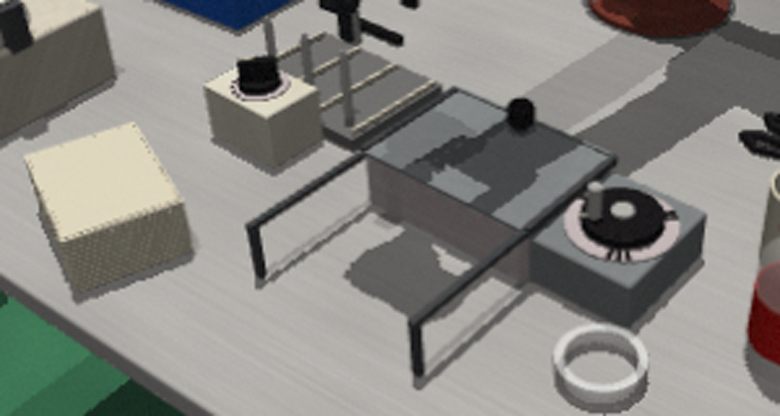

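View pics/dcrop.png

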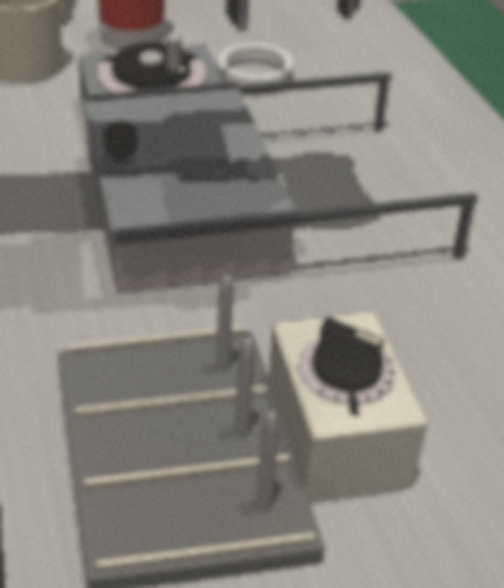

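Request:
carry_out(moves=[[[0, 0, 0, -0.2, -1, -0.2, 1], [0, 0, 0, -0.2, -1, -0.2, 1], [0, 0, 0, -0.2, -1, -0.2, 1], [0, 0, 0, -0.2, -1, -0.2, 1], [0, 0, 0, -0.2, -1, -0.2, 1], [0, 0, 0, -0.2, -1, 0, 1], [0, 0, 0, 0, 0, 0, 1], [0, 0, 0, 0, 0, 0, 1]]])

```text
time: 0.97
tool_pos: [0.5763, 0.2419, 0.2502]
tool_rot: [0.0, 1.0, 0.002, 0.0]
contact_force: [0.5, -0.3, -0.3]
gripper_width: 1.0
```

```bash
python3 - <<'E'
from h import *
w=shot('wrist','w1.png'); print(T_tool()[:3,3])
E
```

```text
[0.5766721  0.240429   0.24993599]
```

View pics/w1.png

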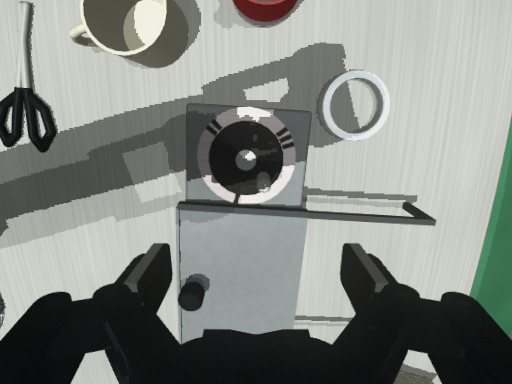

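```bash
python3 - <<'E'
from h import *
w=shot('wrist'); 
cr=w['frame'][90:230,160:330]; cv2.imwrite('pics/w1c.png',cv2.cvtColor(cv2.resize(cr,None,fx=4,fy=4,interpolation=2),cv2.COLOR_RGB2BGR))
fr=w['frame']; hsv=cv2.cvtColor(fr,cv2.COLOR_RGB2HSV)
# white/pink ring: outer ellipse
m=((hsv[...,2]>150)).astype(np.uint8); m[:100]=0;m[212:]=0;m[:,:190]=0;m[:,305:]=0
n,l,st,c=cv2.connectedComponentsWithStats(m); i=1+np.argmax(st[1:,4]); print(st[i],c[i])
cs,_=cv2.findContours((l==i).astype(np.uint8),0,1); k=max(cs,key=len); 
pts=np.array([onplane(w,a,b,.077)[:2] for a,b in cv2.convexHull(k)[:,0]]); (cx,cy),r=cv2.minEnclosingCircle(pts.astype(np.float32)); print('ring',cx,cy,r)
print('hub',onplane(w,246,160,.077),atdepth(w,246,160), atdepth(w,215,170),atdepth(w,263,180))
for q in [(187,105),(309,111),(181,203),(308,208),(295,340),(188,290),(193,284)]: print(q,np.round(onplane(w,*q,.062),4),np.round(atdepth(w,*q),4))
E
```

```text
[ 238  162   66   42 1402] [279.79814551 187.34664765]
ring 0.5937904119491577 0.22887733578681946 0.04545913264155388
hub [0.56546504 0.25512107 0.077     ] [0.56562575 0.25593706 0.08176059] [0.52882148 0.2433134  0.07747778] [0.58452315 0.24047528 0.11554823]
(187, 105) [0.4964 0.3176 0.062 ] [0.4961 0.3177 0.0607]
(309, 111) [0.6392 0.3108 0.062 ] [0.6395 0.3108 0.0602]
(181, 203) [0.4813 0.1972 0.062 ] [0.485  0.2017 0.0756]
(308, 208) [0.644  0.1907 0.062 ] [0.6556 0.1695 0.0009]
(295, 340) [ 0.6368 -0.0218  0.062 ] [0.5879 0.2512 0.3491]
(188, 290) [0.481  0.0673 0.062 ] [0.4927 0.0972 0.1049]
(193, 284) [0.4889 0.0774 0.062 ] [0.497  0.0992 0.0946]
```

View pics/w1c.png

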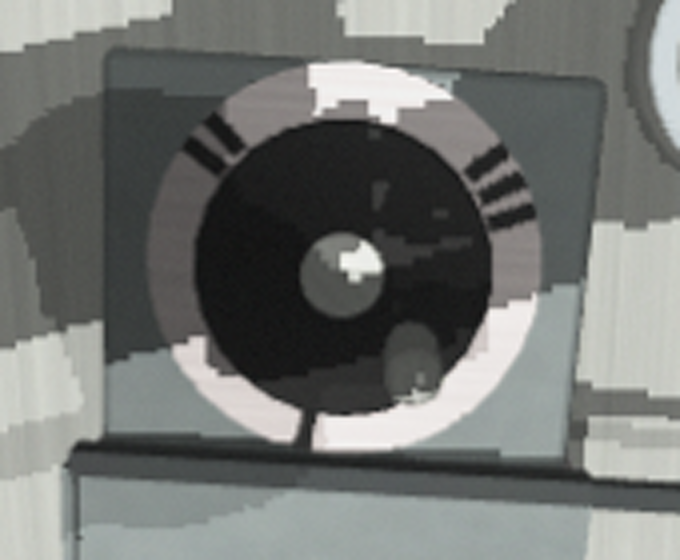

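```bash
cat >> h.py <<'E'
def dialinfo(w):
    P=cloud(w)
    c=onplane(w,245.9,157,.077)
    return c
E
python3 - <<'E'
from h import *
w=shot('wrist'); P=cloud(w)
c=onplane(w,245.9,157,.077); print('centre disc',c,'hub',onplane(w,245.5,158.75,.0815))
m=(np.abs(P[...,2]-.115)<.004)&(np.hypot(P[...,0]-c[0],P[...,1]-c[1])<.05); q=P[m]; print(len(q),q.mean(0),q.min(0),q.max(0))
p=onplane(w,263.2,184.2,.115); print('post',p)
for name,px,val in [('one',(304,430),1.745),('two',(213,144),3.840),('three',(502,187),-.524)]:
    x=onplane(w,160+px[0]/4,90+px[1]/4,.073)-c; a=np.arctan2(-x[1],x[0]); print(name,x,a, 'yaw(ccw)=',-((a-val+np.pi)%(2*np.pi)-np.pi))
for pp in (p,q.mean(0)):
    d=pp-c; print('post vec',d,np.hypot(d[0],d[1]),np.arctan2(-d[1],d[0]))
E
```

```text
centre disc [0.56564121 0.25774049 0.077     ] hub [0.56531717 0.25643757 0.0815    ]
167 [0.58435262 0.23644858 0.11480236] [0.57738263 0.22755978 0.11141131] [0.59130276 0.24358092 0.11744294]
post [0.58501566 0.23483954 0.115     ]
one [-0.01276207 -0.05055621 -0.004     ] 1.8180638526681447 yaw(ccw)= -0.07306385266814441
two [-0.03731963  0.03531667 -0.004     ] -2.3837627357121245 yaw(ccw)= -0.05942257146746144
three [ 0.04591986  0.02300091 -0.004     ] -0.4643612355460901 yaw(ccw)= -0.05963876445391003
post vec [ 0.01937446 -0.02290095  0.038     ] 0.02999704762095155 0.8686225715492768
post vec [ 0.01871141 -0.02129191  0.03780236] 0.02834541204742219 0.8498161360288409
```

Request:
carry_out(moves=[[[0, 0, 0, 0.05, 0.035, 1, 1], [0, 0, 0, 0.05, 0.035, 1, 1], [0, 0, 0, 0.05, 0.035, 1, 1], [0, 0, 0, 0.05, 0.035, 1, 1], [0, 0, 0, 0, 0, 0, -1], [0, 0, 0, 0, 0, 0, -1], [0, 0, 0, 0, 0, 0, -1], [0, 0, 0, 0, 0, 0, -1]]])

```text
time: 1.78
tool_pos: [0.5877, 0.2346, 0.0945]
tool_rot: [-0.001, 1.0, -0.0, 0.003]
contact_force: [-0.2, -0.2, 1.0]
gripper_width: 0.452
```

Request:
carry_out(moves=[[[0, 0, 0, 0, 0, 0, -1], [0, 0, 0, 0, 0, 0, -1]]])

```text
time: 1.95
tool_pos: [0.5865, 0.2349, 0.0933]
tool_rot: [-0.001, 1.0, -0.0, 0.002]
contact_force: [-0.0, -0.6, 8.4]
gripper_width: 0.144
```

```bash
python3 - <<'E'
from h import *
w=shot('wrist','w2.png'); s=state(); print(s['tool_pos'],s['gripper_width'],s['contact_force'],s['tool_rot'])
E
```

```text
[0.5866693  0.23503664 0.09391596] 0.05238706557412453 [-2.28896035  1.43184077  9.60087421] [-6.88720273e-04  9.99997444e-01  5.04464564e-05  2.15272153e-03]
```

View pics/w2.png

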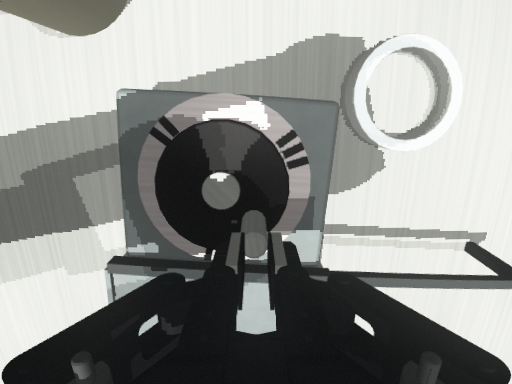

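```bash
python3 - <<'E'
from h import *
w=shot('wrist'); s=state(); print(s['tool_pos'],s['gripper_width'],s['contact_force'])
cr=w['frame'][150:310,170:330]; cv2.imwrite('pics/w2c.png',cv2.cvtColor(cv2.resize(cr,None,fx=4,fy=4,interpolation=2),cv2.COLOR_RGB2BGR))
P=cloud(w)
for v in range(200,300,8): print(v,[tuple(np.round(P[v,u],3)) for u in (240,254,268)])
E
```

```text
[0.58661709 0.23516098 0.09385287] 0.0018375301831137557 [-2.71647838  0.39131696  6.84686415]
200 [(np.float64(0.577), np.float64(0.251), np.float64(0.078)), (np.float64(0.586), np.float64(0.25), np.float64(0.077)), (np.float64(0.595), np.float64(0.25), np.float64(0.077))]
208 [(np.float64(0.577), np.float64(0.245), np.float64(0.077)), (np.float64(0.586), np.float64(0.245), np.float64(0.077)), (np.float64(0.595), np.float64(0.244), np.float64(0.076))]
216 [(np.float64(0.577), np.float64(0.239), np.float64(0.077)), (np.float64(0.586), np.float64(0.245), np.float64(0.093)), (np.float64(0.595), np.float64(0.239), np.float64(0.077))]
224 [(np.float64(0.576), np.float64(0.233), np.float64(0.076)), (np.float64(0.586), np.float64(0.245), np.float64(0.105)), (np.float64(0.595), np.float64(0.233), np.float64(0.077))]
232 [(np.float64(0.579), np.float64(0.246), np.float64(0.119)), (np.float64(0.586), np.float64(0.244), np.float64(0.113)), (np.float64(0.593), np.float64(0.246), np.float64(0.12))]
240 [(np.float64(0.579), np.float64(0.246), np.float64(0.129)), (np.float64(0.586), np.float64(0.2
[... 649 characters left out ...]
 np.float64(0.247), np.float64(0.159)), (np.float64(0.586), np.float64(0.197), np.float64(0.077)), (np.float64(0.591), np.float64(0.247), np.float64(0.16))]
280 [(np.float64(0.581), np.float64(0.248), np.float64(0.166)), (np.float64(0.586), np.float64(0.19), np.float64(0.076)), (np.float64(0.591), np.float64(0.247), np.float64(0.165))]
288 [(np.float64(0.581), np.float64(0.246), np.float64(0.169)), (np.float64(0.586), np.float64(0.18), np.float64(0.072)), (np.float64(0.591), np.float64(0.244), np.float64(0.166))]
296 [(np.float64(0.581), np.float64(0.248), np.float64(0.175)), (np.float64(0.586), np.float64(0.173), np.float64(0.073)), (np.float64(0.591), np.float64(0.238), np.float64(0.163))]
```

View pics/w2c.png

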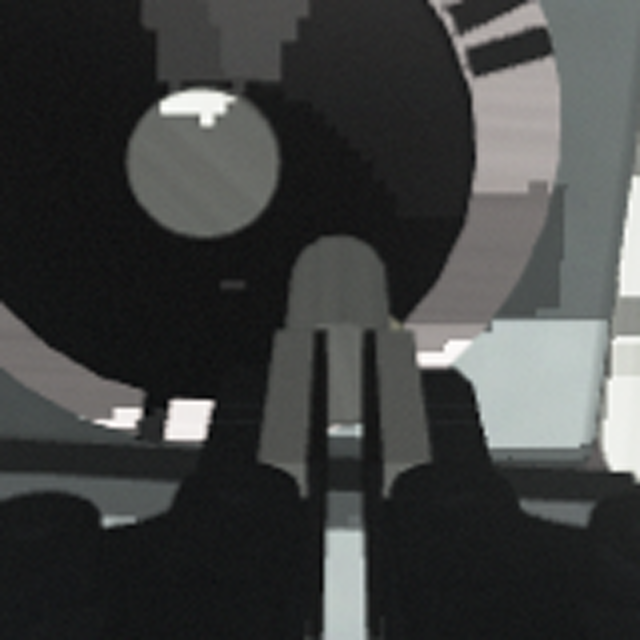

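```bash
cat >> h.py <<'E'
def arc(c,phi_to,n,step=None,pos=None):
    p=state()['tool_pos'][:2] if pos is None else pos
    d=np.array([p[0]-c[0],-(p[1]-c[1])]); ph0=np.arctan2(d[1],d[0]); 
    print('now phi %.3f r %.4f'%(ph0,np.hypot(*d)))
    return d,ph0
def rows(c,phi_from_near,phis,r=.030,g=-1,dz=0):
    """phis absolute list; prints rows, starts at measured pose"""
    d,ph=arc(c,0,0); ph=ph+2*np.pi*np.round((phi_from_near-ph)/(2*np.pi)); print('abs phi %.3f'%ph)
    cur=d; out=[]
    for f in phis:
        t=r*np.array([np.cos(f),np.sin(f)]); s=np.round((t-cur)/.04,2); out.append([0,0,0,float(s[0]),float(s[1]),dz,g]); cur=cur+s*.04
    print(out)
E
python3 - <<'E'
from h import *
rows((.5655,.2570),.8,[.8+.6*i for i in range(1,8)]+[.8+.6*7+.35])
E
```

```text
now phi 0.802 r 0.0304
abs phi 0.802
[[0, 0, 0, -0.4, 0.19, 0, -1], [0, 0, 0, -0.44, -0.05, 0, -1], [0, 0, 0, -0.33, -0.3, 0, -1], [0, 0, 0, -0.11, -0.43, 0, -1], [0, 0, 0, 0.16, -0.41, 0, -1], [0, 0, 0, 0.36, -0.26, 0, -1], [0, 0, 0, 0.44, -0.01, 0, -1], [0, 0, 0, 0.24, 0.12, 0, -1]]
```

Request:
carry_out(moves=[[[0, 0, 0, -0.4, 0.19, 0, -1], [0, 0, 0, -0.44, -0.05, 0, -1], [0, 0, 0, -0.33, -0.3, 0, -1], [0, 0, 0, -0.11, -0.43, 0, -1], [0, 0, 0, 0.16, -0.41, 0, -1], [0, 0, 0, 0.36, -0.26, 0, -1], [0, 0, 0, 0.44, -0.01, 0, -1], [0, 0, 0, 0.24, 0.12, 0, -1]]])

```text
time: 2.72
tool_pos: [0.5835, 0.2819, 0.0918]
tool_rot: [-0.001, 1.0, 0.001, 0.002]
contact_force: [-0.2, 0.1, -0.1]
gripper_width: 0.002
```

```bash
python3 - <<'E'
from h import *
s=state(); print(s['tool_pos'],s['gripper_width'],s['contact_force'])
w=shot('wrist','w3.png')
s=state(); print(s['tool_pos'],s['gripper_width'],s['contact_force'])
rows((.5655,.2570),5.35,[5.35+.54*i for i in range(1,6)])
E
```

```text
[0.58349139 0.28188517 0.09178487] 0.00246959344616631 [-0.20602048  0.09776706 -0.07123961]
[0.58466598 0.27993148 0.09161923] 0.0023833904032026657 [ 0.70910126 -1.03145068 -0.114131  ]
now phi -0.875 r 0.0299
abs phi 5.409
[[0, 0, 0, 0.21, 0.29, 0, -1], [0, 0, 0, 0.05, 0.39, 0, -1], [0, 0, 0, -0.16, 0.37, 0, -1], [0, 0, 0, -0.33, 0.23, 0, -1], [0, 0, 0, -0.4, 0.03, 0, -1]]
```

View pics/w3.png

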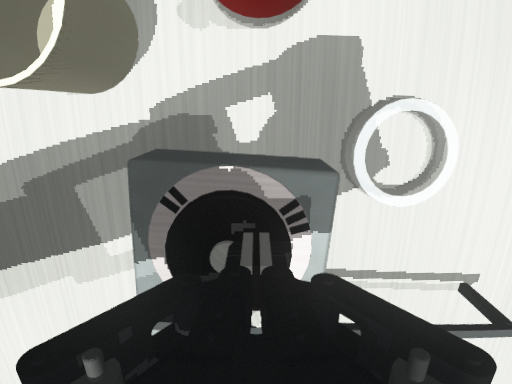

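```bash
python3 - <<'E'
from h import *
w=shot('wrist'); s=state(); print(s['tool_pos'],s['gripper_width'],s['contact_force'])
cr=w['frame'][190:310,170:330]; cv2.imwrite('pics/w3c.png',cv2.cvtColor(cv2.resize(cr,None,fx=4,fy=4,interpolation=2),cv2.COLOR_RGB2BGR))
P=cloud(w)
for v in range(215,290,5): print(v,[np.round(P[v,u],3).tolist() for u in (238,248,265)])
for n in('scene','side'):
  f=shot(n); p=proj(f,s['tool_pos']);print(n,p); u,v=p.astype(int); cv2.imwrite(f'pics/{n}3c.png',cv2.cvtColor(cv2.resize(f['frame'][max(v-70,0):v+50,u-70:u+70],None,fx=4,fy=4,interpolation=2),cv2.COLOR_RGB2BGR))
E
```

```text
[0.58333883 0.2798786  0.09121361] -0.002519911367472111 [ 0.11891263 -0.22696227  0.08191611]
215 [[0.573, 0.286, 0.077], [0.58, 0.286, 0.078], [0.591, 0.286, 0.078]]
220 [[0.573, 0.282, 0.078], [0.58, 0.282, 0.077], [0.591, 0.282, 0.078]]
225 [[0.573, 0.278, 0.077], [0.58, 0.278, 0.077], [0.591, 0.279, 0.078]]
230 [[0.573, 0.275, 0.076], [0.58, 0.275, 0.077], [0.591, 0.275, 0.078]]
235 [[0.573, 0.271, 0.077], [0.581, 0.291, 0.121], [0.589, 0.291, 0.122]]
240 [[0.573, 0.268, 0.077], [0.581, 0.291, 0.127], [0.589, 0.291, 0.127]]
245 [[0.576, 0.288, 0.125], [0.581, 0.291, 0.132], [0.589, 0.291, 0.132]]
250 [[0.576, 0.287, 0.13], [0.581, 0.292, 0.138], [0.589, 0.291, 0.137]]
255 [[0.576, 0.287, 0.134], [0.581, 0.291, 0.142], [0.589, 0.291, 0.142]]
260 [[0.577, 0.287, 0.139], [0.581, 0.291, 0.146], [0.589, 0.29, 0.145]]
265 [[0.577, 0.287, 0.143], [0.582, 0.291, 0.151], [0.588, 0.291, 0.15]]
270 [[0.578, 0.293, 0.158], [0.582, 0.292, 0.156], [0.588, 0.293, 0.157]]
275 [[0.578, 0.292, 0.159], [0.582, 0.292, 0.16], [0.588, 0.292, 0.16]]
280 [[0.578, 0.292, 0.163], [0.582, 0.293, 0.163], [0.588, 0.292, 0.163]]
285 [[0.578, 0.292, 0.165], [0.582, 0.292, 0.166], [0.588, 0.292, 0.167]]
scene [302.49182982 233.71225786]
side [268.53222853 152.81644366]
```

View pics/w3c.png

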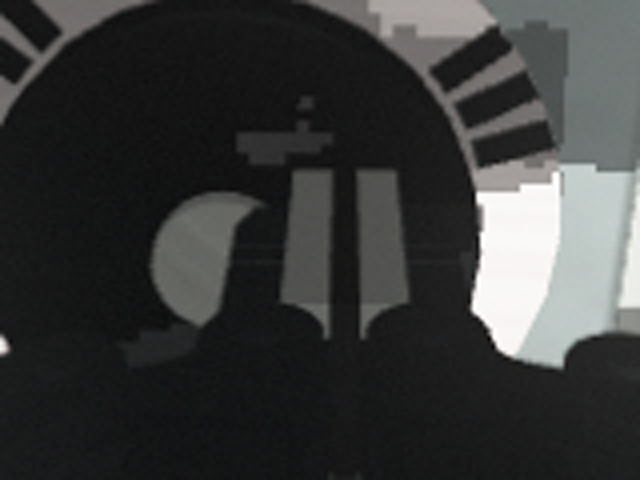

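View pics/scene3c.png

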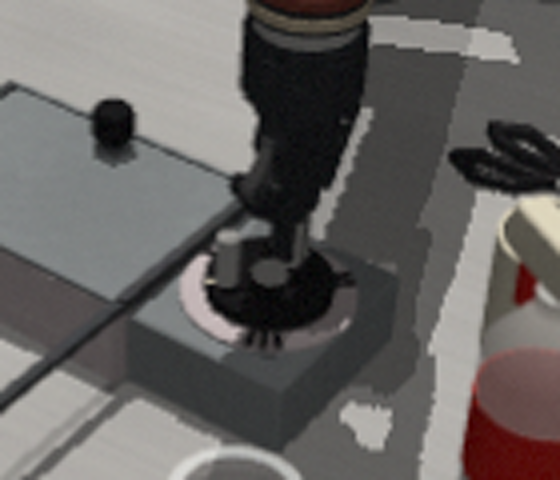

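View pics/side3c.png

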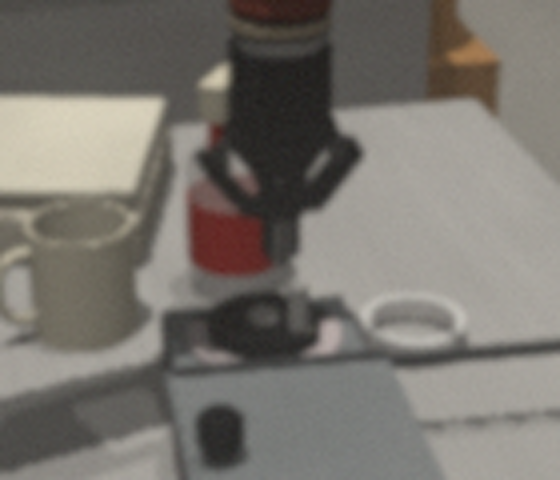

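Request:
carry_out(moves=[[[0, 0, 0, 0, 0, -1, -1], [0, 0, 0, 0, 0, -1, 1], [0, 0, 0, 0, 1, -1, 1], [0, 0, 0, 0, 0, 0, 1], [0, 0, 0, 0, 0, 0, 1], [0, 0, 0, 0, 0, 0, 1]]])

```text
time: 3.42
tool_pos: [0.5809, 0.2506, 0.1991]
tool_rot: [-0.0, 1.0, -0.0, -0.0]
contact_force: [-1.2, 0.4, 0.0]
gripper_width: 0.711
```

```bash
python3 - <<'E'
from h import *
w=shot('wrist','w4.png'); s=state(); print(s['tool_pos'],s['gripper_width'],s['contact_force'])
P=cloud(w); c=(.5655,.257)
m=(np.abs(P[...,2]-.115)<.004)&(np.hypot(P[...,0]-c[0],P[...,1]-c[1])<.05); q=P[m]; print(len(q),q.mean(0),q.min(0),q.max(0))
r=q.mean(0); print(np.arctan2(-(r[1]-c[1]),r[0]-c[0]))
Pt=(P-s['tool_pos'])
# finger points
m=(Pt[...,2]>-.01)&(Pt[...,2]<.1)&(np.abs(Pt[...,1])<.03)&(P[...,2]>.15); q=Pt[m]; print('finger lowest z rel tcp',np.percentile(q[:,2],[0,1,5]),q.min(0),q.max(0))
E
```

```text
[0.58045024 0.2507123  0.1979222 ] 0.791943435628426 [ 0.04848076  0.32999897 -0.18607369]
236 [0.58581588 0.23779612 0.11469242] [0.57856306 0.22936145 0.11101946] [0.59311919 0.24509323 0.1169199 ]
0.7572677317671805
finger lowest z rel tcp [0.02719862 0.03322878 0.04324498] [-0.0640946  -0.01343425  0.02719862] [0.06606913 0.01840395 0.09999966]
```

View pics/w4.png

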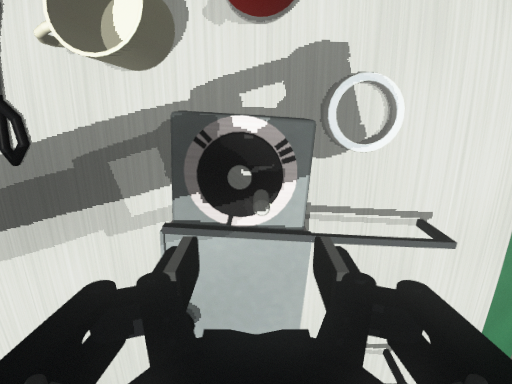

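Request:
carry_out(moves=[[[0, 0, 0, 0.07, 0.18, 1, 1], [0, 0, 0, 0.07, 0.18, 1, 1], [0, 0, 0, 0, 0, 1, 1], [0, 0, 0, 0, 0, 0.4, 1], [0, 0, 0, 0, 0, 0, -1], [0, 0, 0, 0, 0, 0, -1], [0, 0, 0, 0, 0, 0, -1], [0, 0, 0, 0, 0, 0, -1]]])

```text
time: 4.13
tool_pos: [0.5889, 0.2373, 0.0662]
tool_rot: [-0.001, 1.0, 0.0, 0.002]
contact_force: [0.3, -0.1, 0.5]
gripper_width: 0.457
```

Request:
carry_out(moves=[[[0, 0, 0, 0, 0, 0, -1], [0, 0, 0, 0, 0, 0, -1], [0, 0, 0, 0, 0, 0, -1]]])

```text
time: 4.38
tool_pos: [0.5881, 0.2373, 0.0661]
tool_rot: [-0.001, 1.0, 0.0, 0.001]
contact_force: [-4.1, 1.6, 6.3]
gripper_width: 0.164
```

```bash
python3 - <<'E'
from h import *
w=shot('wrist','w5.png'); s=state(); print(s['tool_pos'],s['gripper_width'],s['contact_force'],s['ft_torque'])
f=shot('side'); cv2.imwrite('pics/side5.png',cv2.cvtColor(cv2.resize(f['frame'][90:220,200:360],None,fx=4,fy=4,interpolation=2),cv2.COLOR_RGB2BGR))
E
```

```text
[0.58808121 0.23735653 0.06609228] 0.16696472624793413 [-3.27809881  0.22732476  6.15284327] [0.16639451 0.6343711  0.01931762]
```

View pics/w5.png

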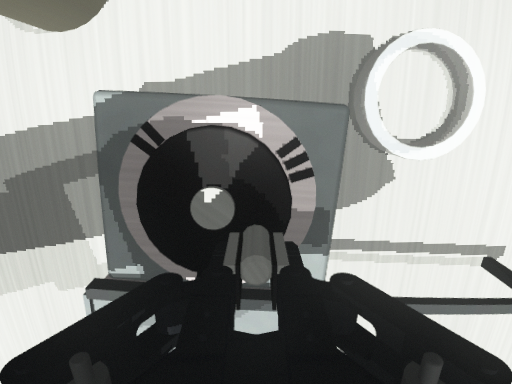

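View pics/side5.png

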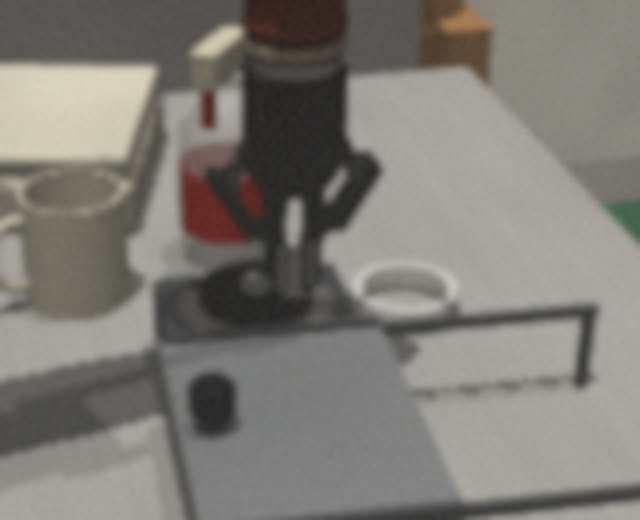

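```bash
python3 - <<'E'
from h import *
rows((.5655,.2570),.72,[.72+.6*i for i in range(1,8)]+[.72+.6*7+.4])
E
```

```text
now phi 0.715 r 0.0299
abs phi 0.715
[[0, 0, 0, -0.38, 0.24, 0, -1], [0, 0, 0, -0.44, -0.03, 0, -1], [0, 0, 0, -0.35, -0.26, 0, -1], [0, 0, 0, -0.14, -0.42, 0, -1], [0, 0, 0, 0.12, -0.43, 0, -1], [0, 0, 0, 0.34, -0.28, 0, -1], [0, 0, 0, 0.44, -0.04, 0, -1], [0, 0, 0, 0.27, 0.11, 0, -1]]
```

Request:
carry_out(moves=[[[0, 0, 0, -0.38, 0.24, 0, -1], [0, 0, 0, -0.44, -0.03, 0, -1], [0, 0, 0, -0.35, -0.26, 0, -1], [0, 0, 0, -0.14, -0.42, 0, -1], [0, 0, 0, 0.12, -0.43, 0, -1], [0, 0, 0, 0.34, -0.28, 0, -1], [0, 0, 0, 0.44, -0.04, 0, -1], [0, 0, 0, 0.27, 0.11, 0, -1]]])

```text
time: 5.15
tool_pos: [0.582, 0.2804, 0.066]
tool_rot: [0.002, 1.0, 0.001, -0.001]
contact_force: [-10.7, -8.4, 14.7]
gripper_width: 0.17
```

```bash
python3 - <<'E'
from h import *
s=state(); print(s['tool_pos'],s['gripper_width'],s['contact_force'],s['ft_torque'])
w=shot('wrist','w6.png'); s=state();print(s['tool_pos'])
rows((.5655,.2570),5.3,[5.3+.46*i for i in range(1,7)])
rows((.5655,.2570),5.3,[5.5+.5*i for i in range(1,7)])
E
```

```text
[0.58202986 0.28042647 0.06595439] 0.16972837992317388 [-10.70016606  -8.36711977  14.66280768] [-1.51524677  1.97223497  0.04204373]
[0.58360754 0.27894634 0.06604221]
now phi -0.881 r 0.0285
abs phi 5.402
[[0, 0, 0, 0.2, 0.17, 0, -1], [0, 0, 0, 0.1, 0.33, 0, -1], [0, 0, 0, -0.06, 0.34, 0, -1], [0, 0, 0, -0.2, 0.28, 0, -1], [0, 0, 0, -0.3, 0.15, 0, -1], [0, 0, 0, -0.35, 0.01, 0, -1]]
now phi -0.881 r 0.0285
abs phi 5.402
[[0, 0, 0, 0.27, 0.34, 0, -1], [0, 0, 0, 0.01, 0.37, 0, -1], [0, 0, 0, -0.17, 0.33, 0, -1], [0, 0, 0, -0.3, 0.21, 0, -1], [0, 0, 0, -0.37, 0.04, 0, -1], [0, 0, 0, -0.34, -0.14, 0, -1]]
```

View pics/w6.png

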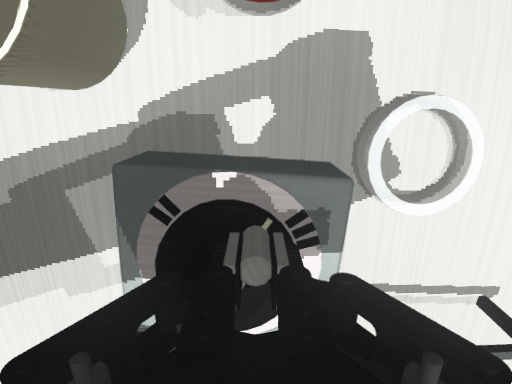

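```bash
cat >> h.py <<'E'
def rows2(c,cur,phis,r=.030,g=-1,dz=0):
    cur=np.array([cur[0]-c[0],-(cur[1]-c[1])]); out=[]
    for f in phis:
        t=r*np.array([np.cos(f),np.sin(f)]); s=np.round((t-cur)/.04,2); out.append([0,0,0,float(s[0]),float(s[1]),dz,g]); cur=cur+s*.04
    print(out); print('end cmd',cur+[c[0],0],c[1]-cur[1])
E
python3 - <<'E'
from h import *
print(T_tool()[:3,3],state()['contact_force'])
rows2((.5645,.2558),(.5827,.2815),[5.403+.447*i for i in range(1,7)])
E
```

```text
[0.58360754 0.27894634 0.06604221] [-4.15618857 -6.40289318  8.59668616]
[[0, 0, 0, 0.23, 0.33, 0, -1], [0, 0, 0, 0.06, 0.32, 0, -1], [0, 0, 0, -0.07, 0.33, 0, -1], [0, 0, 0, -0.21, 0.25, 0, -1], [0, 0, 0, -0.3, 0.15, 0, -1], [0, 0, 0, -0.34, -0.01, 0, -1]]
end cmd [0.5575 0.0291] 0.22669999999999996
```

Request:
carry_out(moves=[[[0, 0, 0, 0.23, 0.33, 0, -1], [0, 0, 0, 0.06, 0.32, 0, -1], [0, 0, 0, -0.07, 0.33, 0, -1], [0, 0, 0, -0.21, 0.25, 0, -1], [0, 0, 0, -0.3, 0.15, 0, -1], [0, 0, 0, -0.34, -0.01, 0, -1], [0, 0, 0, 0, 0, 0, -1], [0, 0, 0, 0, 0, 0, -1]]])

```text
time: 5.87
tool_pos: [0.5576, 0.2266, 0.0661]
tool_rot: [-0.0, 1.0, 0.0, 0.002]
contact_force: [-1.6, 1.1, 6.3]
gripper_width: 0.169
```

```bash
python3 - <<'E'
from h import *
s=state(); print(s['tool_pos'],s['gripper_width'],s['contact_force'],s['ft_torque'])
w=shot('wrist','w7.png'); s=state();print(s['tool_pos'])
d=s['tool_pos'][:2]-[.5645,.2558]; print(np.hypot(*d),np.arctan2(-d[1],d[0])+2*np.pi)
cv2.imwrite('pics/w7c.png',cv2.cvtColor(cv2.resize(w['frame'][130:290,170:330],None,fx=4,fy=4,interpolation=2),cv2.COLOR_RGB2BGR))
P=cloud(w); m=(np.abs(P[...,2]-.115)<.004)&(np.hypot(P[...,0]-.5655,P[...,1]-.257)<.05);q=P[m]; print(len(q),q.min(0),q.max(0))
E
```

```text
[0.55755529 0.22661297 0.06613284] 0.1686230206725026 [-1.56516107  1.08793457  6.32206023] [ 0.06179227  0.25235727 -0.02015212]
[0.55777614 0.22656023 0.06611618]
0.0300029037392518 8.080008390620778
1410 [0.53706854 0.2154453  0.11100411] [0.57838599 0.23867705 0.11896448]
```

View pics/w7c.png

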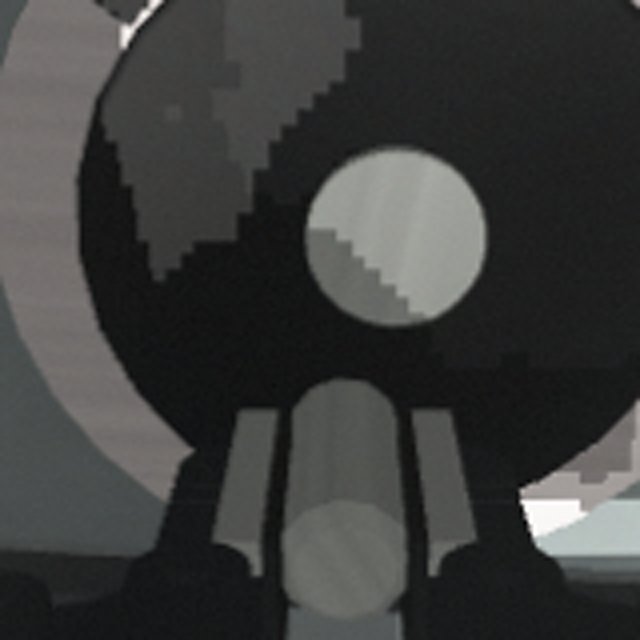

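```bash
python3 - <<'E'
from h import *
w=shot('wrist')
cv2.imwrite('pics/w7f.png',cv2.cvtColor(cv2.resize(w['frame'][40:240,120:400],None,fx=2.8,fy=2.8,interpolation=2),cv2.COLOR_RGB2BGR))
for z in (.080,.082):
  h=onplane(w,269,189,z); p=onplane(w,256,269.5,.115); d=p-h; print(h,p,np.hypot(d[0],d[1]),np.arctan2(-d[1],d[0]))
# base of post: left/right edges at face
E
```

```text
[0.56506074 0.25758552 0.08      ] [0.55796422 0.22968938 0.115     ] 0.028784637218134467 1.8199031798517453
[0.56495987 0.25813373 0.082     ] [0.55796422 0.22968938 0.115     ] 0.02929197792635515 1.8119519403428468
```

View pics/w7f.png

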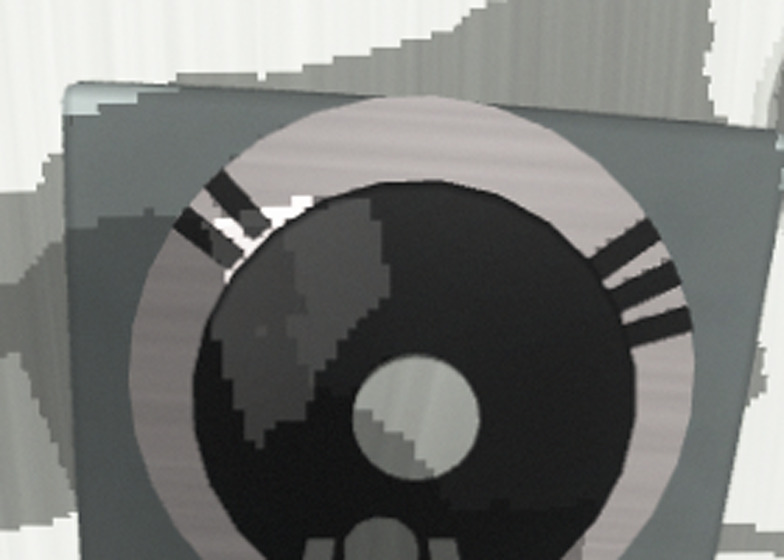

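```bash
python3 - <<'E'
from h import *
rows2((.5645,.2558),(.5575,.2267),[8.083-.6158*i for i in range(1,18)])
E
```

```text
[[0, 0, 0, 0.46, -0.03, 0, -1], [0, 0, 0, 0.35, -0.29, 0, -1], [0, 0, 0, 0.11, -0.44, 0, -1], [0, 0, 0, -0.15, -0.43, 0, -1], [0, 0, 0, -0.38, -0.26, 0, -1], [0, 0, 0, -0.45, 0.01, 0, -1], [0, 0, 0, -0.37, 0.27, 0, -1], [0, 0, 0, -0.14, 0.43, 0, -1], [0, 0, 0, 0.13, 0.44, 0, -1], [0, 0, 0, 0.35, 0.28, 0, -1], [0, 0, 0, 0.46, 0.02, 0, -1], [0, 0, 0, 0.38, -0.25, 0, -1], [0, 0, 0, 0.17, -0.42, 0, -1], [0, 0, 0, -0.1, -0.44, 0, -1], [0, 0, 0, -0.34, -0.3, 0, -1], [0, 0, 0, -0.45, -0.05, 0, -1], [0, 0, 0, -0.4, 0.22, 0, -1]]
end cmd [ 0.5427 -0.0205] 0.2763
```

Request:
carry_out(moves=[[[0, 0, 0, 0, 0, 0, -1], [0, 0, 0, 0, 0, 0, -1], [0, 0, 0, 0, 0, 0, -1], [0, 0, 0, 0.46, -0.03, 0, -1], [0, 0, 0, 0.35, -0.29, 0, -1], [0, 0, 0, 0.11, -0.44, 0, -1], [0, 0, 0, -0.15, -0.43, 0, -1], [0, 0, 0, -0.38, -0.26, 0, -1]]])

```text
time: 6.63
tool_pos: [0.576, 0.2838, 0.0661]
tool_rot: [0.001, 1.0, -0.0, 0.003]
contact_force: [2.7, -10.3, 6.9]
gripper_width: 0.167
```

Request:
carry_out(moves=[[[0, 0, 0, -0.45, 0.01, 0, -1], [0, 0, 0, -0.37, 0.27, 0, -1], [0, 0, 0, -0.14, 0.43, 0, -1], [0, 0, 0, 0.13, 0.44, 0, -1], [0, 0, 0, 0.35, 0.28, 0, -1], [0, 0, 0, 0.46, 0.02, 0, -1], [0, 0, 0, 0.38, -0.25, 0, -1], [0, 0, 0, 0.17, -0.42, 0, -1]]])

```text
time: 7.3
tool_pos: [0.5944, 0.2517, 0.0659]
tool_rot: [0.001, 1.0, -0.001, -0.001]
contact_force: [-13.2, -3.9, 14.9]
gripper_width: 0.165
```

Request:
carry_out(moves=[[[0, 0, 0, -0.1, -0.44, 0, -1], [0, 0, 0, -0.34, -0.3, 0, -1], [0, 0, 0, -0.45, -0.05, 0, -1], [0, 0, 0, -0.4, 0.22, 0, -1], [0, 0, 0, 0, 0, 0, -1], [0, 0, 0, 0, 0, 0, -1], [0, 0, 0, 0, 0, 0, -1], [0, 0, 0, 0, 0, 0, -1]]])

```text
time: 7.97
tool_pos: [0.5428, 0.2766, 0.0661]
tool_rot: [-0.001, 1.0, 0.0, 0.001]
contact_force: [-2.6, 0.7, 7.8]
gripper_width: 0.165
```

```bash
python3 - <<'E'
from h import *
w=shot('wrist','w8.png'); s=state();print(s['tool_pos'],s['contact_force'],s['gripper_width'])
d=s['tool_pos'][:2]-[.5645,.2558]; print(np.hypot(*d),np.arctan2(-d[1],d[0]))
cv2.imwrite('pics/w8c.png',cv2.cvtColor(cv2.resize(w['frame'][130:330,170:370],None,fx=3,fy=3,interpolation=2),cv2.COLOR_RGB2BGR))
E
```

```text
[0.54279732 0.27664675 0.06610746] [-2.63402864  1.52102648  7.52967938] 0.17065235694913716
0.030093075685493208 -2.3763077642776023
```

View pics/w8c.png

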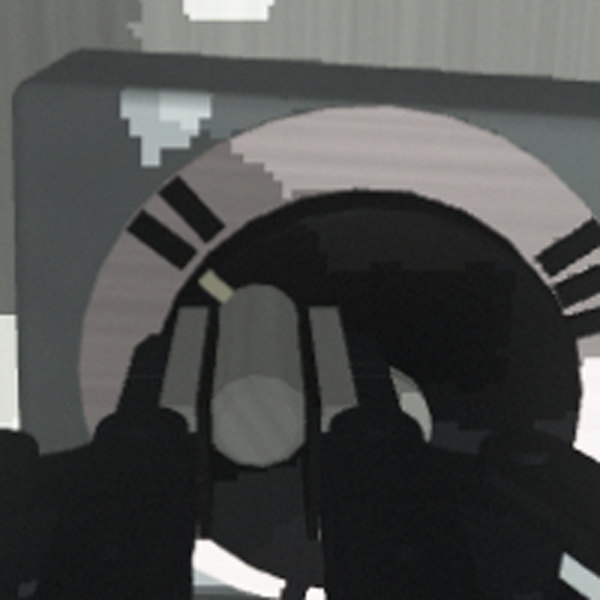

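```bash
python3 - <<'E'
from h import *
w=shot('wrist'); F=lambda x,y:(170+x/3,130+y/3)
for zr in (.060,.0625):
  a=onplane(w,*F(152,203),zr);b=onplane(w,*F(201,248),zr)
  print('two mid',a,b)
  for c in [(.5655,.257),(.5650,.2578)]:
    for p in(a,b): print(np.arctan2(-(p[1]-c[1]),p[0]-c[0]),end=' ')
  print()
l=onplane(w,*F(205,274),.077); l2=onplane(w,*F(228,297),.077); 
for c in [(.5655,.257),(.5650,.2578)]: print('line',l,l2,[np.arctan2(-(p[1]-c[1]),p[0]-c[0]) for p in (l,l2)])
t=onplane(w,*F(262,421),.115); print('post',t, [np.arctan2(-(t[1]-c[1]),t[0]-c[0]) for c in [(.5655,.257),(.5650,.2578)]])
E
```

```text
two mid [0.52155542 0.29671653 0.06      ] [0.53138487 0.28695812 0.06      ]
-2.406689365430995 -2.4209826925917235 -2.4111172261758425 -2.4270772563918466 
two mid [0.52186643 0.29747987 0.0625    ] [0.53155158 0.28786471 0.0625    ]
-2.393670405352591 -2.403737042882394 -2.3978749763892147 -2.409419854865677 
line [0.53317248 0.28792063 0.077     ] [0.53745663 0.2832338  0.077     ] [np.float64(-2.378434841134734), np.float64(-2.3895216412335105)]
line [0.53317248 0.28792063 0.077     ] [0.53745663 0.2832338  0.077     ] [np.float64(-2.3837410955739937), np.float64(-2.395993887777759)]
post [0.54365177 0.27931003 0.115     ] [np.float64(-2.3457370366132038), np.float64(-2.3524192771546115)]
```

```bash
python3 - <<'E'
from h import *
rows2((.5645,.2558),(.5427,.2763),[-2.385+.4775*i for i in range(1,5)])
E
```

```text
[[0, 0, 0, 0.3, -0.2, 0, -1], [0, 0, 0, 0.35, -0.03, 0, -1], [0, 0, 0, 0.33, 0.13, 0, -1], [0, 0, 0, 0.23, 0.27, 0, -1]]
end cmd [ 0.5911 -0.0137] 0.26949999999999996
```

Request:
carry_out(moves=[[[0, 0, 0, 0, 0, 0, -1], [0, 0, 0, 0.3, -0.2, 0, -1], [0, 0, 0, 0.35, -0.03, 0, -1], [0, 0, 0, 0.33, 0.13, 0, -1], [0, 0, 0, 0.23, 0.27, 0, -1], [0, 0, 0, 0, 0, 0, -1], [0, 0, 0, 0, 0, 0, -1], [0, 0, 0, 0, 0, 0, -1]]])

```text
time: 8.73
tool_pos: [0.5917, 0.2684, 0.0661]
tool_rot: [0.0, 1.0, -0.0, 0.001]
contact_force: [-2.3, -3.6, 7.8]
gripper_width: 0.167
```

```bash
python3 - <<'E'
from h import *
w=shot('wrist','w9.png'); s=state();print(s['tool_pos'],s['contact_force'],s['gripper_width'])
d=s['tool_pos'][:2]-[.5645,.2558]; print(np.hypot(*d),np.arctan2(-d[1],d[0]))
cv2.imwrite('pics/w9c.png',cv2.cvtColor(cv2.resize(w['frame'][130:330,150:350],None,fx=3,fy=3,interpolation=2),cv2.COLOR_RGB2BGR))
E
```

```text
[0.59164472 0.26848811 0.06610477] [-2.2603085  -3.04829445  7.54915377] 0.16329894522809205
0.029963710199004383 -0.43724940285221897
```

View pics/w9c.png

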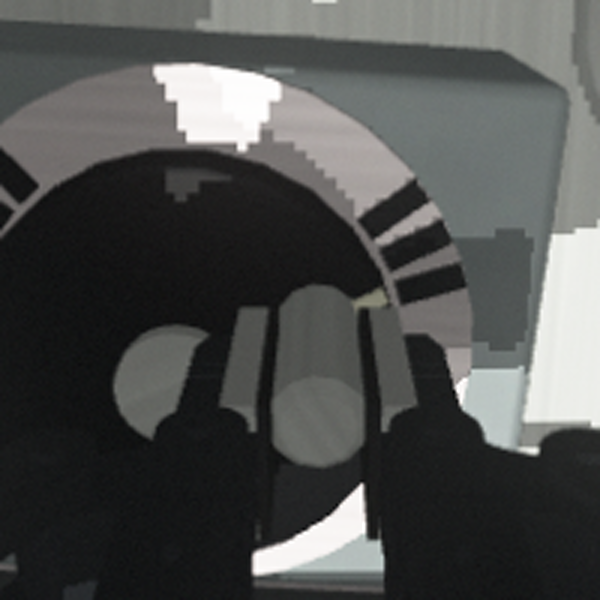

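```bash
python3 - <<'E'
from h import *
w=shot('wrist'); F=lambda x,y:(150+x/3,130+y/3)
for zr in (.060,.0625):
  for q in [(445,234),(388,258)]:
    p=onplane(w,*F(*q),zr)
    print('three',p,[np.arctan2(-(p[1]-c[1]),p[0]-c[0]) for c in [(.5655,.257),(.5650,.2578)]])
for q in [(370,299),(385,292)]:
    p=onplane(w,*F(*q),.077); print('line',p,[np.arctan2(-(p[1]-c[1]),p[0]-c[0]) for c in [(.5655,.257),(.5650,.2578)]])
p=onplane(w,*F(318,422),.115); print('post',p,[np.arctan2(-(p[1]-c[1]),p[0]-c[0]) for c in [(.5655,.257),(.5650,.2578)]])
E
```

```text
three [0.61828572 0.28180771 0.06      ] [np.float64(-0.4393364101899508), np.float64(-0.4233085563213185)]
three [0.60661537 0.27654907 0.06      ] [np.float64(-0.4438307028800214), np.float64(-0.42329658174286)]
three [0.6178932  0.28267676 0.0625    ] [np.float64(-0.45567867385395894), np.float64(-0.4396234672850566)]
three [0.60639435 0.2774954  0.0625    ] [np.float64(-0.4645906118928097), np.float64(-0.4441002782675379)]
line [0.60188433 0.27467171 0.077     ] [np.float64(-0.45213879275227614), np.float64(-0.42900905324995486)]
line [0.60470559 0.27610281 0.077     ] [np.float64(-0.45339333989639874), np.float64(-0.43193331283003655)]
post [0.59188869 0.27110181 0.115     ] [np.float64(-0.49077842031117813), np.float64(-0.459397908478464)]
```

Request:
carry_out(moves=[[[0, 0, 0, 0, 0, 0, -1], [0, 0, 0, 0, 0, 0, -1], [0, 0, 0, 0, 0, 0, 0.3], [0, 0, 0, 0, 0, 0, 0.3], [0, 0, 0, 0, 0, -1, 0.3], [0, 0, 0, 0, 0, -1, 0.6], [0, 0, 0, 0, 0, -1, 1], [0, 0, 0, -0.2, 0.9, -0.2, 1]]])

```text
time: 9.5
tool_pos: [0.5864, 0.2376, 0.2007]
tool_rot: [-0.003, 1.0, 0.002, 0.007]
contact_force: [0.6, -2.1, 1.3]
gripper_width: 0.994
```

Request:
carry_out(moves=[[[0, 0, 0, -0.5, 0.8, 0, 1], [0, 0, 0, -0.5, 0.8, 0, 1], [0, 0, 0, -0.5, 0.8, 0, 1], [0, 0, 0, -0.5, 0.8, 0, 1], [0, 0, 0, 0, 0, 0, 1], [0, 0, 0, 0, 0, 0, 1]]])

```text
time: 10.0
tool_pos: [0.5015, 0.1038, 0.1913]
tool_rot: [-0.0, 1.0, -0.001, 0.0]
contact_force: [0.5, 0.4, 0.8]
gripper_width: 0.999
```

```bash
python3 - <<'E'
from h import *
w=shot('wrist','w10.png'); s=state();print(s['tool_pos'],s['contact_force'],s['gripper_width'])
P=cloud(w)
m=(np.abs(P[...,2]-.108)<.005)&(np.abs(P[...,0]-.497)<.04)&(np.abs(P[...,1]-.085)<.05); q=P[m]; print(len(q),np.median(q,0),q.min(0),q.max(0)); 
u,v=np.nonzero(m)[::-1]; print(u.mean(),v.mean())
E
```

```text
[0.50220247 0.10469381 0.19163626] [0.09645578 1.47129586 0.09341051] 1.0009664539411334
880 [0.49362484 0.08483218 0.10811841] [0.47793905 0.06724277 0.10300031] [0.50838043 0.09871126 0.10999025]
246.5568181818182 213.99886363636364
```

View pics/w10.png

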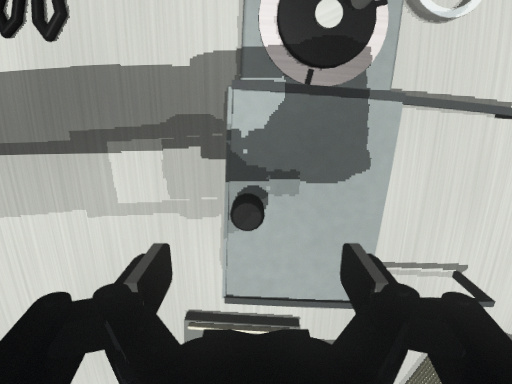

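Request:
carry_out(moves=[[[0, 0, 0, -0.11, 0.27, 0.8, 0.5], [0, 0, 0, -0.11, 0.27, 0.9, 0.3], [0, 0, 0, 0, 0, 0.9, 0.3], [0, 0, 0, 0, 0, 0.65, 0], [0, 0, 0, 0, 0, 0, -1], [0, 0, 0, 0, 0, 0, -1], [0, 0, 0, 0, 0, 0, -1], [0, 0, 0, 0, 0, 0, -1]]])

```text
time: 10.72
tool_pos: [0.4931, 0.084, 0.0566]
tool_rot: [0.0, 1.0, 0.001, 0.0]
contact_force: [15.3, -0.5, -31.6]
gripper_width: 0.351
```

```bash
python3 - <<'E'
from h import *
w=shot('wrist','w11.png'); s=state();print(s['tool_pos'],s['contact_force'],s['gripper_width'])
E
```

```text
[0.49314149 0.08400918 0.05664684] [ 16.2688203   -0.41709395 -32.66238179] 0.35222036916163946
```

View pics/w11.png

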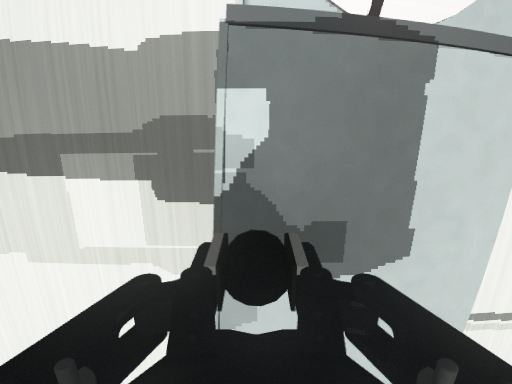

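Request:
carry_out(moves=[[[0, 0, 0, 0.08, 0, 0.12, -1], [0, 0, 0, 0.5, 0.03, 0, -1], [0, 0, 0, 0.75, 0.045, 0, -1], [0, 0, 0, 0.75, 0.045, 0, -1], [0, 0, 0, 0.75, 0.045, 0, -1], [0, 0, 0, 0.6, 0.035, 0, -1], [0, 0, 0, 0.4, 0.025, 0, -1], [0, 0, 0, 0.3, 0.02, 0, -1]]])

```text
time: 11.43
tool_pos: [0.6602, 0.0735, 0.0565]
tool_rot: [0.001, 1.0, 0.001, -0.001]
contact_force: [-2.2, -2.9, -1.4]
gripper_width: 0.349
```

```bash
python3 - <<'E'
from h import *
w=shot('wrist','w12.png'); s=state();print(s['tool_pos'],s['contact_force'],s['gripper_width'])
E
```

```text
[0.6606521  0.07353693 0.05648129] [-1.10235937 -2.53223423 -2.84699519] 0.34958982599358046
```

View pics/w12.png

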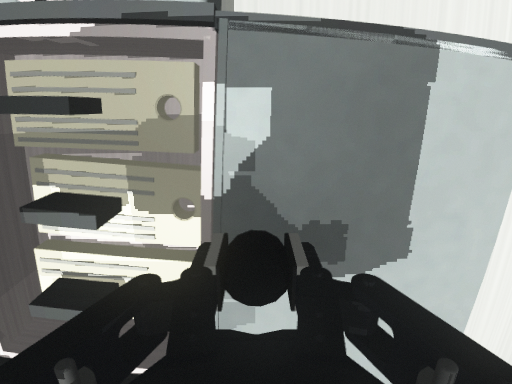

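Request:
carry_out(moves=[[[0, 0, 0, 0, 0, 0, 0.4], [0, 0, 0, 0, 0, 0, 0.4], [0, 0, 0, 0, 0, -0.5, 0.6], [0, 0, 0, 0, 0, -1, 0.8], [0, 0, 0, -0.3, 0, -1, 1], [0, 0, 0, -0.8, 0, -1, 1], [0, 0, 0, -0.9, 0, -1, 1], [0, 0, 0, -0.7, 0, -0.6, 1]]])

```text
time: 12.15
tool_pos: [0.5644, 0.0743, 0.2489]
tool_rot: [-0.0, 1.0, 0.0, 0.003]
contact_force: [0.5, 0.1, 0.8]
gripper_width: 1.0
```

```bash
python3 - <<'E'
from h import *
shot('side'); shot('side')
w=shot('wrist','w13.png'); s=state();print(s['tool_pos'],s['contact_force'],s['gripper_width'],s['joint_vel'].round(3))
np.savez('w13.npz',frame=w['frame'],z_map=w['z_map'],K=w['K'],k1=w['k1'],T=w['T'])
g=shot('side'); cv2.imwrite('pics/side13.png',cv2.cvtColor(cv2.resize(g['frame'][140:360,190:400],None,fx=2.7,fy=2.7,interpolation=2),cv2.COLOR_RGB2BGR))
E
```

```text
[0.56510464 0.07441913 0.24954961] [ 0.52255698  0.22907125 -0.85948223] 1.0006948803976878 [-0.007  0.083  0.026 -0.003 -0.019 -0.001]
```

View pics/w13.png

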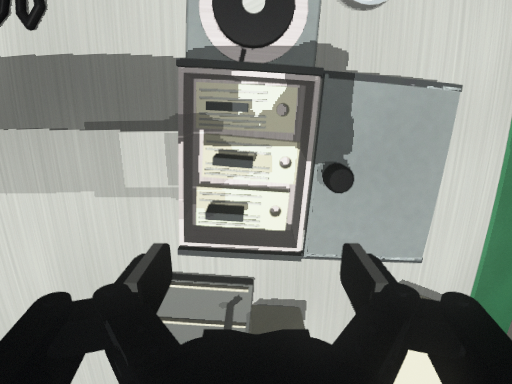

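View pics/side13.png

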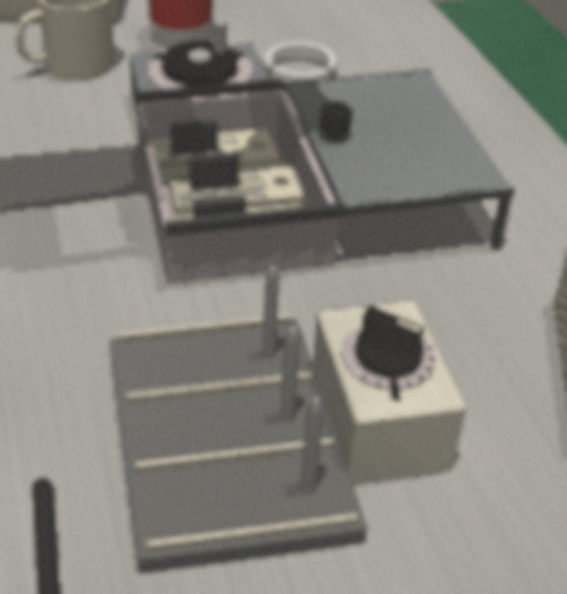

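```bash
python3 - <<'E'
from h import *
d=np.load('w13.npz'); w={k:d[k] for k in d}; w['k1']=float(w['k1'])
cv2.imwrite('pics/w13c.png',cv2.cvtColor(cv2.resize(w['frame'][60:260,175:335],None,fx=3,fy=3,interpolation=2),cv2.COLOR_RGB2BGR))
P=cloud(w)
m=(P[...,2]>.052)&(P[...,2]<.064)&(P[...,0]>.49)&(P[...,0]<.62)&(P[...,1]>-.02)&(P[...,1]<.165)&(w['frame'].max(-1)<70)
m=m.astype(np.uint8); n,l,st,c=cv2.connectedComponentsWithStats(m)
for i in range(1,n):
    if st[i,4]>60:
        q=P[l==i]; print(st[i],np.median(q,0).round(4),q.min(0).round(4),q.max(0).round(4))
        k=np.argwhere(l==i)[:,::-1].astype(np.float32)
        g=np.array([onplane(w,a,b,.060)[:2] for a,b in k],np.float32); r=cv2.minAreaRect(g); print('  rect',r)
E
```

```text
[206 102  26   9 205] [0.5231 0.1508 0.0604] [0.5087 0.1461 0.0586] [0.5385 0.1554 0.0631]
  rect ((0.5236383080482483, 0.15098562836647034), (0.008963044732809067, 0.02977527678012848), 86.61490631103516)
[214 156  39   5  61] [0.537  0.0886 0.0576] [0.5156 0.0862 0.0521] [0.563  0.0905 0.0619]
  rect ((0.5396040081977844, 0.08877397328615189), (0.0019593811593949795, 0.047066643834114075), 85.05403137207031)
[206 210  37   5  88] [0.5271 0.0168 0.0565] [0.503  0.0149 0.052 ] [0.5498 0.0186 0.0612]
  rect ((0.5264663100242615, 0.01835562288761139), (0.00371732609346509, 0.04694322496652603), 86.04875946044922)
```

View pics/w13c.png

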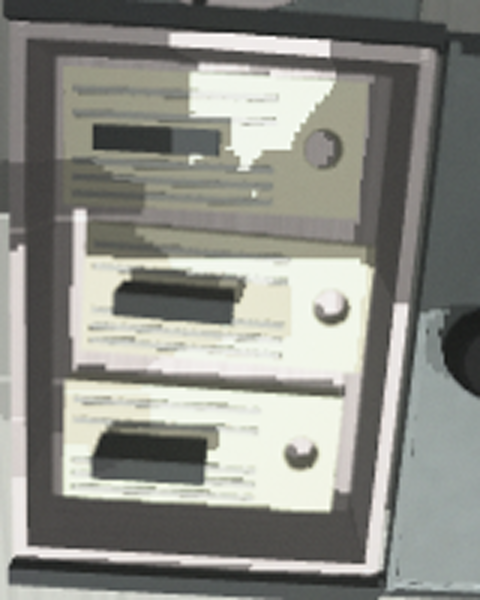

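```bash
python3 - <<'E'
from h import *
d=np.load('w13.npz'); w={k:d[k] for k in d}; w['k1']=float(w['k1'])
F=lambda x,y:(175+x/3,60+y/3)
for n,fin,hole in [('L',(156,139),(323,149)),('M',(178,307),(331,307)),('R',(150,469),(301,453))]:
    a=onplane(w,*F(*fin),.060); b=onplane(w,*F(*hole),.024); print(n,a.round(4),b.round(4),'dist',np.hypot(*(b-a)[:2]).round(4),'yaw',np.arctan2(*(b-a)[[1,0]]).round(3),'z',atdepth(w,*F(*fin))[2].round(4))
    for q in [(-55,-8),(55,-8),(-55,8),(55,8)]: pass
# edges of fin tops M
for q in [(127,300),(235,305),(122,315),(232,322)]: print('M corner',onplane(w,*F(*q),.060).round(4))
for q in [(92,455),(206,460),(92,478),(204,484)]: print('R corner',onplane(w,*F(*q),.060).round(4))
for q in [(92,124),(220,130),(92,150),(220,157)]: print('L corner',onplane(w,*F(*q),.060).round(4))
E
```

```text
L [0.5336 0.1503 0.06  ] [0.6032 0.1465 0.024 ] dist 0.0697 yaw -0.054 z 0.0591
M [0.5411 0.0833 0.06  ] [0.6086 0.0768 0.024 ] dist 0.0678 yaw -0.096 z 0.059
R [0.5275 0.012  0.06  ] [0.5963 0.0063 0.024 ] dist 0.069 yaw -0.083 z 0.0596
M corner [0.5201 0.0863 0.06  ]
M corner [0.5646 0.0841 0.06  ]
M corner [0.5179 0.08   0.06  ]
M corner [0.5634 0.077  0.06  ]
R corner [0.5025 0.0186 0.06  ]
R corner [0.552  0.0161 0.06  ]
R corner [0.502  0.0079 0.06  ]
R corner [0.551 0.005 0.06 ]
L corner [0.5086 0.1562 0.06  ]
L corner [0.5588 0.1537 0.06  ]
L corner [0.5082 0.1462 0.06  ]
L corner [0.5588 0.1434 0.06  ]
```

Request:
carry_out(moves=[[[0, 0, 1, 0, 0, 0, 1], [0, 0, 1, 0, 0, 0, 1], [0, 0, 1, 0, 0, 0, 1], [0, 0, 1, 0, 0, 0, 1], [0, 0, 1, 0, 0, 0, 1], [0, 0, 1, 0, 0, 0, 1], [0, 0, 1, 0, 0, 0, 1], [0, 0, 1, 0, 0, 0, 1]]])

```text
time: 13.02
tool_pos: [0.5644, 0.0738, 0.2419]
tool_rot: [0.0, 0.939, -0.344, -0.002]
contact_force: [0.5, 0.1, 0.2]
gripper_width: 1.0
```

Request:
carry_out(moves=[[[0, 0, 1, 0.35, 0.35, 0, 1], [0, 0, 1, 0.38, 0.32, 0, 1], [0, 0, 1, 0.41, 0.29, 0, 1], [0, 0, 1, 0.43, 0.25, 0, 1], [0, 0, 1, 0.45, 0.21, 0, 1], [0, 0, 1, 0.47, 0.17, 0, 1], [0, 0, 1, 0.48, 0.13, 0, 1], [0, 0, 1, 0.49, 0.09, 0, 1]]])

```text
time: 13.68
tool_pos: [0.578, -0.0859, 0.2419]
tool_rot: [0.001, 0.765, -0.644, -0.002]
contact_force: [-0.3, -0.0, -0.7]
gripper_width: 1.0
```

Request:
carry_out(moves=[[[0, 0, 1, 0, 0, 0, 1], [0, 0, 1, 0, 0, 0, 1], [0, 0, 0.7, 0.5, 0.2, 0, 1], [0, 0, 0, 0.7, 0.3, 0, 1], [0, 0, 0, 0.7, 0.3, 0, 1], [0, 0, 0, 0.7, 0.3, 0, 1], [0, 0, 0, 0, 0, 0, 1], [0, 0, 0, 0, 0, 0, 1]]])

```text
time: 14.35
tool_pos: [0.5285, -0.1876, 0.2423]
tool_rot: [-0.0, -0.684, 0.729, 0.002]
contact_force: [-0.3, 0.1, 0.0]
gripper_width: 0.999
```

```bash
python3 - <<'E'
from h import *
w=shot('wrist','w14.png'); s=state();print(s['tool_pos'],s['tool_rot'],s['joint_pos'].round(3),s['joint_vel'].round(3))
print(T_tool()[:3,:3].round(3))
np.savez('w14.npz',frame=w['frame'],z_map=w['z_map'],K=w['K'],k1=w['k1'],T=w['T'])
E
```

```text
[ 0.52896783 -0.18675504  0.24256886] [-1.16577084e-04 -6.84840772e-01  7.28691480e-01  1.35316713e-03] [-4.720e-01 -1.150e-01  1.724e+00  1.000e-03  1.536e+00  1.160e+00] [ 0.026 -0.005 -0.006 -0.001  0.002 -0.   ]
[[-0.062 -0.998 -0.002]
 [-0.998  0.062  0.002]
 [-0.002  0.002 -1.   ]]
```

View pics/w14.png

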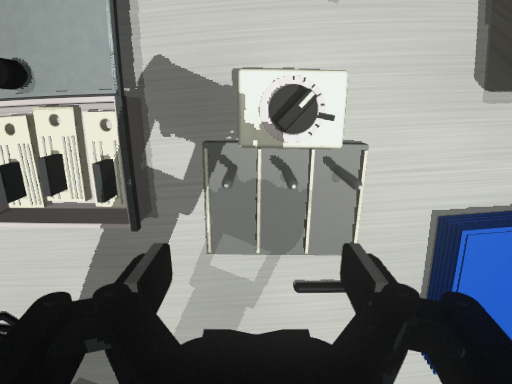

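```bash
python3 - <<'E'
from h import *
d=np.load('w14.npz'); w={k:d[k] for k in d}
cv2.imwrite('pics/w14c.png',cv2.cvtColor(cv2.resize(w['frame'][60:210,195:375],None,fx=4,fy=4,interpolation=2),cv2.COLOR_RGB2BGR))
E
```

```text
(no output)
```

View pics/w14c.png

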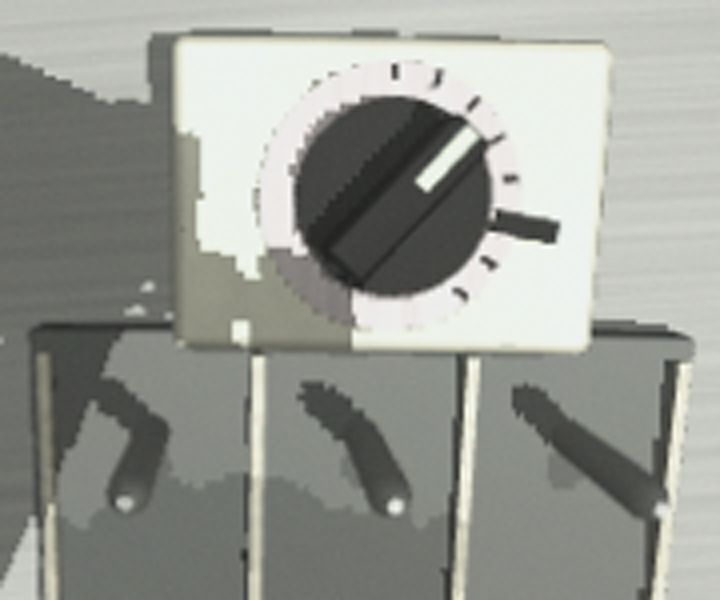

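```bash
python3 - <<'E'
from h import *
d=np.load('w14.npz'); w={k:d[k] for k in d}; w['k1']=float(w['k1'])
F=lambda x,y:(195+x/4,60+y/4)
T=[onplane(w,*F(*q),.114) for q in [(125,502),(395,505),(661,509)]]
for t in T: print('top',t.round(4))
print(T[1]-T[0],T[2]-T[1], 'yaw', np.arctan2(*( (T[0]-T[2])[[0,1]]*[-1,1])))
for q in [(153,428),(350,430),(563,430)]: print('foot',onplane(w,*F(*q),.02).round(4))
for q in [(125,495),(395,498),(655,503)]: print('depth',atdepth(w,*F(*q)).round(4))
# bed corners z=.02
C=[onplane(w,*F(*q),.02) for q in [(32,330),(692,345)]]; print('bed far corners',C)
P=cloud(w); m=(P[...,2]>.08)&(P[...,2]<.13)&(P[...,1]<-.1)&(P[...,0]<.56)
m=m.astype(np.uint8); n,l,st,c=cv2.connectedComponentsWithStats(m)
for i in range(1,n):
  if st[i,4]>10: q=P[l==i]; k=q[q[:,2]>q[:,2].max()-.008]; print(st[i],k.mean(0),len(k))
k=onplane(w,*F(393,196),.0); 
for z in (.075,.09,.101): print('knob disc',z,onplane(w,*F(393,196),z).round(4))
print('knob depth',atdepth(w,*F(350,255)),atdepth(w,*F(450,160)),atdepth(w,*F(450,240)),atdepth(w,*F(560,100)))
a=onplane(w,*F(425,185),.114);b=onplane(w,*F(475,133),.114);print('pointer',np.arctan2(-(b-a)[1],(b-a)[0]))
a=onplane(w,*F(335,255),.114);b=onplane(w,*F(440,105),.114)
a=onplane(w,*F(500,220),.075);b=onplane(w,*F(558,233),.075);print('longmark',np.arctan2(-(b-a)[1],(b-a)[0]))
E
```

```text
top [ 0.5262 -0.1565  0.114 ]
top [ 0.521  -0.2264  0.114 ]
top [ 0.5155 -0.2964  0.114 ]
[-0.00526182 -0.06998293  0.        ] [-0.0054666  -0.06998847  0.        ] yaw -0.07649764116963209
foot [ 0.5272 -0.1567  0.02  ]
foot [ 0.5223 -0.223   0.02  ]
foot [ 0.5179 -0.2952  0.02  ]
depth [ 0.5284 -0.1568  0.1152]
depth [ 0.5232 -0.2263  0.1155]
depth [ 0.5176 -0.2942  0.1155]
bed far corners [array([ 0.56261488, -0.11956132,  0.02      ]), array([ 0.54426738, -0.33853646,  0.02      ])]
[221 173  13  15 147] [ 0.5275858  -0.15631867  0.11250751] 50
[285 173  13  16 149] [ 0.52266364 -0.2251657   0.11215458] 54
[345 174  17  16 175] [ 0.51763639 -0.29420618  0.1124029 ] 51
knob disc 0.075 [ 0.5982 -0.2331  0.075 ]
knob disc 0.09 [ 0.5984 -0.2312  0.09  ]
knob disc 0.101 [ 0.5985 -0.2299  0.101 ]
knob depth [ 0.58518469 -0.21721007  0.11443031] [ 0.60624945 -0.24238486  0.11346604] [ 0.58605265 -0.24644539  0.08719679] [ 0.62108301 -0.27927365  0.07498266]
pointer 0.823416918002476
longmark 1.836137550598302
```

Request:
carry_out(moves=[[[0, 0, 0, -0.99, 0.07, 0, 0], [0, 0, 0, -0.99, 0.07, 0, 0], [0, 0, 0, -0.99, 0.07, 0, -0.3], [0, 0, 0, -0.99, 0.07, 0, -0.3], [0, 0, 0, -1, 0.07, 0.3, -0.3], [0, 0, 0, 0, 0, 0.9, -0.3], [0, 0, 0, 0, 0, 0.9, -0.3], [0, 0, 0, 0, 0, 0.6, -0.3]]])

```text
time: 15.07
tool_pos: [0.5257, 0.0147, 0.1325]
tool_rot: [-0.001, -0.687, 0.727, 0.002]
contact_force: [-0.6, -0.0, -0.7]
gripper_width: 0.349
```

```bash
python3 - <<'E'
from h import *
shot('side')
w=shot('wrist','w15.png'); s=state();print(s['tool_pos'],s['tool_rot'],s['joint_vel'].round(3),s['gripper_width'])
np.savez('w15.npz',frame=w['frame'],z_map=w['z_map'],K=w['K'],k1=w['k1'],T=w['T'])
E
```

```text
[0.52320323 0.01401585 0.12996815] [-0.00362971 -0.68608313  0.72749941  0.00462309] [-0.018 -0.045 -0.087 -0.002  0.035 -0.002] 0.35332016340223094
```

View pics/w15.png

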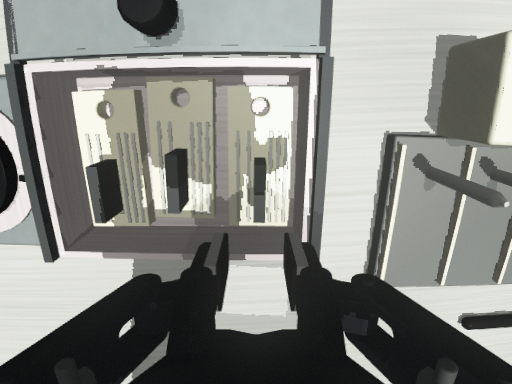

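```bash
python3 - <<'E'
from h import *
d=np.load('w15.npz'); w={k:d[k] for k in d}; w['k1']=float(w['k1'])
cv2.imwrite('pics/w15c.png',cv2.cvtColor(cv2.resize(w['frame'][80:240,60:300],None,fx=3,fy=3,interpolation=2),cv2.COLOR_RGB2BGR))
P=cloud(w)
m=(P[...,2]>.056)&(P[...,2]<.064)&(w['frame'].max(-1)<80)&(P[...,0]>.49)&(P[...,0]<.58)&(P[...,1]>-.02)&(P[...,1]<.17)
n,l,st,c=cv2.connectedComponentsWithStats(m.astype(np.uint8))
for i in range(1,n):
  if st[i,4]>40:
    k=np.argwhere(l==i)[:,::-1]; g=np.array([onplane(w,a,b,.060)[:2] for a,b in k],np.float32); print(st[i],cv2.minAreaRect(g),np.median(P[l==i],0))
print('hole R',onplane(w,260.5,105,.024),'M',onplane(w,180,98,.024),'L',onplane(w,104,109,.024))
E
```

```text
[165 154  16  58 481] ((0.5395269393920898, 0.08220680058002472), (0.011142276227474213, 0.048512060195207596), 85.3757553100586) [0.54891569 0.08077754 0.0601131 ]
[254 163  12  32 333] ((0.5391244292259216, 0.01067405752837658), (0.008967411704361439, 0.02602161094546318), 86.56861877441406) [0.53922041 0.01072866 0.06026923]
[ 89 166  19  57 278] ((0.5334680676460266, 0.146239772439003), (0.008746698498725891, 0.04999041557312012), 89.9223861694336) [0.52969106 0.1458105  0.05932252]
hole R [0.59689777 0.00620455 0.024     ] M [0.60738231 0.07655282 0.024     ] L [0.60332476 0.14714945 0.024     ]
```

View pics/w15c.png

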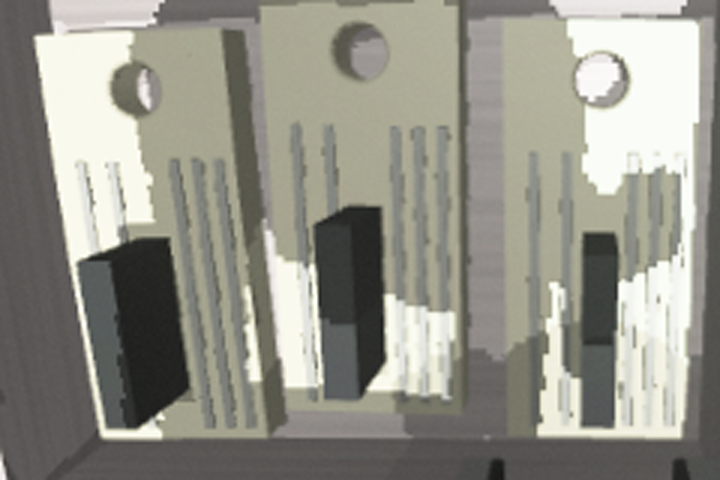

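Request:
carry_out(moves=[[[0, 0, 0, 0, 0, 1, -0.3], [0, 0, 0, 0, 0, 1, -0.3], [0, 0, 0, 0, 0, 0.7, -0.3], [0, 0, 0, 0, 0, 0.35, -0.3], [0, 0, 0, 0, 0, 0, -0.3], [0, 0, 0, 0, 0, 0, -1], [0, 0, 0, 0, 0, 0, -1], [0, 0, 0, 0, 0, 0, -1]]])

```text
time: 15.83
tool_pos: [0.5293, 0.0118, 0.0167]
tool_rot: [0.001, -0.685, 0.728, -0.001]
contact_force: [-0.0, -1.0, -0.9]
gripper_width: 0.103
```

```bash
python3 - <<'E'
from h import *
w=shot('wrist','w16.png'); s=state();print(s['tool_pos'],s['tool_rot'],s['contact_force'],s['gripper_width'])
E
```

```text
[0.52925912 0.01174959 0.01665957] [ 0.00138423 -0.68518807  0.72836323 -0.00155097] [-0.18126357  0.64366799  1.20686089] 0.09957742759281232
```

View pics/w16.png

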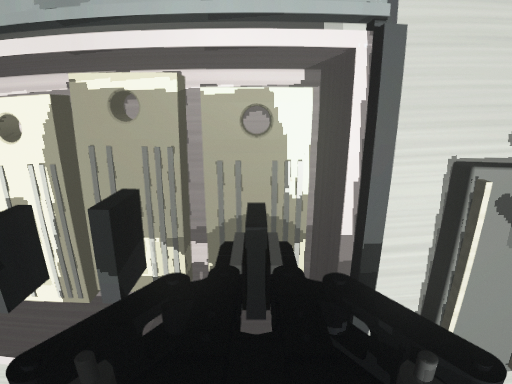

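Request:
carry_out(moves=[[[0, 0, 0, 0, 0, 0, -1], [0, 0, 0, 0, 0, 0, -1], [0, 0, 0, 0, 0, -0.5, -1], [0, 0, 0, 0, 0, -0.7, -1], [0, 0, 0, 0, 0, -0.8, -1], [0, 0, 0, 0, 0, -0.8, -1], [0, 0, 0, 0, 0, -0.6, -1], [0, 0, 0, 0.4, 0.05, 0, -1]]])

```text
time: 16.55
tool_pos: [0.5279, -0.0029, 0.1571]
tool_rot: [0.004, -0.686, 0.728, -0.004]
contact_force: [1.1, 0.2, -0.6]
gripper_width: 0.1
```

Request:
carry_out(moves=[[[0, 0, 0, 0.9, 0.18, 0, -1], [0, 0, 0, 1, 0.2, 0, -1], [0, 0, 0, 1, 0.2, 0, -1], [0, 0, 0, 1, 0.2, 0, -1], [0, 0, 0, 1, 0.2, 0, -1], [0, 0, 0, 1, 0.2, 0, -1], [0, 0, 0, 0.9, 0.2, 0, -1], [0, 0, 0, 0.45, 0.1, 0, -1]]])

```text
time: 17.22
tool_pos: [0.4455, -0.2932, 0.1499]
tool_rot: [-0.001, -0.684, 0.729, 0.0]
contact_force: [-0.0, 0.9, -2.6]
gripper_width: 0.101
```

```bash
python3 - <<'E'
from h import *
shot('side')
w=shot('wrist','w17.png'); s=state();print(s['tool_pos'],s['tool_rot'],s['contact_force'],s['gripper_width'],s['joint_vel'].round(3))
np.savez('w17.npz',frame=w['frame'],z_map=w['z_map'],K=w['K'],k1=w['k1'],T=w['T'])
E
```

```text
[ 0.44592309 -0.29236407  0.1497239 ] [-4.84216004e-04 -6.83502689e-01  7.29947667e-01  4.92658619e-04] [-0.38124506  0.42203214 -2.33894069] 0.10331591959788662 [ 0.056 -0.016  0.02   0.036  0.018  0.024]
```

View pics/w17.png

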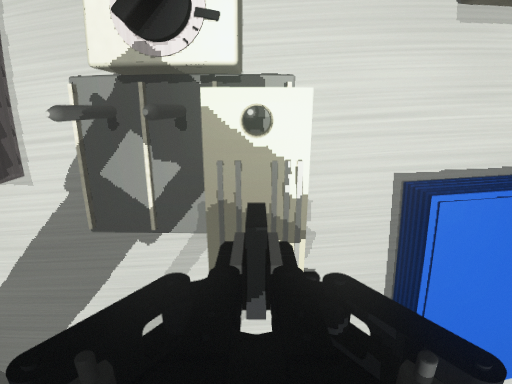

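```bash
cat >> h.py <<'E'
def save(w,n): np.savez(n,frame=w['frame'],z_map=w['z_map'],K=w['K'],k1=w['k1'],T=w['T'])
def load(n):
    d=np.load(n); w={k:d[k] for k in d}; w['k1']=float(w['k1']); return w
E
python3 - <<'E'
from h import *
w=load('w17.npz')
cv2.imwrite('pics/w17c.png',cv2.cvtColor(cv2.resize(w['frame'][80:160,215:300],None,fx=7,fy=7,interpolation=2),cv2.COLOR_RGB2BGR))
P=cloud(w); 
for q in [(225,100),(290,100),(225,140),(290,150),(257,120),(250,115),(262,126)]: print(q,P[q[1],q[0]].round(4))
E
```

```text
(225, 100) [ 0.5232 -0.2839  0.1565]
(290, 100) [ 0.521  -0.3175  0.157 ]
(225, 140) [ 0.5027 -0.2821  0.1577]
(290, 150) [ 0.495  -0.3165  0.1568]
(257, 120) [ 0.5069 -0.3004  0.0204]
(250, 115) [ 0.5139 -0.2956  0.1152]
(262, 126) [ 0.5007 -0.305   0.0187]
```

View pics/w17c.png

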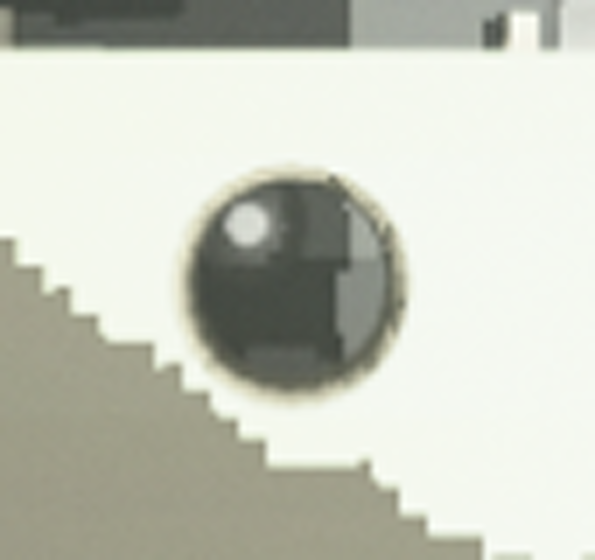

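```bash
python3 - <<'E'
from h import *
w=load('w17.npz')
h=onplane(w,215+295/7,80+285/7,.157); r=onplane(w,215+246/7,80+224/7,.115); print(h,r)
c=proj(w,np.append(h[:2],.139)); print('pred bottom hole px in crop',(c-[215,80])*7)
X=w['T']; print('cam',X[:3,3])
print('hole from tcp', h[:2]-[.4459,-.2924], 'rod est earlier .516,-.2962')
Tt=T_tool(); d=r-h; print('need tool dx,dy share', d[:3]@Tt[:3,0]/.04, d@Tt[:3,1]/.04, state()['tool_pos'])
E
```

```text
[ 0.51155217 -0.29980513  0.157     ] [ 0.51585256 -0.29577919  0.115     ]
pred bottom hole px in crop [293.30465387 276.50237272]
cam [ 0.51767976 -0.29896769  0.3138321 ]
hole from tcp [ 0.06565217 -0.00740513] rod est earlier .516,-.2962
need tool dx,dy share -0.10752436380730825 -0.10212061695466625 [ 0.44592309 -0.29236407  0.1497239 ]
```

Request:
carry_out(moves=[[[0, 0, 0, -0.1, -0.1, 0, -1], [0, 0, 0, 0, 0, 0.3, -1], [0, 0, 0, 0, 0, 0.4, -1], [0, 0, 0, 0, 0, 0.3, -1], [0, 0, 0, 0, 0, 0, -1], [0, 0, 0, 0, 0, 0, -1]]])

```text
time: 17.82
tool_pos: [0.4512, -0.2851, 0.1098]
tool_rot: [-0.001, -0.686, 0.728, 0.001]
contact_force: [-3.2, -1.4, 2.3]
gripper_width: 0.101
```

```bash
python3 - <<'E'
from h import *
w=shot('wrist','w18.png'); s=state();print(s['tool_pos'],s['tool_rot'],s['contact_force'],s['gripper_width'],s['joint_vel'].round(3))
save(w,'w18.npz')
cv2.imwrite('pics/w18c.png',cv2.cvtColor(cv2.resize(w['frame'][80:160,215:300],None,fx=7,fy=7,interpolation=2),cv2.COLOR_RGB2BGR))
E
```

```text
[ 0.45191222 -0.28507773  0.11013279] [-4.26247237e-04 -6.85870340e-01  7.27723633e-01  9.68476909e-05] [-1.49007596 -0.14822709  2.09501204] 0.09780559426078736 [ 0.005 -0.004 -0.012  0.025 -0.016 -0.003]
```

View pics/w18c.png

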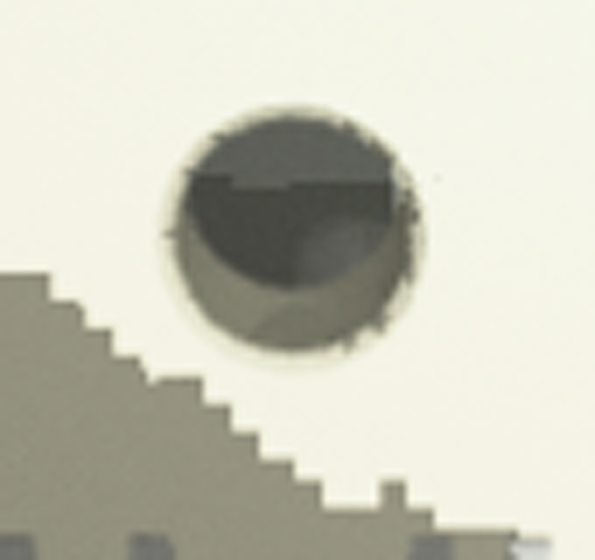

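Request:
carry_out(moves=[[[0, 0, 0, 0, 0, -0.4, -1], [0, 0, 0, 0, 0, -0.4, -1], [0, 0, 0, 0, 0, 0, -1], [0, 0, 0, 0, 0, 0, -1], [0, 0, 0, 0, 0, 0, -1], [0, 0, 0, 0, 0, 0, -1]]])

```text
time: 18.37
tool_pos: [0.4512, -0.285, 0.1405]
tool_rot: [-0.0, -0.685, 0.728, 0.001]
contact_force: [-0.2, -1.2, -2.9]
gripper_width: 0.1
```

```bash
python3 - <<'E'
from h import *
w=shot('wrist','w19.png'); s=state();print(s['tool_pos'],s['tool_rot'],s['contact_force'],s['gripper_width'],s['joint_vel'].round(3))
save(w,'w19.npz')
cv2.imwrite('pics/w19c.png',cv2.cvtColor(cv2.resize(w['frame'][70:170,205:310],None,fx=7,fy=7,interpolation=2),cv2.COLOR_RGB2BGR))
P=cloud(w)
for q in [(225,100),(290,100),(225,140),(290,150),(257,100),(257,145),(225,180),(295,180)]: print(q,P[q[1],q[0]].round(4))
E
```

```text
[ 0.45117109 -0.28516987  0.1405912 ] [-9.37673327e-05 -6.85343977e-01  7.28218253e-01  1.34181315e-03] [-1.1891138  -0.3025396  -3.89623424] 0.10140809075188678 [-0.003  0.    -0.006 -0.002  0.002 -0.002]
(225, 100) [ 0.5285 -0.2755  0.1658]
(290, 100) [ 0.5267 -0.3052  0.1655]
(225, 140) [ 0.5099 -0.2734  0.1609]
(290, 150) [ 0.5031 -0.305   0.1605]
(257, 100) [ 0.5316 -0.2908  0.0203]
(257, 145) [ 0.5064 -0.2889  0.1601]
(225, 180) [ 0.4887 -0.271   0.1561]
(295, 180) [ 0.487  -0.3074  0.1579]
```

View pics/w19c.png

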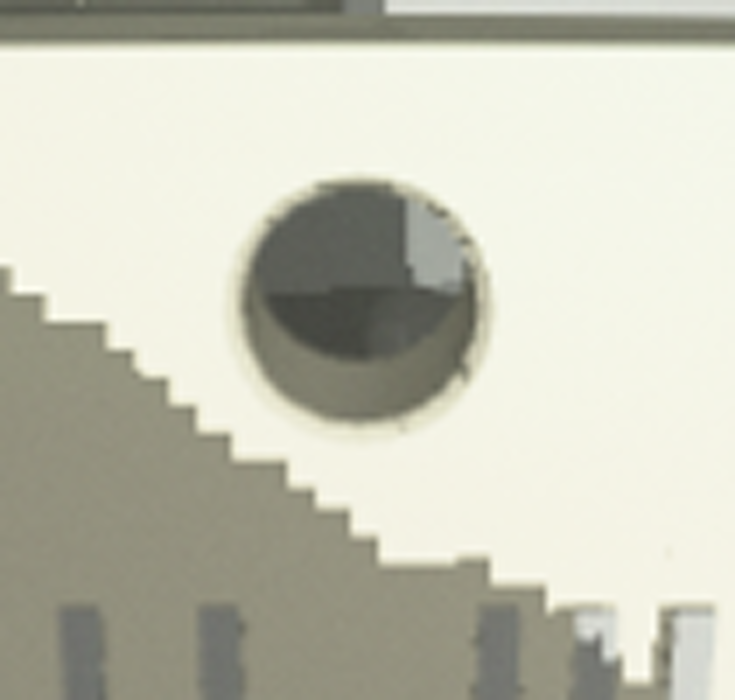

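View pics/w19.png

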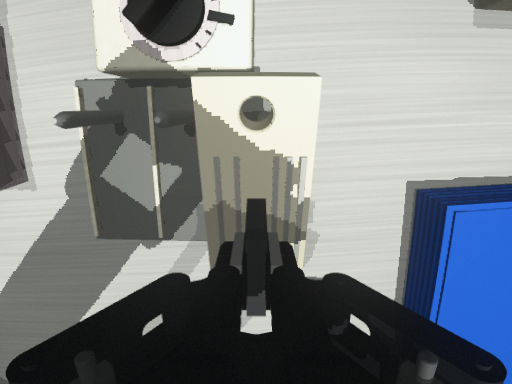

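Request:
carry_out(moves=[[[-1, 0, 0, 0, 0, 0, -1], [-1, 0, 0, 0, 0, 0, -1], [-0.4, 0, 0, 0, 0, 0, -1], [0, 0, 0, 0, 0, 0, -1], [0, 0, 0, 0, 0, 0, -1], [0, 0, 0, 0, 0, 0, -1], [0, 0, 0, 0, 0, 0, -1]]])

```text
time: 19.0
tool_pos: [0.4513, -0.286, 0.1421]
tool_rot: [-0.071, -0.681, 0.725, 0.076]
contact_force: [-0.8, -0.1, -3.7]
gripper_width: 0.102
```

```bash
python3 - <<'E'
from h import *
w=shot('wrist','w20.png'); s=state();print(s['tool_pos'],s['contact_force'],s['gripper_width'],s['joint_vel'].round(3))
print(T_tool()[:3,:3].round(3))
save(w,'w20.npz')
cv2.imwrite('pics/w20c.png',cv2.cvtColor(cv2.resize(w['frame'][70:170,205:310],None,fx=7,fy=7,interpolation=2),cv2.COLOR_RGB2BGR))
P=cloud(w)
m=(P[...,2]>.135)&(P[...,2]<.18)&(w['frame'].min(-1)>130); m[:70]=0;m[200:]=0; q=P[m]; A=np.c_[q[:,:2],np.ones(len(q))]; print(len(q),np.linalg.lstsq(A,q[:,2],rcond=None)[0], q.mean(0))
E
```

```text
[ 0.45128616 -0.2860882   0.14230517] [ 0.11764538  0.79108654 -2.66797183] 0.10127904645561445 [ 0.001 -0.001 -0.004 -0.001  0.002  0.002]
[[-0.062 -0.976 -0.207]
 [-0.998  0.06   0.013]
 [-0.     0.207 -0.978]]
5432 [0.00329604 0.00141403 0.14995797] [ 0.52720722 -0.3000875   0.15127134]
```

View pics/w20c.png

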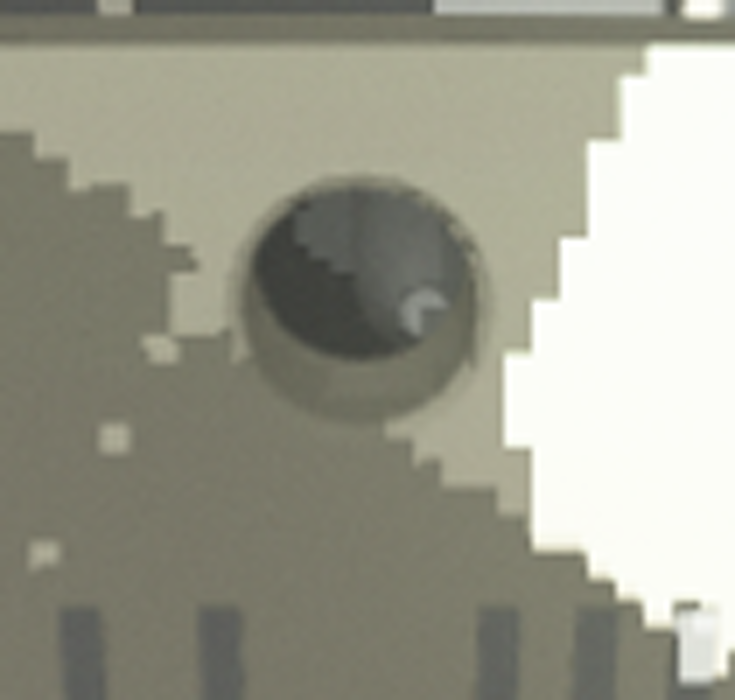

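```bash
python3 - <<'E'
from h import *
w=load('w20.npz')
h=onplane(w,205+363/7,70+301/7,.1513); r=onplane(w,205+424/7,70+310/7,.1155); print(h,r,'cam',w['T'][:3,3])
c=proj(w,np.append(h[:2],.1333)); print('pred bottom hole px in crop',(c-[205,70])*7)
d=r-h; d[2]=0; Tt=T_tool(); print(d, 'share', Tt[:3,:3].T@d/.04, 'down1', Tt[:3,:3].T@[0,0,-1])
E
```

```text
[ 0.52528813 -0.2909701   0.1513    ] [ 0.51619194 -0.29569566  0.1155    ] cam [ 0.555876   -0.29229078  0.28768527]
pred bottom hole px in crop [362.07166366 246.60813145]
[-0.00909619 -0.00472557  0.        ] share [0.13192514 0.21491574 0.04557221] down1 [ 3.67940308e-05 -2.07456206e-01  9.78244306e-01]
```

Request:
carry_out(moves=[[[0, 0, 0, 0.065, 0.11, 0.02, -1], [0, 0, 0, 0.065, 0.105, 0.025, -1], [0, 0, 0, 0, 0, 0, -1], [0, 0, 0, 0, 0, 0, -1], [0, 0, 0, 0, 0, 0, -1], [0, 0, 0, 0, -0.03, 0.15, -1], [0, 0, 0, 0, -0.03, 0.15, -1], [0, 0, 0, 0, 0, 0, -1]]])

```text
time: 19.72
tool_pos: [0.4417, -0.29, 0.1281]
tool_rot: [-0.072, -0.681, 0.724, 0.078]
contact_force: [-0.2, 0.3, -4.3]
gripper_width: 0.097
```

```bash
python3 - <<'E'
from h import *
shot('side')
w=shot('wrist','w21.png'); s=state();print(s['tool_pos'],s['contact_force'],s['gripper_width'],s['joint_vel'].round(3))
save(w,'w21.npz')
cv2.imwrite('pics/w21c.png',cv2.cvtColor(cv2.resize(w['frame'][70:170,205:310],None,fx=7,fy=7,interpolation=2),cv2.COLOR_RGB2BGR))
P=cloud(w)
m=(P[...,2]>.12)&(P[...,2]<.18)&(w['frame'].min(-1)>130); m[:70]=0;m[200:]=0; q=P[m]; A=np.c_[q[:,:2],np.ones(len(q))]; print(len(q),np.linalg.lstsq(A,q[:,2],rcond=None)[0], q.mean(0))
E
```

```text
[ 0.44213897 -0.29032885  0.12918967] [-0.81092919 -0.76245352 -3.37844743] 0.10342974906215116 [-0.001 -0.006 -0.013  0.002 -0.    -0.001]
5229 [-0.00286347  0.00514187  0.14051302] [ 0.51812745 -0.30460103  0.13746316]
```

View pics/w21c.png

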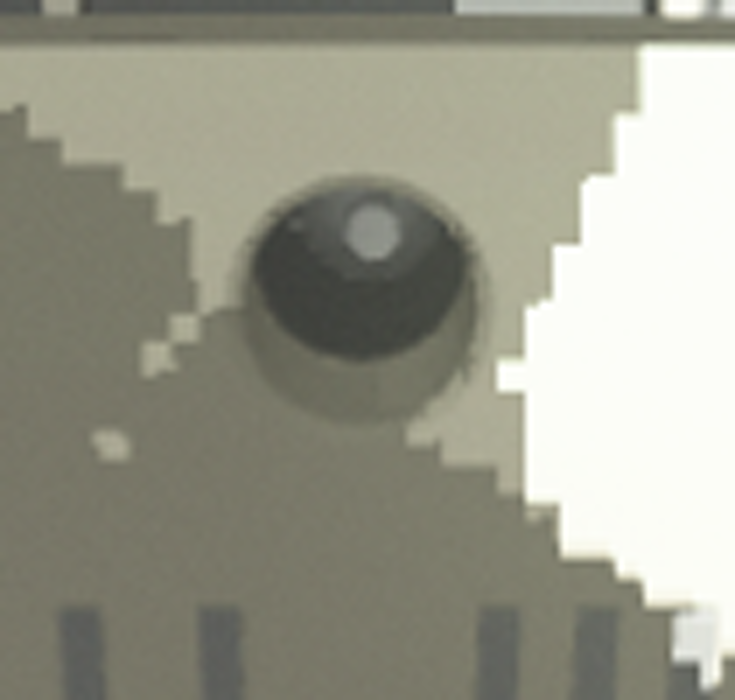

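```bash
python3 - <<'E'
from h import *
w=load('w21.npz')
h=onplane(w,205+363/7,70+301/7,.1375); r=onplane(w,205+373/7,70+233/7,.1155); print(h,r)
d=r-h; d[2]=0; Tt=T_tool(); print(d, 'share', Tt[:3,:3].T@d/.04, state()['tool_pos'])
E
```

```text
[ 0.51585848 -0.29495458  0.1375    ] [ 0.51598115 -0.29577482  0.1155    ]
[ 0.00012267 -0.00082024  0.        ] share [ 0.0202812  -0.00421009 -0.00092198] [ 0.44213897 -0.29032885  0.12918967]
```

Request:
carry_out(moves=[[[0, 0, 0, 0.02, -0.04, 0.2, -1], [0, 0, 0, 0, -0.04, 0.2, -1], [0, 0, 0, 0, -0.05, 0.24, -1], [0, 0, 0, 0, -0.05, 0.24, -1], [0, 0, 0, 0, 0, 0, -1], [0, 0, 0, 0, 0, 0, -1]]])

```text
time: 20.32
tool_pos: [0.4414, -0.291, 0.0928]
tool_rot: [-0.072, -0.681, 0.724, 0.077]
contact_force: [0.5, 0.1, -2.0]
gripper_width: 0.105
```

```bash
cat >> h.py <<'E'
def slab(w,lo,hi):
    P=cloud(w); m=(P[...,2]>lo)&(P[...,2]<hi)&(w['frame'].min(-1)>90); m[:70]=0;m[200:]=0;m[:,:190]=0;m[:,320:]=0
    q=P[m]; A=np.c_[q[:,:2],np.ones(len(q))]; print('slab',len(q),np.linalg.lstsq(A,q[:,2],rcond=None)[0].round(4), q.mean(0).round(4))
def st():
    s=state(); print(s['tool_pos'].round(4),s['contact_force'].round(1),'w %.3f'%s['gripper_width'],'t %.2f'%s['time'],'rotx',T_tool()[:3,0].round(3))
E
python3 - <<'E'
from h import *
w=shot('wrist','w22.png'); st(); slab(w,.07,.13)
save(w,'w22.npz')
E
```

```text
[ 0.442  -0.2914  0.0937] [-0.2  0.6 -3. ] w 0.102 t 20.37 rotx [-0.061 -0.998 -0.001]
slab 14240 [-0.0122 -0.0014  0.1071] [ 0.505  -0.2952  0.1014]
```

View pics/w22.png

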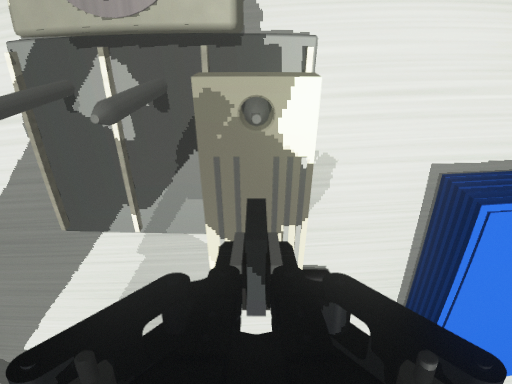

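Request:
carry_out(moves=[[[0, 0, 0, 0, -0.062, 0.293, -1], [0, 0, 0, 0, -0.062, 0.293, -1], [0, 0, 0, 0, -0.062, 0.293, -1], [0, 0, 0, 0, -0.052, 0.245, -1], [0, 0, 0, 0, -0.052, 0.245, -1], [0, 0, 0, 0, -0.03, 0.15, -1], [0, 0, 0, 0, 0, 0, -1], [0, 0, 0, 0, 0, 0, -1]]])

```text
time: 21.03
tool_pos: [0.4421, -0.2916, 0.0318]
tool_rot: [-0.072, -0.681, 0.724, 0.076]
contact_force: [1.2, 0.4, -2.4]
gripper_width: 0.102
```

```bash
python3 - <<'E'
from h import *
w=shot('wrist','w23.png'); st(); slab(w,.02,.07)
save(w,'w23.npz')
E
```

```text
[ 0.4423 -0.2917  0.032 ] [ 0.3 -0.7 -2.5] w 0.098 t 21.08 rotx [-0.061 -0.998  0.   ]
slab 13336 [0.0339 0.0071 0.0247] [ 0.5057 -0.2958  0.0397]
```

View pics/w23.png

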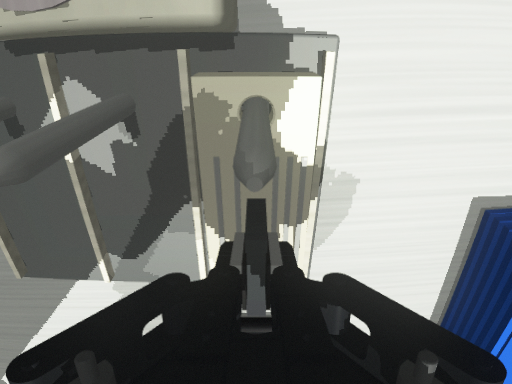

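Request:
carry_out(moves=[[[0, 0, 0, 0, -0.02, 0.08, -1], [0, 0, 0, 0, 0, 0, -0.3], [0, 0, 0, 0, 0, 0, -0.3], [0, 0, 0, 0, 0, 0, -0.3], [0, 0, 0, 0, 0.1, -0.5, -0.3], [0, 0, 0, 0, 0.2, -0.95, -0.3], [0, 0, 0, 0, 0.2, -0.95, -0.3], [0, 0, 0, 0, 0.2, -0.95, -0.3]]])

```text
time: 21.75
tool_pos: [0.4422, -0.2912, 0.167]
tool_rot: [-0.072, -0.681, 0.724, 0.077]
contact_force: [-0.0, -1.0, -0.1]
gripper_width: 0.349
```

Request:
carry_out(moves=[[[1, 0, 0, 0, 0, -0.3, -0.3], [1, 0, 0, 0, 0, 0, -0.3], [0.4, 0, 0, 0, 0, 0, -0.3], [0, 0, 0, 0, 0, 0, -0.3], [0, 0, 0, 0, 0, 0, -0.3]]])

```text
time: 22.17
tool_pos: [0.4447, -0.2917, 0.1776]
tool_rot: [-0.0, -0.685, 0.729, 0.0]
contact_force: [0.2, -0.4, -0.4]
gripper_width: 0.348
```

```bash
python3 - <<'E'
from h import *
w=shot('wrist','w24.png'); st(); slab(w,.02,.07)
save(w,'w24.npz')
E
```

```text
[ 0.445  -0.2917  0.1773] [-0.1 -0.4  0.2] w 0.350 t 22.22 rotx [-0.061 -0.998 -0.   ]
slab 8261 [-0.0176 -0.0391  0.0312] [ 0.4893 -0.2903  0.034 ]
```

View pics/w24.png

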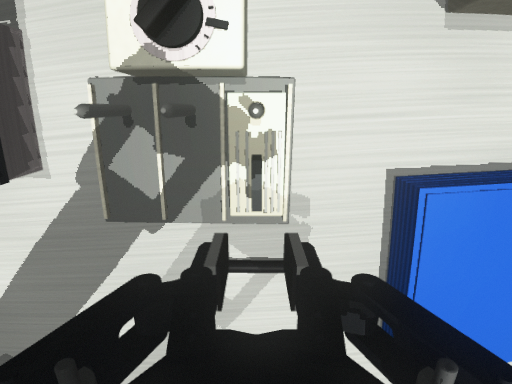

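Request:
carry_out(moves=[[[0, 0, 0, -1, -0.19, 0, -0.3], [0, 0, 0, -1, -0.19, 0, -0.3], [0, 0, 0, -1, -0.19, 0, -0.3], [0, 0, 0, -1, -0.19, 0, -0.3], [0, 0, 0, -1, -0.19, 0, -0.3], [0, 0, 0, -1, -0.19, 0, -0.3], [0, 0, 0, -1, -0.19, 0, -0.3], [0, 0, 0, -1, -0.19, 0, -0.3]]])

```text
time: 22.88
tool_pos: [0.5258, 0.0264, 0.177]
tool_rot: [-0.001, -0.685, 0.728, 0.0]
contact_force: [0.9, -0.9, 0.5]
gripper_width: 0.352
```

Request:
carry_out(moves=[[[0, 0, 0, -0.74, -0.13, 0, -0.3], [0, 0, 0, -0.74, -0.13, 0, -0.3], [0, 0, 0, 0, 0, 0.5, -0.3], [0, 0, 0, 0, 0, 0, -0.3], [0, 0, 0, 0, 0, 0, -0.3], [0, 0, 0, 0, 0, 0, -0.3], [0, 0, 0, 0, 0, 0, -0.3]]])

```text
time: 23.47
tool_pos: [0.5398, 0.0817, 0.1581]
tool_rot: [0.0, -0.685, 0.729, -0.0]
contact_force: [0.7, -0.1, -0.3]
gripper_width: 0.35
```

```bash
python3 - <<'E'
from h import *
w=shot('wrist','w25.png'); st()
save(w,'w25.npz')
P=cloud(w)
m=(P[...,2]>.056)&(P[...,2]<.064)&(w['frame'].max(-1)<80)&(P[...,0]>.49)&(P[...,0]<.58)&(P[...,1]>-.02)&(P[...,1]<.17)
n,l,s_,c=cv2.connectedComponentsWithStats(m.astype(np.uint8))
for i in range(1,n):
  if s_[i,4]>40:
    k=np.argwhere(l==i)[:,::-1]; g=np.array([onplane(w,a,b,.060)[:2] for a,b in k],np.float32); print(s_[i],cv2.minAreaRect(g),np.median(P[l==i],0))
cv2.imwrite('pics/w25c.png',cv2.cvtColor(cv2.resize(w['frame'][60:240,130:330],None,fx=3.5,fy=3.5,interpolation=2),cv2.COLOR_RGB2BGR))
E
```

```text
[0.5399 0.0817 0.1583] [-0.  -0.9 -0.7] w 0.353 t 23.52 rotx [-0.062 -0.998  0.   ]
[249 164  11  52 280] ((0.5394601821899414, 0.08358229696750641), (0.008408008143305779, 0.04980999603867531), 83.94173431396484) [0.55010042 0.0848428  0.06020724]
[177 174  16  52 214] ((0.5337276458740234, 0.14960233867168427), (0.011080236174166203, 0.050761304795742035), 86.89067077636719) [0.53261794 0.14646258 0.06004634]
```

View pics/w25c.png

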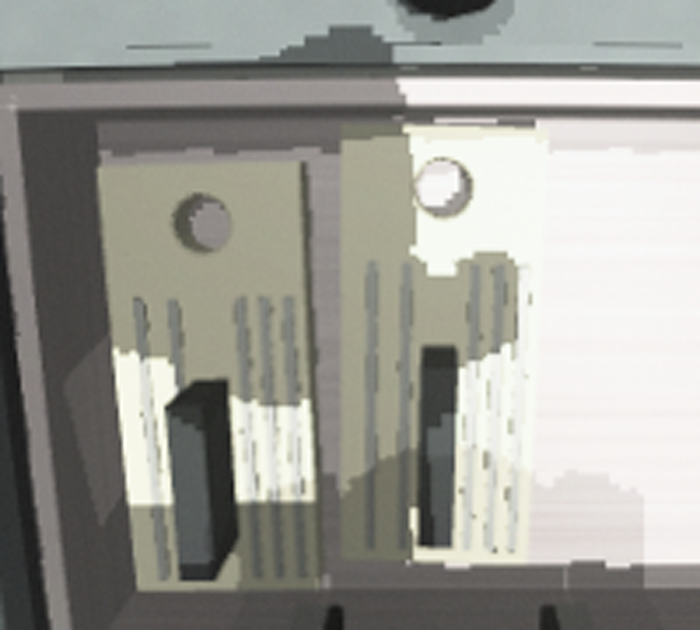

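Request:
carry_out(moves=[[[0, 0, 0, -0.02, 0, 1, -0.3], [0, 0, 0, 0, 0, 1, -0.3], [0, 0, 0, 0, 0, 1, -0.3], [0, 0, 0, 0, 0, 0.65, -0.3], [0, 0, 0, 0, 0, 0, -0.3], [0, 0, 0, 0, 0, 0, -1], [0, 0, 0, 0, 0, 0, -1], [0, 0, 0, 0, 0, 0, -1]]])

```text
time: 24.18
tool_pos: [0.5417, 0.0831, 0.0143]
tool_rot: [0.002, -0.685, 0.728, -0.002]
contact_force: [-0.2, 0.3, -3.0]
gripper_width: 0.108
```

Request:
carry_out(moves=[[[0, 0, 0, 0, 0, 0, -1], [0, 0, 0, 0, 0, 0, -1], [0, 0, 0, 0, 0, 0, -1]]])

```text
time: 24.43
tool_pos: [0.5409, 0.0832, 0.0134]
tool_rot: [0.001, -0.685, 0.728, -0.001]
contact_force: [-0.7, -1.0, 4.3]
gripper_width: 0.102
```

```bash
python3 - <<'E'
from h import *
w=shot('wrist','w26.png'); st()
h=[.6075,.0766]; print(np.array(h)-state()['tool_pos'][:2])
E
```

```text
[0.5409 0.0832 0.0134] [-0.4 -1.4  5.2] w 0.102 t 24.48 rotx [-0.061 -0.998 -0.   ]
[ 0.06659509 -0.00663878]
```

View pics/w26.png

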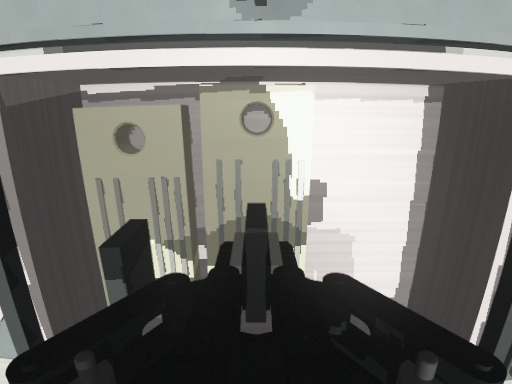

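Request:
carry_out(moves=[[[0, 0, 0, 0, 0, -0.5, -1], [0, 0, 0, 0, 0, -0.8, -1], [0, 0, 0, 0, 0, -0.8, -1], [0, 0, 0, 0, 0, -0.8, -1], [0, 0, 0, 0, 0, -0.6, -1], [0, 0, 0, 0.4, 0.05, 0, -1], [0, 0, 0, 0.9, 0.2, 0, -1], [0, 0, 0, 1, 0.22, 0, -1]]])

```text
time: 25.15
tool_pos: [0.515, -0.0072, 0.152]
tool_rot: [0.0, -0.687, 0.727, -0.0]
contact_force: [-0.2, -0.8, -3.4]
gripper_width: 0.105
```

Request:
carry_out(moves=[[[0, 0, 0, 1, 0.22, 0, -1], [0, 0, 0, 1, 0.22, 0, -1], [0, 0, 0, 1, 0.22, 0, -1], [0, 0, 0, 1, 0.22, 0, -1], [0, 0, 0, 0.9, 0.2, 0, -1], [0, 0, 0, 0.49, 0.13, 0, -1], [0, 0, 0, 0, 0, 0, -1], [0, 0, 0, 0, 0, 0, -1]]])

```text
time: 25.82
tool_pos: [0.4529, -0.2203, 0.151]
tool_rot: [0.0, -0.684, 0.729, 0.001]
contact_force: [0.5, 0.1, -3.1]
gripper_width: 0.104
```

Request:
carry_out(moves=[[[0, 0, 0, 0, 0, 0, -1], [0, 0, 0, 0, 0, 0, -1], [0, 0, 0, 0, 0, 0, -1], [0, 0, 0, 0, 0, 0, -1]]])

```text
time: 26.15
tool_pos: [0.4539, -0.2187, 0.1514]
tool_rot: [0.0, -0.686, 0.728, 0.0]
contact_force: [0.7, 0.4, -2.5]
gripper_width: 0.104
```

```bash
python3 - <<'E'
from h import *
w=shot('wrist','w27.png'); st(); slab(w,.13,.19); save(w,'w27.npz')
cv2.imwrite('pics/w27c.png',cv2.cvtColor(cv2.resize(w['frame'][70:170,205:310],None,fx=7,fy=7,interpolation=2),cv2.COLOR_RGB2BGR))
E
```

```text
[ 0.4539 -0.2189  0.1514] [-0.8  0.8 -2.9] w 0.105 t 26.20 rotx [-0.059 -0.998 -0.   ]
slab 11961 [-0.008  -0.0006  0.1661] [ 0.5091 -0.2222  0.1622]
```

View pics/w27c.png

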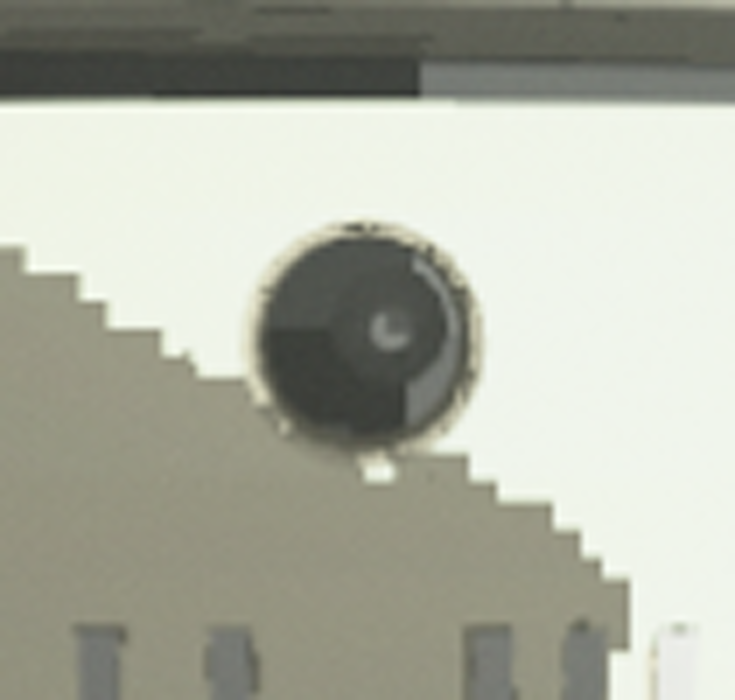

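```bash
cat >> h.py <<'E'
def align(w,h,r,zt,zr=.1155,sc=7,o=(205,70)):
    H=onplane(w,o[0]+h[0]/sc,o[1]+h[1]/sc,zt); R_=onplane(w,o[0]+r[0]/sc,o[1]+r[1]/sc,zr); d=R_-H; d[2]=0
    print('hole',H.round(4),'rod',R_.round(4),'d',d.round(4),'share',(T_tool()[:3,:3].T@d/.04).round(3))
E
python3 - <<'E'
from h import *
w=load('w27.npz'); align(w,(366,337),(390,327),.162)
E
```

```text
hole [ 0.5218 -0.2234  0.162 ] rod [ 0.5212 -0.2259  0.1155] d [-0.0005 -0.0025  0.    ] share [ 0.064  0.01  -0.   ]
```

Request:
carry_out(moves=[[[0, 0, 0, 0.065, 0.01, 0, -1], [0, 0, 0, 0, 0, 0.3, -1], [0, 0, 0, 0, 0, 0.3, -1], [0, 0, 0, 0, 0, 0, -1], [0, 0, 0, 0, 0, 0, -1], [0, 0, 0, 0, 0, 0, -1], [0, 0, 0, 0, 0, 0, -1]]])

```text
time: 26.78
tool_pos: [0.4532, -0.2225, 0.1277]
tool_rot: [0.0, -0.685, 0.728, -0.0]
contact_force: [0.5, 0.2, -2.9]
gripper_width: 0.101
```

```bash
python3 - <<'E'
from h import *
w=shot('wrist','w28.png'); st(); slab(w,.11,.19); save(w,'w28.npz')
cv2.imwrite('pics/w28c.png',cv2.cvtColor(cv2.resize(w['frame'][70:170,205:310],None,fx=7,fy=7,interpolation=2),cv2.COLOR_RGB2BGR))
E
```

```text
[ 0.4533 -0.2225  0.1279] [-0.2  0.6 -2.5] w 0.106 t 26.83 rotx [-0.061 -0.998  0.   ]
slab 12031 [-0.0146 -0.0016  0.1454] [ 0.5085 -0.226   0.1383]
```

View pics/w28c.png

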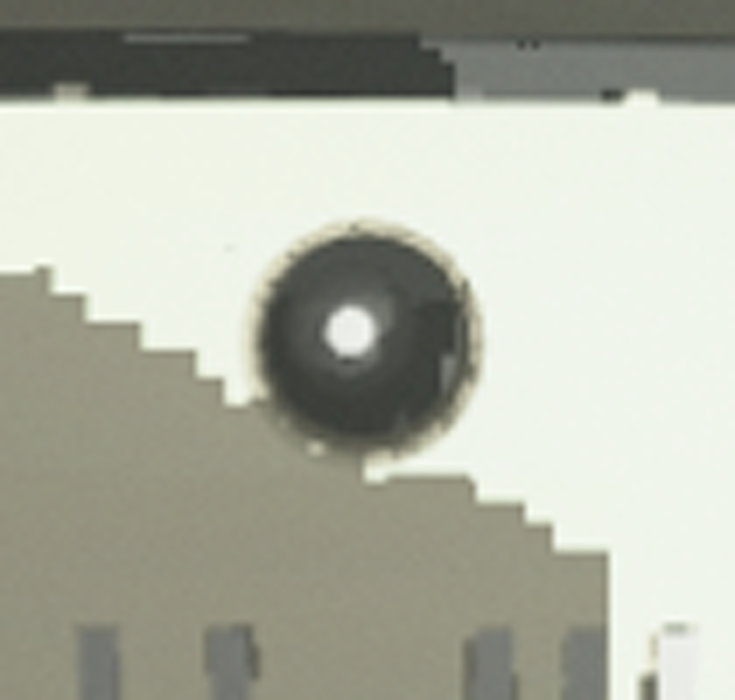

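```bash
python3 - <<'E'
from h import *
w=load('w28.npz'); align(w,(366,337),(350,331),.138)
E
```

```text
hole [ 0.5211 -0.2273  0.138 ] rod [ 0.521  -0.2261  0.1155] d [-0.0001  0.0012  0.    ] share [-0.03   0.003 -0.   ]
```

Request:
carry_out(moves=[[[0, 0, 0, -0.03, 0, 0, -1], [0, 0, 0, 0, 0, 0.2, -1], [0, 0, 0, 0, 0, 0.2, -1], [0, 0, 0, 0, 0, 0.25, -1], [0, 0, 0, 0, 0, 0.3, -1], [0, 0, 0, 0, 0, 0.3, -1], [0, 0, 0, 0, 0, 0, -1], [0, 0, 0, 0, 0, 0, -1]]])

```text
time: 27.5
tool_pos: [0.4523, -0.2206, 0.076]
tool_rot: [-0.0, -0.685, 0.728, 0.001]
contact_force: [0.3, 0.8, -3.0]
gripper_width: 0.1
```

```bash
python3 - <<'E'
from h import *
w=shot('wrist','w29.png'); st(); slab(w,.06,.13)
E
```

```text
[ 0.4527 -0.2208  0.0769] [ 0.2 -0.4 -2.3] w 0.106 t 27.55 rotx [-0.061 -0.998 -0.001]
slab 12201 [ 0.0158 -0.0045  0.0782] [ 0.5077 -0.2242  0.0873]
```

View pics/w29.png

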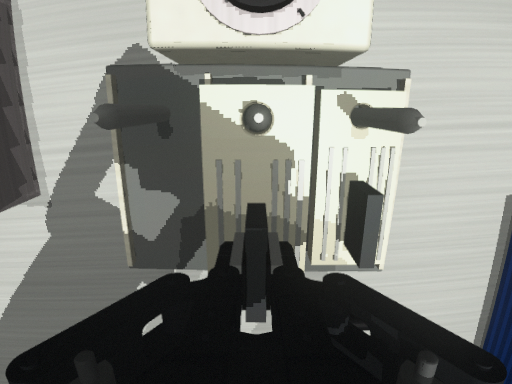

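Request:
carry_out(moves=[[[0, 0, 0, 0, 0, 0.3, -1], [0, 0, 0, 0, 0, 0.3, -1], [0, 0, 0, 0, 0, 0.3, -1], [0, 0, 0, 0, 0, 0.25, -1], [0, 0, 0, 0, 0, 0.1, -1], [0, 0, 0, 0, 0, 0, -1], [0, 0, 0, 0, 0, 0, -1]]])

```text
time: 28.13
tool_pos: [0.4528, -0.2208, 0.0273]
tool_rot: [-0.0, -0.685, 0.728, 0.001]
contact_force: [-3.0, 1.8, 4.8]
gripper_width: 0.109
```

```bash
python3 - <<'E'
from h import *
w=shot('wrist','w30.png'); st(); slab(w,.02,.08)
E
```

```text
[ 0.4528 -0.2208  0.0274] [-3.9  1.4  4.9] w 0.103 t 28.18 rotx [-0.061 -0.998 -0.001]
slab 13970 [-0.1057 -0.012   0.0872] [ 0.5104 -0.2232  0.036 ]
```

Request:
carry_out(moves=[[[0, 0, 0, 0, 0, 0, -0.3], [0, 0, 0, 0, 0, 0, -0.3], [0, 0, 0, 0, 0, 0, -0.3], [0, 0, 0, 0, 0, -0.5, -0.3], [0, 0, 0, 0, 0, -1, -0.3], [0, 0, 0, 0, 0, -1, -0.3], [0, 0, 0, 0, 0, -1, -0.3], [0, 0, 0, 0, 0, -0.3, -0.3]]])

```text
time: 28.85
tool_pos: [0.4563, -0.2231, 0.1872]
tool_rot: [0.001, -0.685, 0.728, -0.006]
contact_force: [0.4, -0.2, 0.7]
gripper_width: 0.35
```

```bash
python3 - <<'E'
from h import *
w=shot('wrist','w31.png'); st()
E
```

```text
[ 0.4566 -0.2234  0.1875] [ 1.2 -0.7  1.1] w 0.346 t 28.90 rotx [-0.061 -0.998  0.007]
```

Request:
carry_out(moves=[[[0, 0, 0, -1, -0.15, 0, -0.3], [0, 0, 0, -1, -0.15, 0, -0.3], [0, 0, 0, -1, -0.15, 0, -0.3], [0, 0, 0, -1, -0.15, 0, -0.3], [0, 0, 0, -1, -0.15, 0, -0.3], [0, 0, 0, -1, -0.15, 0, -0.3], [0, 0, 0, -1, -0.15, 0, -0.3], [0, 0, 0, -1, -0.15, 0, -0.3]]])

```text
time: 29.57
tool_pos: [0.5202, 0.0975, 0.1782]
tool_rot: [-0.0, -0.685, 0.728, 0.0]
contact_force: [0.5, -0.3, -0.1]
gripper_width: 0.347
```

Request:
carry_out(moves=[[[0, 0, 0, -0.8, -0.12, 0, -0.3], [0, 0, 0, -0.57, -0.12, 0.3, -0.3], [0, 0, 0, 0, 0, 0.3, -0.3], [0, 0, 0, 0, 0, 0, -0.3], [0, 0, 0, 0, 0, 0, -0.3], [0, 0, 0, 0, 0, 0, -0.3], [0, 0, 0, 0, 0, 0, -0.3]]])

```text
time: 30.15
tool_pos: [0.5338, 0.1484, 0.1559]
tool_rot: [0.0, -0.685, 0.729, -0.0]
contact_force: [-0.0, -0.4, 0.1]
gripper_width: 0.35
```

```bash
python3 - <<'E'
from h import *
w=shot('wrist','w32.png'); st()
save(w,'w32.npz')
P=cloud(w)
m=(P[...,2]>.056)&(P[...,2]<.064)&(w['frame'].max(-1)<80)&(P[...,0]>.49)&(P[...,0]<.58)&(P[...,1]>-.02)&(P[...,1]<.17)
n,l,s_,c=cv2.connectedComponentsWithStats(m.astype(np.uint8))
for i in range(1,n):
  if s_[i,4]>40:
    k=np.argwhere(l==i)[:,::-1]; g=np.array([onplane(w,a,b,.060)[:2] for a,b in k],np.float32); print(s_[i],cv2.minAreaRect(g),np.median(P[l==i],0))
E
```

```text
[0.5339 0.1485 0.1562] [-0.6 -1.1 -0.3] w 0.350 t 30.20 rotx [-0.063 -0.998 -0.   ]
[249 164  10  53 525] ((0.533525288105011, 0.15065477788448334), (0.008573547936975956, 0.050091441720724106), 86.37517547607422) [0.53412036 0.15056559 0.06021072]
```

View pics/w31.png

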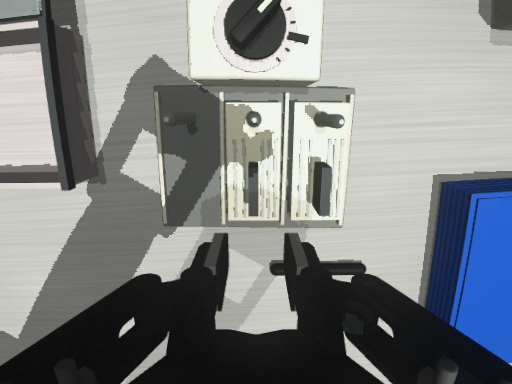

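View pics/w32.png

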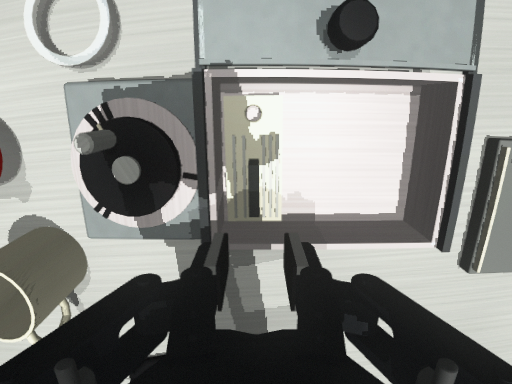

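Request:
carry_out(moves=[[[0, 0, 0, -0.04, 0, 1, -0.3], [0, 0, 0, 0, 0, 1, -0.3], [0, 0, 0, 0, 0, 1, -0.3], [0, 0, 0, 0, 0, 0.55, -0.3], [0, 0, 0, 0, 0, 0, -0.3], [0, 0, 0, 0, 0, 0, -1], [0, 0, 0, 0, 0, 0, -1], [0, 0, 0, 0, 0, 0, -1]]])

```text
time: 30.87
tool_pos: [0.5357, 0.1512, 0.0162]
tool_rot: [0.002, -0.685, 0.728, -0.001]
contact_force: [-0.1, 0.4, -2.0]
gripper_width: 0.097
```

Request:
carry_out(moves=[[[0, 0, 0, 0, 0, 0, -1], [0, 0, 0, 0, 0, 0, -1], [0, 0, 0, 0, 0, 0, -1]]])

```text
time: 31.12
tool_pos: [0.535, 0.1512, 0.0154]
tool_rot: [0.001, -0.685, 0.728, -0.001]
contact_force: [-0.6, -1.4, 3.5]
gripper_width: 0.099
```

```bash
python3 - <<'E'
from h import *
w=shot('wrist','w33.png'); st()
E
```

```text
[0.535  0.1512 0.0154] [-1.2 -1.8  5.5] w 0.102 t 31.17 rotx [-0.061 -0.998 -0.   ]
```

View pics/w33.png

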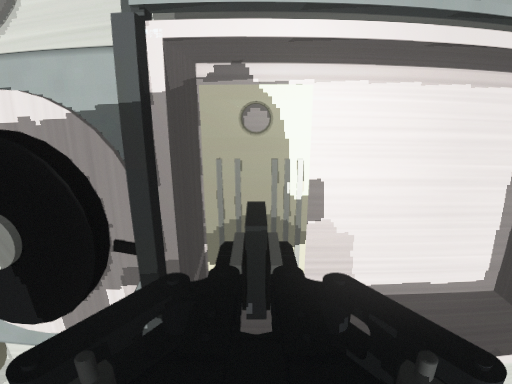

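Request:
carry_out(moves=[[[0, 0, 0, 0, 0, -0.5, -1], [0, 0, 0, 0, 0, -0.8, -1], [0, 0, 0, 0, 0, -0.8, -1], [0, 0, 0, 0, 0, -0.8, -1], [0, 0, 0, 0, 0, -0.6, -1], [0, 0, 0, 0.4, 0.04, 0, -1], [0, 0, 0, 0.9, 0.17, 0, -1], [0, 0, 0, 1, 0.19, 0, -1]]])

```text
time: 31.83
tool_pos: [0.5119, 0.0605, 0.1539]
tool_rot: [0.0, -0.686, 0.727, -0.0]
contact_force: [0.7, -1.0, -3.8]
gripper_width: 0.104
```

Request:
carry_out(moves=[[[0, 0, 0, 1, 0.19, 0, -1], [0, 0, 0, 1, 0.19, 0, -1], [0, 0, 0, 1, 0.19, 0, -1], [0, 0, 0, 1, 0.19, 0, -1], [0, 0, 0, 0.9, 0.18, 0, -1], [0, 0, 0, 0.48, 0.1, 0, -1], [0, 0, 0, 0, 0, 0, -1], [0, 0, 0, 0, 0, 0, -1]]])

```text
time: 32.5
tool_pos: [0.4567, -0.1525, 0.153]
tool_rot: [0.0, -0.684, 0.729, 0.001]
contact_force: [0.3, 0.0, -2.3]
gripper_width: 0.102
```

Request:
carry_out(moves=[[[0, 0, 0, 0, 0, 0, -1], [0, 0, 0, 0, 0, 0, -1], [0, 0, 0, 0, 0, 0, -1], [0, 0, 0, 0, 0, 0, -1]]])

```text
time: 32.83
tool_pos: [0.4576, -0.1511, 0.1533]
tool_rot: [0.0, -0.686, 0.728, 0.0]
contact_force: [0.7, -0.4, -3.3]
gripper_width: 0.102
```

```bash
python3 - <<'E'
from h import *
w=shot('wrist','w34.png'); st(); slab(w,.13,.19); save(w,'w34.npz')
cv2.imwrite('pics/w34c.png',cv2.cvtColor(cv2.resize(w['frame'][70:170,205:310],None,fx=7,fy=7,interpolation=2),cv2.COLOR_RGB2BGR))
E
```

```text
[ 0.4576 -0.1512  0.1534] [-0.7 -0.3 -3. ] w 0.101 t 32.88 rotx [-0.06  -0.998 -0.   ]
slab 11813 [-0.0079 -0.0026  0.1658] [ 0.5125 -0.1541  0.1622]
```

View pics/w34c.png

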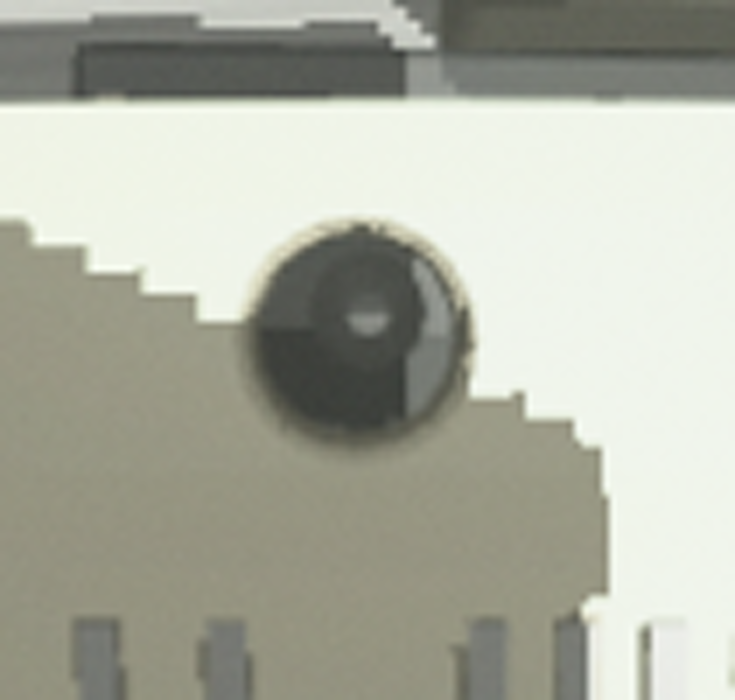

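```bash
python3 - <<'E'
from h import *
w=load('w34.npz'); align(w,(360,333),(368,314),.162)
E
```

```text
hole [ 0.5257 -0.1553  0.162 ] rod [ 0.5262 -0.1563  0.1155] d [ 0.0005 -0.0009  0.    ] share [ 0.022 -0.014 -0.   ]
```

Request:
carry_out(moves=[[[0, 0, 0, 0.01, -0.01, 0, -1], [0, 0, 0, 0, 0, 0.3, -1], [0, 0, 0, 0, 0, 0.3, -1], [0, 0, 0, 0, 0, 0, -1], [0, 0, 0, 0, 0, 0, -1], [0, 0, 0, 0, 0, 0, -1], [0, 0, 0, 0, 0, 0, -1]]])

```text
time: 33.47
tool_pos: [0.4579, -0.1526, 0.1297]
tool_rot: [0.0, -0.685, 0.728, -0.0]
contact_force: [-0.6, 0.7, -3.4]
gripper_width: 0.104
```

```bash
python3 - <<'E'
from h import *
w=shot('wrist','w35.png'); st(); slab(w,.11,.19); save(w,'w35.npz')
cv2.imwrite('pics/w35c.png',cv2.cvtColor(cv2.resize(w['frame'][70:170,205:310],None,fx=7,fy=7,interpolation=2),cv2.COLOR_RGB2BGR))
align(w,(360,333),(355,331),.138)
E
```

```text
[ 0.458  -0.1526  0.1299] [ 0.8  0.3 -2.7] w 0.102 t 33.52 rotx [-0.061 -0.998  0.   ]
slab 11873 [-0.0136 -0.0027  0.145 ] [ 0.5129 -0.1557  0.1384]
hole [ 0.526 -0.157  0.138] rod [ 0.5256 -0.1566  0.1155] d [-0.0004  0.0004  0.    ] share [-0.009  0.011 -0.   ]
```

View pics/w35c.png

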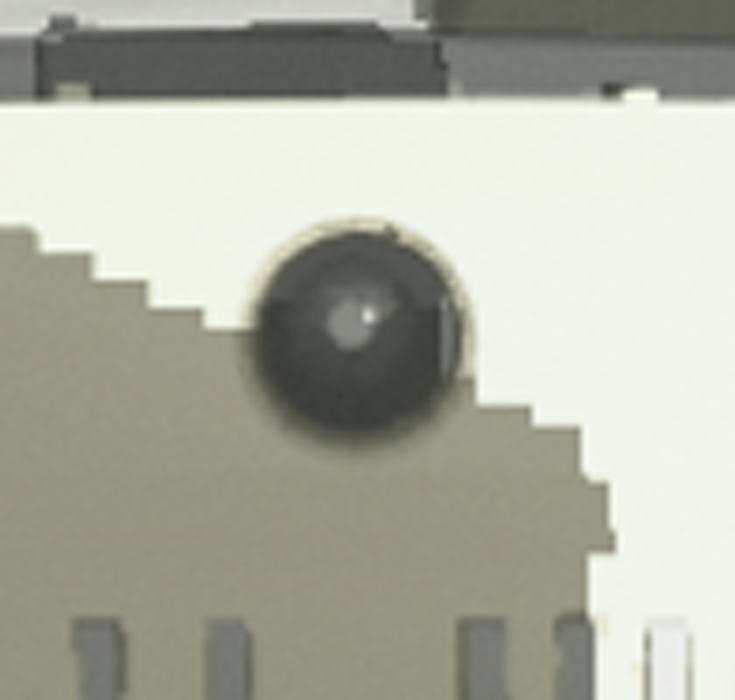

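Request:
carry_out(moves=[[[0, 0, 0, -0.015, 0, 0, -1], [0, 0, 0, 0, 0, 0.2, -1], [0, 0, 0, 0, 0, 0.2, -1], [0, 0, 0, 0, 0, 0.25, -1], [0, 0, 0, 0, 0, 0.3, -1], [0, 0, 0, 0, 0, 0.3, -1], [0, 0, 0, 0, 0, 0, -1], [0, 0, 0, 0, 0, 0, -1]]])

```text
time: 34.18
tool_pos: [0.4569, -0.1514, 0.0781]
tool_rot: [-0.001, -0.685, 0.728, 0.001]
contact_force: [-1.1, -0.1, -2.7]
gripper_width: 0.101
```

```bash
python3 - <<'E'
from h import *
w=shot('wrist','w36.png'); st(); slab(w,.06,.13)
E
```

```text
[ 0.4573 -0.1516  0.0789] [ 0.2 -0.5 -3.3] w 0.099 t 34.23 rotx [-0.061 -0.998 -0.001]
slab 12003 [ 0.0142 -0.0058  0.0792] [ 0.5121 -0.1547  0.0874]
```

View pics/w36.png

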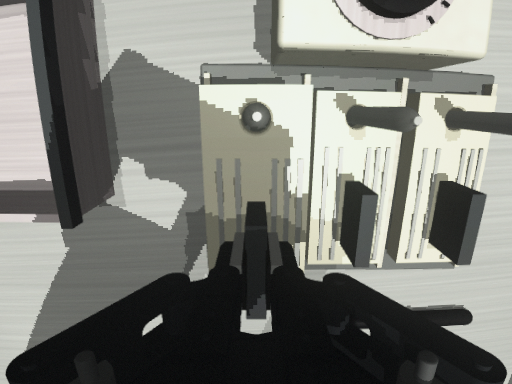

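Request:
carry_out(moves=[[[0, 0, 0, 0, 0, 0.3, -1], [0, 0, 0, 0, 0, 0.3, -1], [0, 0, 0, 0, 0, 0.3, -1], [0, 0, 0, 0, 0, 0.25, -1], [0, 0, 0, 0, 0, 0.1, -1], [0, 0, 0, 0, 0, 0, -1], [0, 0, 0, 0, 0, 0, -1]]])

```text
time: 34.82
tool_pos: [0.4576, -0.1518, 0.0294]
tool_rot: [-0.0, -0.685, 0.728, 0.0]
contact_force: [-3.3, 1.1, 2.4]
gripper_width: 0.102
```

```bash
python3 - <<'E'
from h import *
w=shot('wrist','w37.png'); st(); slab(w,.02,.08)
E
```

```text
[ 0.4576 -0.1518  0.0294] [-2.9  1.3  2.8] w 0.104 t 34.87 rotx [-0.061 -0.998 -0.   ]
slab 14050 [-0.1106  0.001   0.0929] [ 0.5151 -0.1546  0.0357]
```

Request:
carry_out(moves=[[[0, 0, 0, 0, 0, 0, -0.3], [0, 0, 0, 0, 0, 0, -0.3], [0, 0, 0, 0, 0, 0, -0.3], [0, 0, 0, 0, 0, -0.5, -0.3], [0, 0, 0, 0, 0, -1, -0.3], [0, 0, 0, 0, 0, -1, -0.3], [0, 0, 0, 0, 0, -1, -0.3], [0, 0, 0, 0, 0, -0.3, -0.3]]])

```text
time: 35.53
tool_pos: [0.461, -0.1534, 0.189]
tool_rot: [0.002, -0.685, 0.728, -0.006]
contact_force: [1.4, -0.7, 1.3]
gripper_width: 0.348
```

Request:
carry_out(moves=[[[0, 0, 0, 0.4, 0, -0.5, 0.3], [0, 0, 0, 0.7, 0, 0, 0.3], [0, 0, 0, 0.7, 0, 0, 0.3], [0, 0, 0, 0, 0, 0, 0.3], [0, 0, 0, 0, 0, 0, 0.3], [0, 0, 0, 0, 0, 0, 0.3]]])

```text
time: 36.03
tool_pos: [0.4532, -0.2232, 0.2008]
tool_rot: [0.0, -0.685, 0.728, 0.001]
contact_force: [0.2, -0.4, -0.3]
gripper_width: 0.65
```

```bash
python3 - <<'E'
from h import *
w=shot('wrist','w38.png'); st(); save(w,'w38.npz')
P=cloud(w)
m=(P[...,2]>.025)&(P[...,2]<.05)&(w['frame'].min(-1)>120)&(P[...,0]>.39)&(P[...,0]<.55)&(P[...,1]<-.1)&(P[...,1]>-.35)
n,l,s_,c=cv2.connectedComponentsWithStats(m.astype(np.uint8))
for i in range(1,n):
  if s_[i,4]>150:
    q=P[l==i];A=np.c_[q[:,:2],np.ones(len(q))]; print(s_[i],q.mean(0).round(4),np.linalg.lstsq(A,q[:,2],rcond=None)[0].round(3))
E
```

```text
[ 0.4532 -0.2229  0.2008] [0.3 0.5 0.3] w 0.650 t 36.08 rotx [-0.061 -0.998 -0.001]
[280  89   9 128 448] [ 0.4763 -0.2575  0.0283] [0.003 0.014 0.031]
[ 290   90   62  127 4840] [ 0.4747 -0.2954  0.0378] [0.002 0.062 0.055]
[ 164   98   57  114 2817] [ 0.4868 -0.1569  0.0384] [0.    0.003 0.039]
[ 228   98   53  114 4614] [ 0.4778 -0.2231  0.0385] [-0.001 -0.003  0.038]
[162 149   7  49 166] [ 0.4605 -0.1161  0.0281] [-0.006 -0.087  0.021]
[222 156   5  60 205] [ 0.4376 -0.1844  0.028 ] [0.005 0.071 0.039]
```

View pics/w38.png

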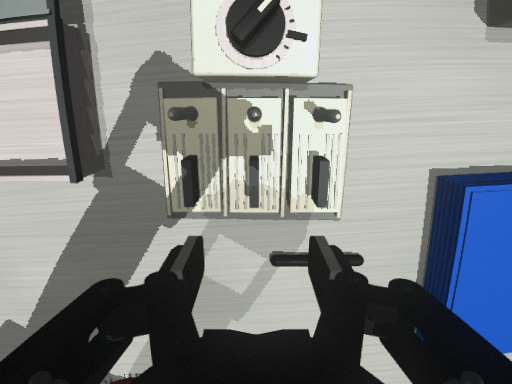

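Request:
carry_out(moves=[[[0, 0, 1, 0, 0, 0, 0.3], [0, 0, 1, 0, 0, 0, 0.3], [0, 0, 1, 0, 0, 0, 0.3], [0, 0, 1, 0, 0, 0, 0.3], [0, 0, 1, 0, 0, 0, 0.3], [0, 0, 1, 0, 0, 0, 0.3], [0, 0, 1, 0, 0, 0, 0.3], [0, 0, 1, 0, 0, 0, 0.3]]])

```text
time: 36.75
tool_pos: [0.4535, -0.2225, 0.2011]
tool_rot: [-0.0, -0.394, 0.919, 0.0]
contact_force: [-0.1, -0.5, -0.6]
gripper_width: 0.651
```

Request:
carry_out(moves=[[[0, 0, 0.73, 0, 0, 0, 0.3], [0, 0, 0, -0.8, -0.8, 0, 0.3], [0, 0, 0, -0.8, -0.8, 0, 0.3], [0, 0, 0, -0.9, -1, 0, 0.3], [0, 0, 0, 0, 0, 0, 0.3], [0, 0, 0, 0, 0, 0, 0.3], [0, 0, 0, 0, 0, 0, 0.3], [0, 0, 0, 0, 0, 0, 0.3]]])

```text
time: 37.42
tool_pos: [0.5775, -0.2299, 0.2019]
tool_rot: [0.0, -0.365, 0.931, -0.0]
contact_force: [-0.6, -1.0, -0.4]
gripper_width: 0.65
```

```bash
python3 - <<'E'
from h import *
w=shot('wrist','w39.png'); st(); save(w,'w39.npz')
x=T_tool()[:3,0]; print('phi',np.arctan2(-x[1],x[0]))
P=cloud(w)
m=(np.abs(P[...,2]-.114)<.005)&(np.hypot(P[...,0]-.598,P[...,1]+.231)<.035)
k=np.argwhere(m)[:,::-1]; g=np.array([onplane(w,a,b,.114)[:2] for a,b in k],np.float32); r=cv2.minAreaRect(g); print(len(k),r,cv2.boxPoints(r), np.median(P[m],0))
cv2.imwrite('pics/w39c.png',cv2.cvtColor(cv2.resize(w['frame'][90:250,180:340],None,fx=4,fy=4,interpolation=2),cv2.COLOR_RGB2BGR))
E
```

```text
[ 0.5774 -0.2301  0.2023] [-0.6 -0.6 -0.2] w 0.648 t 37.47 rotx [-0.733 -0.68  -0.   ]
phi 2.3936609685853623
737 ((0.5991677045822144, -0.2323179394006729), (0.01248832605779171, 0.04532618448138237), 42.378448486328125) [[ 0.5792796  -0.21978523]
 [ 0.60983056 -0.2532681 ]
 [ 0.6190558  -0.24485065]
 [ 0.58850485 -0.21136779]] [ 0.59969021 -0.23291186  0.11312797]
```

View pics/w39c.png

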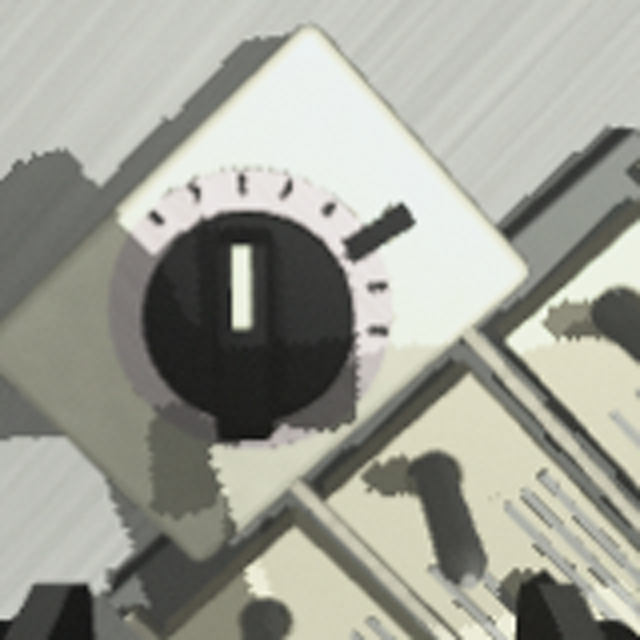

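Request:
carry_out(moves=[[[0, 0, 0, -0.36, -0.41, 0, 0], [0, 0, 0, 0, 0, 1, -0.2], [0, 0, 0, 0, 0, 1, -0.2], [0, 0, 0, 0, 0, 1, -0.2], [0, 0, 0, 0, 0, 0.25, -0.2], [0, 0, 0, 0, 0, 0, -1], [0, 0, 0, 0, 0, 0, -1], [0, 0, 0, 0, 0, 0, -1]]])

```text
time: 38.13
tool_pos: [0.5995, -0.2331, 0.0728]
tool_rot: [-0.0, -0.365, 0.931, -0.0]
contact_force: [-2.6, -0.3, -2.3]
gripper_width: 0.137
```

Request:
carry_out(moves=[[[0, 0, 0, 0, 0, 0, -1], [0, 0, 0, 0, 0, 0, -1], [0, 0, 0, 0, 0, 0, -1], [0, 0, 0, 0, 0, 0, -1]]])

```text
time: 38.47
tool_pos: [0.5995, -0.2331, 0.0728]
tool_rot: [-0.0, -0.365, 0.931, -0.0]
contact_force: [-5.5, 0.6, 0.7]
gripper_width: 0.134
```

```bash
python3 - <<'E'
from h import *
w=shot('wrist','w40.png'); st()
x=T_tool()[:3,0]; print('phi',np.arctan2(-x[1],x[0]),state()['ft_torque'],state()['joint_pos'])
E
```

```text
[ 0.5995 -0.2331  0.0728] [-5.8  0.5  1.9] w 0.134 t 38.52 rotx [-0.733 -0.68   0.001]
phi 2.3938062838076473 [ 0.07998643  0.97288219 -0.04641158] [-4.86062278e-01  2.11834389e-01  1.67679837e+00 -9.11175901e-04
  1.25350976e+00  1.90802864e+00]
```

View pics/w40.png

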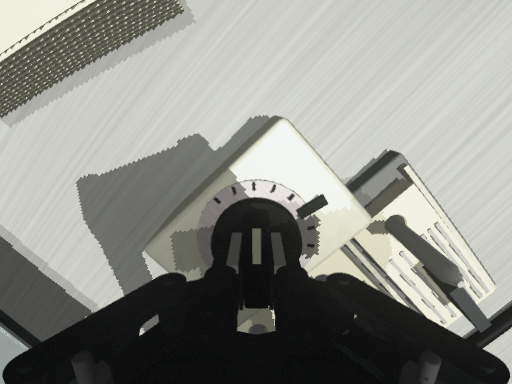

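Request:
carry_out(moves=[[[0, 0, 1, 0, 0, 0, -1], [0, 0, 1, 0, 0, 0, -1], [0, 0, 1, 0, 0, 0, -1], [0, 0, 1, 0, 0, 0, -1], [0, 0, 1, 0, 0, 0, -1], [0, 0, 1, 0, 0, 0, -1], [0, 0, 1, 0, 0, 0, -1], [0, 0, 1, 0, 0, 0, -1]]])

```text
time: 39.18
tool_pos: [0.5982, -0.2337, 0.0728]
tool_rot: [-0.002, -0.023, 1.0, -0.001]
contact_force: [-11.2, -1.0, 5.1]
gripper_width: 0.137
```

Request:
carry_out(moves=[[[0, 0, 1, 0, 0, 0, -1], [0, 0, 1, 0, 0, 0, -1], [0, 0, 1, 0, 0, 0, -1], [0, 0, 0.6, 0, 0, 0, -1], [0, 0, 0, 0, 0, 0, -1], [0, 0, 0, 0, 0, 0, -1], [0, 0, 0, 0, 0, 0, -1]]])

```text
time: 39.77
tool_pos: [0.5975, -0.2336, 0.0728]
tool_rot: [-0.003, 0.132, 0.991, -0.001]
contact_force: [-12.5, -0.5, 5.4]
gripper_width: 0.137
```

```bash
python3 - <<'E'
from h import *
w=shot('wrist','w41.png'); st(); save(w,'w41.npz')
x=T_tool()[:3,0]; print('phi pointer',np.arctan2(-x[1],x[0])%(2*np.pi)-np.pi/2,state()['ft_torque'])
E
```

```text
[ 0.5975 -0.2337  0.0728] [-13.   -0.6   5.6] w 0.134 t 39.82 rotx [-0.965  0.261  0.005]
phi pointer 1.8352467040043878 [-0.10548923  2.09036991 -0.00664187]
```

View pics/w41.png

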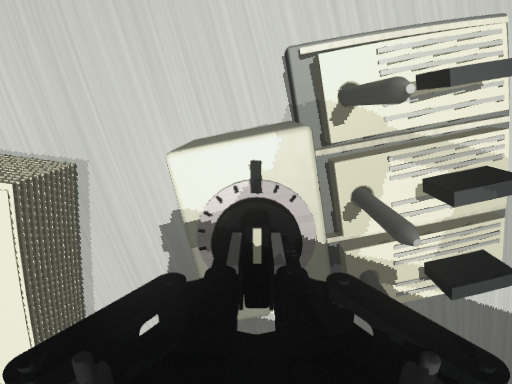

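Request:
carry_out(moves=[[[0, 0, 0, 0, 0, 0, -0.1], [0, 0, 0, 0, 0, 0, -0.1], [0, 0, 0, 0, 0, 0, -0.1], [0, 0, 0, 0, 0, -0.5, -0.1], [0, 0, 0, 0, 0, -1, -0.1], [0, 0, 0, 0, 0, -1, -0.1], [0, 0, 0, 0, 0, -1, 0.3], [0, 0, 0, 0, 0, -0.3, 0.3]]])

```text
time: 40.48
tool_pos: [0.6036, -0.2343, 0.2333]
tool_rot: [0.007, 0.132, 0.991, -0.002]
contact_force: [1.0, -0.3, 1.2]
gripper_width: 0.647
```

Request:
carry_out(moves=[[[0, 0, -1, 0, 0, 0, 0.3], [0, 0, -1, 0, 0, 0, 0.3], [0, 0, -1, 0, 0, 0, 0.3], [0, 0, -1, 0, 0, 0, 0.3], [0, 0, -1, 0, 0, 0, 0.3], [0, 0, -1, 0, 0, 0, 0.3], [0, 0, -1, 0, 0, 0, 0.3], [0, 0, -1, 0, 0, 0, 0.3]]])

```text
time: 41.15
tool_pos: [0.6006, -0.2328, 0.224]
tool_rot: [0.001, -0.217, 0.976, -0.0]
contact_force: [0.3, 0.5, -0.1]
gripper_width: 0.646
```

Request:
carry_out(moves=[[[0, 0, -1, 0, 0, 0, 0.3], [0, 0, -1, 0, 0, 0, 0.3], [0, 0, -1, 0, 0, 0, 0.3], [0, 0, -1, 0, 0, 0, 0.3], [0, 0, -1, 0, 0, 0, 0.3], [0, 0, -1, 0, 0, 0, 0.3], [0, 0, -1, 0, 0, 0, 0.3], [0, 0, -1, 0, 0, 0, 0.3]]])

```text
time: 41.82
tool_pos: [0.6006, -0.2327, 0.224]
tool_rot: [0.001, -0.538, 0.843, -0.001]
contact_force: [0.1, -0.1, 1.7]
gripper_width: 0.653
```

Request:
carry_out(moves=[[[0, 0, -1, 0, 0, 0, 0.3], [0, 0, -1, 0, 0, 0, 0.3], [0, 0, -1, 0, 0, 0, 0.3], [0, 0, -1, 0, 0, 0, 0.3], [0, 0, -0.3, 0, 0, 0, 0.3], [0, 0, 0, 0, 0, 0, 0.3], [0, 0, 0, 0, 0, 0, 0.3], [0, 0, 0, 0, 0, 0, 0.3]]])

```text
time: 42.48
tool_pos: [0.6002, -0.2328, 0.2237]
tool_rot: [0.0, -0.684, 0.729, -0.0]
contact_force: [0.3, 0.4, -0.2]
gripper_width: 0.648
```

```bash
python3 - <<'E'
from h import *
w=shot('wrist','w42.png'); st(); save(w,'w42.npz')
P=cloud(w)
m=(np.abs(P[...,2]-.114)<.005)&(np.hypot(P[...,0]-.598,P[...,1]+.231)<.035)
k=np.argwhere(m)[:,::-1]; g=np.array([onplane(w,a,b,.114)[:2] for a,b in k],np.float32); r=cv2.minAreaRect(g); b=cv2.boxPoints(r); print(len(k),r)
e=max([(b[1]-b[0]),(b[2]-b[1])],key=np.linalg.norm); print('bar phi',np.arctan2(-e[1],e[0])%np.pi)
cv2.imwrite('pics/w42c.png',cv2.cvtColor(cv2.resize(w['frame'][90:250,180:340],None,fx=4,fy=4,interpolation=2),cv2.COLOR_RGB2BGR))
E
```

```text
[ 0.6001 -0.2328  0.2236] [-0.4  0.1 -0.2] w 0.647 t 42.53 rotx [-0.064 -0.998  0.   ]
617 ((0.599526047706604, -0.23145607113838196), (0.045524563640356064, 0.013535253703594208), 74.83548736572266)
bar phi 1.835468
```

View pics/w42.png

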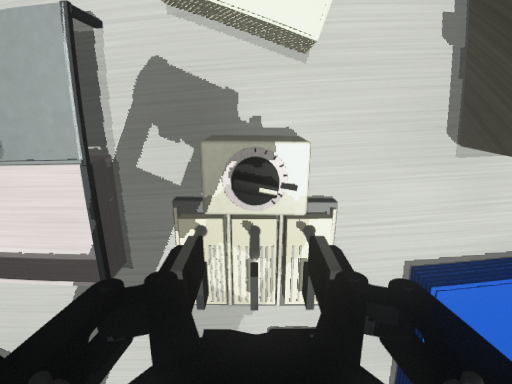

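Request:
carry_out(moves=[[[0, 0, 0, -0.97, -0.13, 0, 0.3], [0, 0, 0, -0.97, -0.13, 0, 0.3], [0, 0, 0, -0.97, -0.13, 0, 0.3], [0, 0, 0, -0.97, -0.13, 0, 0.3], [0, 0, 0, -0.97, -0.13, 0, 0.3], [0, 0, 0, -0.97, -0.13, 0, 0.3], [0, 0, 0, -0.97, -0.13, 0, 0.3], [0, 0, 0, -0.95, -0.13, 0, 0.3]]])

```text
time: 43.2
tool_pos: [0.6613, 0.0757, 0.2237]
tool_rot: [0.0, -0.684, 0.729, -0.0]
contact_force: [1.5, -0.8, 0.4]
gripper_width: 0.648
```

Request:
carry_out(moves=[[[0, 0, 0, 0, 0, 0, 0.3], [0, 0, 0, 0, 0, 0, 0.3], [0, 0, 0, 0, 0, 0, 0.3]]])

```text
time: 43.45
tool_pos: [0.661, 0.0734, 0.2234]
tool_rot: [-0.0, -0.684, 0.729, -0.0]
contact_force: [-0.2, -0.9, -0.2]
gripper_width: 0.648
```

```bash
python3 - <<'E'
from h import *
w=shot('wrist','w43.png'); st(); save(w,'w43.npz')
P=cloud(w)
m=(np.abs(P[...,2]-.108)<.004)&(np.hypot(P[...,0]-.66,P[...,1]-.073)<.05); q=P[m]; print(len(q),(q.min(0)+q.max(0))/2,q.min(0),q.max(0))
E
```

```text
[0.661  0.0726 0.2234] [-0.1 -0.4 -0.5] w 0.645 t 43.50 rotx [-0.065 -0.998  0.   ]
729 [0.66121498 0.07223055 0.10719325] [0.64523319 0.0569001  0.10402151] [0.67719677 0.08756101 0.11036499]
```

View pics/w43.png

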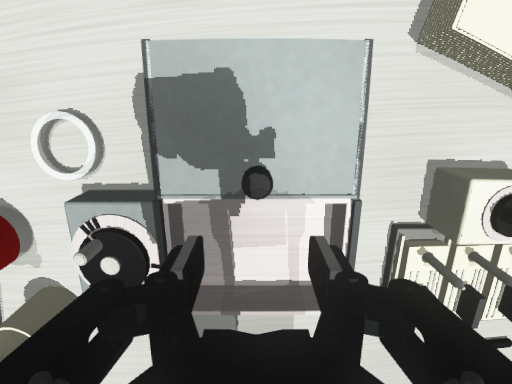

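Request:
carry_out(moves=[[[0, 0, 0, 0, 0, 1, 0.1], [0, 0, 0, 0, 0, 1, 0.1], [0, 0, 0, 0, 0, 1, 0.1], [0, 0, 0, 0, 0, 0.9, 0.1], [0, 0, 0, 0, 0, 0.05, -1], [0, 0, 0, 0, 0, 0, -1], [0, 0, 0, 0, 0, 0, -1], [0, 0, 0, 0, 0, 0, -1]]])

```text
time: 44.17
tool_pos: [0.6557, 0.0725, 0.0585]
tool_rot: [-0.004, -0.684, 0.73, 0.004]
contact_force: [1.2, 0.4, -28.5]
gripper_width: 0.348
```

```bash
python3 - <<'E'
from h import *
st()
E
```

```text
[0.6557 0.0725 0.0585] [  1.2   0.4 -28.5] w 0.348 t 44.17 rotx [-0.066 -0.998  0.001]
```

Request:
carry_out(moves=[[[0, 0, 0, 0, 0, 0.1, -1], [0, 0, 0, 0, 0.5, 0, -1], [0, 0, 0, 0, 0.7, 0, -1], [0, 0, 0, 0, 0.7, 0, -1], [0, 0, 0, 0, 0.7, 0, -1], [0, 0, 0, 0, 0.6, 0, -1], [0, 0, 0, 0, 0.5, 0, -1], [0, 0, 0, 0, 0.4, 0, -1]]])

```text
time: 44.83
tool_pos: [0.493, 0.0826, 0.0584]
tool_rot: [-0.003, -0.684, 0.73, 0.002]
contact_force: [1.6, -2.6, -23.9]
gripper_width: 0.348
```

Request:
carry_out(moves=[[[0, 0, 0, 0, 0.1, 0, -1], [0, 0, 0, 0, 0, 0, -1], [0, 0, 0, 0, 0, 0, -1]]])

```text
time: 45.08
tool_pos: [0.4896, 0.0829, 0.0584]
tool_rot: [-0.003, -0.684, 0.73, 0.002]
contact_force: [-2.2, -4.3, -25.2]
gripper_width: 0.349
```

```bash
python3 - <<'E'
from h import *
w=shot('wrist','w44.png');st()
E
```

```text
[0.4899 0.0829 0.0584] [ -2.1  -4.8 -25. ] w 0.349 t 45.13 rotx [-0.065 -0.998  0.002]
```

View pics/w44.png

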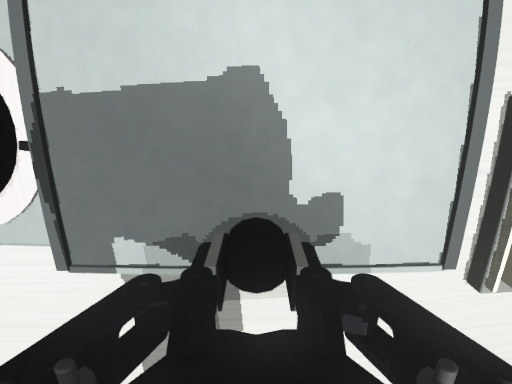

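Request:
carry_out(moves=[[[0, 0, 0, 0, 0.08, 0, -1], [0, 0, 0, 0, 0, 0, -1], [0, 0, 0, 0, 0, 0, 0.2], [0, 0, 0, 0, 0, 0, 0.2], [0, 0, 0, 0, 0, 0, 0.3], [0, 0, 0, 0, 0, -0.8, 0.3], [0, 0, 0, 0, 0, -1, 0.3], [0, 0, 0, 0, 0, -1, 0.3]]])

```text
time: 45.8
tool_pos: [0.4914, 0.0846, 0.1777]
tool_rot: [0.002, -0.684, 0.729, -0.001]
contact_force: [-0.0, -0.5, 0.5]
gripper_width: 0.651
```

Request:
carry_out(moves=[[[0, 0, 0, 0, -0.2, -0.8, 0.3], [0, 0, 0, -0.8, -0.4, 0, 0.3], [0, 0, 0, -1, -0.5, 0, 0.3], [0, 0, 0, -1, -0.5, 0, 0.3], [0, 0, 0, -1, -0.5, 0, 0.3], [0, 0, 0, -0.6, -0.3, 0, 0.3], [0, 0, 0, 0, 0, 0, 0.3], [0, 0, 0, 0, 0, 0, 0.3]]])

```text
time: 46.47
tool_pos: [0.5945, 0.2478, 0.2087]
tool_rot: [0.002, -0.685, 0.729, -0.001]
contact_force: [-0.6, -0.7, 0.4]
gripper_width: 0.651
```

```bash
python3 - <<'E'
from h import *
shot('side'); w=shot('wrist','w45.png'); st(); save(w,'w45.npz')
P=cloud(w)
m=(np.abs(P[...,2]-.108)<.004)&(np.hypot(P[...,0]-.495,P[...,1]-.083)<.03); q=P[m]
if len(q): print('knob',len(q),(q.min(0)+q.max(0))/2,q.min(0),q.max(0))
m=(np.abs(P[...,2]-.115)<.004)&(np.hypot(P[...,0]-.5655,P[...,1]-.257)<.045); q=P[m]; print('post',len(q),(q.min(0)+q.max(0))/2,q.min(0),q.max(0))
E
```

```text
[0.5935 0.246  0.2078] [ 0.2 -0.1 -0.7] w 0.654 t 46.57 rotx [-0.064 -0.998 -0.001]
knob 547 [0.49545757 0.0835262  0.1071677 ] [0.48149235 0.06830531 0.10403545] [0.5094228  0.09874708 0.11029995]
post 222 [0.59223003 0.27049572 0.1139322 ] [0.58456325 0.26332154 0.11105353] [0.5998968  0.27766991 0.11681086]
```

View pics/w45.png

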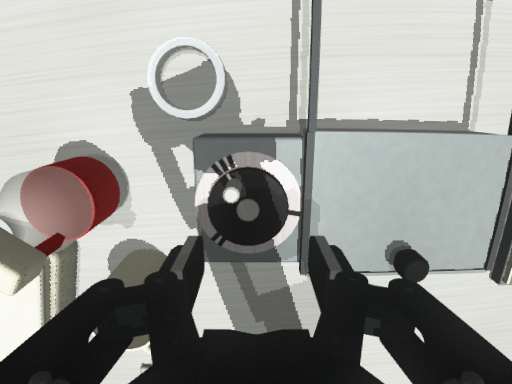

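```bash
python3 - <<'E'
from h import *
w=load('w45.npz'); P=cloud(w)
for z0,z1 in [(.09,.11),(.12,.21)]:
  m=(P[...,2]>z0)&(P[...,2]<z1)&(P[...,1]>.29)&(P[...,0]<.75)
  m[:, 160:]=False
  q=P[m]; 
  if len(q): print(z0,z1,len(q),q.min(0).round(3),q.max(0).round(3))
for q in [(135,270),(160,255),(110,280),(90,210),(120,185),(15,260),(60,240)]: print(q,P[q[1],q[0]].round(3))
f=shot('scene','s45.png'); 
P=cloud(f)
for lo,hi,n in [(.06,.11,'jug'),(.12,.22,'spray')]:
  m=(P[...,2]>lo)&(P[...,2]<hi)&(P[...,1]>.30)&(P[...,1]<.55)&(P[...,0]>.3)&(P[...,0]<.75); m[:200]=False
  q=P[m]; print(n,len(q)); 
  if len(q): print(np.percentile(q,[2,50,98],axis=0).round(3))
E
```

```text
0.09 0.11 1183 [0.399 0.385 0.09 ] [0.628 0.467 0.11 ]
0.12 0.21 6879 [0.544 0.415 0.12 ] [0.628 0.491 0.208]
(135, 270) [0.487 0.404 0.059]
(160, 255) [0.48  0.389 0.009]
(110, 280) [0.611 0.299 0.283]
(90, 210) [0.581 0.417 0.099]
(120, 185) [0.588 0.418 0.026]
(15, 260) [0.575 0.426 0.193]
(60, 240) [0.567 0.427 0.14 ]
jug 1355
[[0.403 0.301 0.06 ]
 [0.569 0.457 0.08 ]
 [0.63  0.548 0.108]]
spray 1169
[[0.566 0.424 0.121]
 [0.599 0.463 0.151]
 [0.625 0.499 0.206]]
```

View pics/s45.png

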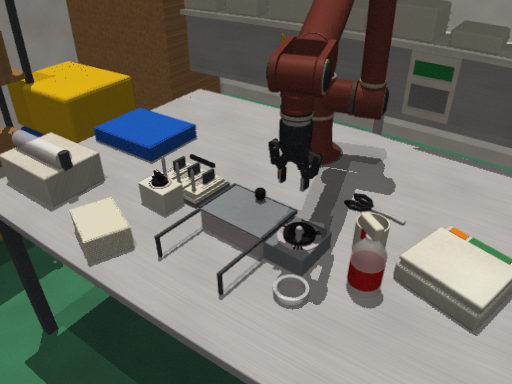

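Request:
carry_out(moves=[[[0, 0, 0, -0.59, 0.07, 0, 0], [0, 0, 0, 0, 0, 1, 0], [0, 0, 0, 0, 0, 1, 0], [0, 0, 0, 0, 0, 1, 0], [0, 0, 0, 0, 0, 0.5, 0], [0, 0, 0, 0, 0, 0, -1], [0, 0, 0, 0, 0, 0, -1], [0, 0, 0, 0, 0, 0, -1]]])

```text
time: 47.28
tool_pos: [0.5915, 0.2692, 0.0665]
tool_rot: [0.0, -0.684, 0.73, -0.0]
contact_force: [-0.4, -0.4, -7.5]
gripper_width: 0.161
```

Request:
carry_out(moves=[[[0, 0, 0, 0, 0, 0, -1], [0, 0, 0, 0, 0, 0, -1], [0, 0, 0, 0, 0, 0, -1], [0, 0, 0, 0, 0, 0, -1]]])

```text
time: 47.62
tool_pos: [0.5915, 0.2695, 0.0665]
tool_rot: [0.0, -0.684, 0.729, -0.0]
contact_force: [-2.6, -3.1, -2.6]
gripper_width: 0.165
```

```bash
python3 - <<'E'
from h import *
w=shot('wrist','w46.png'); st()
p=state()['tool_pos'][:2]
# value -0.524 -> phi ~ -0.455 ; deduce effective centre
ph=-.455; c=p-.030*np.array([np.cos(ph),-np.sin(ph)]); print('centre est',c)
E
```

```text
[0.5915 0.2696 0.0665] [-2.7 -3.5 -1.6] w 0.166 t 47.67 rotx [-0.064 -0.998  0.   ]
centre est [0.56453417 0.25642863]
```

View pics/w46.png

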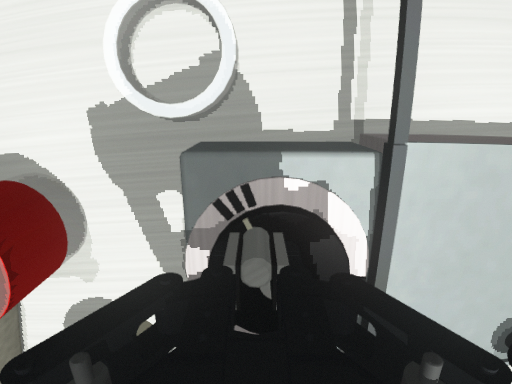

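```bash
python3 - <<'E'
from h import *
c=np.array([.5645,.2562]); A=T_tool()[:2,:2]; cur=state()['tool_pos'][:2].copy(); out=[]
for i in range(1,12):
    f=-.455+.56*i; t=c+.030*np.array([np.cos(f),-np.sin(f)]); s=np.round(A.T@(t-cur)/.04,2); out.append([0,0,0,float(s[0]),float(s[1]),0,-1]); cur=cur+A@s*.04
print(out[:8]); print(out[8:],f)
E
```

```text
[[0, 0, 0, 0.41, -0.1, 0, -1], [0, 0, 0, 0.39, 0.13, 0, -1], [0, 0, 0, 0.27, 0.32, 0, -1], [0, 0, 0, 0.05, 0.41, 0, -1], [0, 0, 0, -0.17, 0.38, 0, -1], [0, 0, 0, -0.35, 0.23, 0, -1], [0, 0, 0, -0.42, 0.01, 0, -1], [0, 0, 0, -0.35, -0.22, 0, -1]]
[[0, 0, 0, -0.19, -0.37, 0, -1], [0, 0, 0, 0.04, -0.41, 0, -1], [0, 0, 0, 0.25, -0.33, 0, -1]] 5.705
```

Request:
carry_out(moves=[[[0, 0, 0, 0.41, -0.1, 0, -1], [0, 0, 0, 0.39, 0.13, 0, -1], [0, 0, 0, 0.27, 0.32, 0, -1], [0, 0, 0, 0.05, 0.41, 0, -1], [0, 0, 0, -0.17, 0.38, 0, -1], [0, 0, 0, -0.35, 0.23, 0, -1], [0, 0, 0, -0.42, 0.01, 0, -1], [0, 0, 0, -0.35, -0.22, 0, -1]]])

```text
time: 48.33
tool_pos: [0.5437, 0.2799, 0.0664]
tool_rot: [-0.001, -0.684, 0.729, 0.0]
contact_force: [-1.6, -7.7, -3.2]
gripper_width: 0.164
```

Request:
carry_out(moves=[[[0, 0, 0, -0.19, -0.37, 0, -1], [0, 0, 0, 0.04, -0.41, 0, -1], [0, 0, 0, 0.25, -0.33, 0, -1], [0, 0, 0, 0, 0, 0, -1], [0, 0, 0, 0, 0, 0, -1], [0, 0, 0, 0, 0, 0, -1], [0, 0, 0, 0, 0, 0, -1]]])

```text
time: 48.92
tool_pos: [0.59, 0.2727, 0.0664]
tool_rot: [0.0, -0.684, 0.729, -0.0]
contact_force: [-2.9, -3.4, -0.2]
gripper_width: 0.162
```

```bash
python3 - <<'E'
from h import *
w=shot('wrist','w47.png'); st(); d=state()['tool_pos'][:2]-[.5645,.2562]; print(np.hypot(*d),np.arctan2(-d[1],d[0])+2*np.pi)
E
```

```text
[0.5899 0.2728 0.0664] [-2.7 -4.2  0.2] w 0.162 t 48.97 rotx [-0.064 -0.998 -0.   ]
0.030348978481064787 5.705708519263581
```

View pics/w47.png

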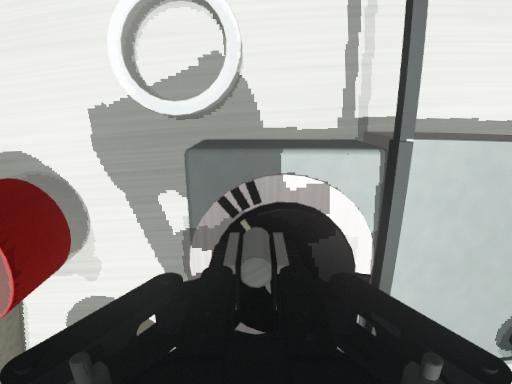

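Request:
carry_out(moves=[[[0, 0, 0, 0, 0, 0, 0], [0, 0, 0, 0, 0, 0, 0], [0, 0, 0, 0, 0, 0, 0], [0, 0, 0, 0, 0, -0.6, 0], [0, 0, 0, 0, 0, -1, 0], [0, 0, 0, 0, 0, -1, 0.3], [0, 0, 0, 0, 0, -1, 0.3], [0, 0, 0, 0.5, 0, -0.5, 0.3]]])

```text
time: 49.63
tool_pos: [0.5907, 0.2561, 0.2372]
tool_rot: [0.006, -0.685, 0.728, -0.002]
contact_force: [1.0, -0.0, 1.2]
gripper_width: 0.652
```

Request:
carry_out(moves=[[[0, 0, 0, 1, 0.2, 0, 0.3], [0, 0, 0, 1, 0.3, 0, 0.3], [0, 0, 0, 1, 0.3, 0, 0.3], [0, 0, 0, 1, 0.3, 0, 0.3], [0, 0, 0, 1, 0.3, 0, 0.3], [0, 0, 0, 1, 0.3, 0, 0.3], [0, 0, 0, 1, 0.2, 0, 0.3], [0, 0, 0, 1, 0, 0, 0.3]]])

```text
time: 50.3
tool_pos: [0.4915, -0.0626, 0.2306]
tool_rot: [0.001, -0.685, 0.729, -0.001]
contact_force: [1.6, 0.1, -0.3]
gripper_width: 0.649
```

Request:
carry_out(moves=[[[0, 0, 0, 1, 0, 0, 0.3], [0, 0, 0, 1, 0, 0, 0.3], [0, 0, 0, 0.5, 0, 0, 0.3], [0, 0, 0, 0, 0, 0, 0.3], [0, 0, 0, 0, 0, 0, 0.3], [0, 0, 0, 0, 0, 0, 0.3], [0, 0, 0, 0, 0, 0, 0.3]]])

```text
time: 50.88
tool_pos: [0.4862, -0.16, 0.2297]
tool_rot: [0.0, -0.685, 0.729, -0.0]
contact_force: [-0.0, 0.2, -0.1]
gripper_width: 0.647
```

```bash
python3 - <<'E'
from h import *
w=shot('wrist','w48.png'); st(); save(w,'w48.npz'); shot('scene','s48.png'); shot('side','d48.png')
E
```

```text
[ 0.4862 -0.1599  0.2297] [-0.5  0.2  0.3] w 0.647 t 50.93 rotx [-0.062 -0.998 -0.   ]
```

View pics/w48.png

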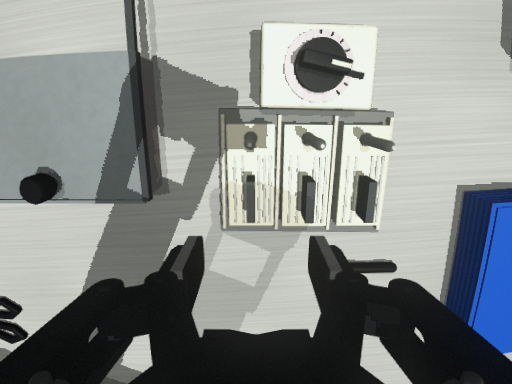

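View pics/s48.png

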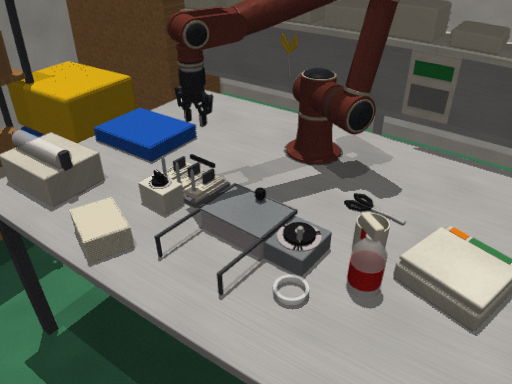

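View pics/d48.png

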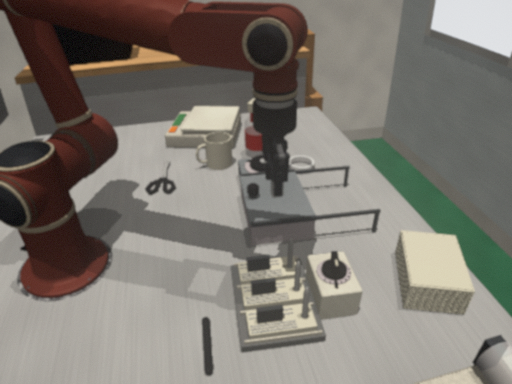

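```bash
python3 - <<'E'
from h import *
w=load('w48.npz'); P=cloud(w)
m=(P[...,2]>.032)&(P[...,2]<.046)&(w['frame'].min(-1)>120)&(P[...,0]>.39)&(P[...,0]<.55)&(P[...,1]<-.1)&(P[...,1]>-.35)
n,l,s_,c=cv2.connectedComponentsWithStats(m.astype(np.uint8))
for i in range(1,n):
  if s_[i,4]>300:
    q=P[l==i];A=np.c_[q[:,:2],np.ones(len(q))]; print(s_[i],q.mean(0).round(4),np.linalg.lstsq(A,q[:,2],rcond=None)[0].round(3))
m=(np.abs(P[...,2]-.108)<.004)&(np.hypot(P[...,0]-.495,P[...,1]-.083)<.03); q=P[m]; print('knob',(q.min(0)+q.max(0))/2)
s=state(); print(s['contact_force'],s['joint_vel'].round(3)); print(ticket.job_done())
E
```

```text
[ 227  124   48  101 3872] [ 0.4823 -0.1534  0.0384] [-0.001 -0.003  0.038]
[ 281  125   52  101 3673] [ 0.4785 -0.2213  0.0385] [-0.001 -0.004  0.038]
[ 336  125   55  101 3239] [ 0.4762 -0.2902  0.0385] [-0.001 -0.005  0.037]
knob [0.49359081 0.0814866  0.10716006]
[-0.37935346 -0.09216333  1.27646691] [-0.005  0.    -0.    -0.002 -0.     0.001]
the job is handed in; nothing more can be done
None
```

I carried out the whole job and handed it in at about 51 s of the 210 s allowed. `ticket.job_done()` reports no verdict.

**Dial:** I stopped it on one bar (about 8.03), two bars (about -2.42) and three bars (about -0.51). After shutting the cover I turned it clockwise to about 5.64.

**Cover:** I slid it about 0.167 m to open it, then back. Its knob now stands within about 1 mm of where it started.

**Cassettes:** All three are on their own rods and let go. In the last picture their tops are at 38 mm, as they should be on a 20 mm bed, and flat within about 0.3 degrees.

**Thickness knob:** Its bar points at 1.835 in world angle, against 1.836 measured for the long mark.

**Bystanders:** They look unmoved in the last scene and side pictures; I did not measure their positions.

What went wrong or disagreed on the way:
- **First dial grasp:** It missed, because the shut fingertips stand about 22 mm behind the reported TCP. The fingers came down on the crank post, and I turned an empty circle that left the dial almost unmoved. I went lower after that.
- **First cassette:** It was off its rod on the first lowering and tipped about 12 degrees in the grip. I levelled it by tilting the tool, re-aligned it and seated it.
- **Cover knob:** Gripping it pulled the wrist down with about 25–33 N, well below the 120 N wrist limit.

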